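Commission a tube-block heater

TASK

The new block heater still has its two wooden transport wedges jammed in the slots at its front: work each wedge loose with small side pulls to alternate sides, draw it right out and put it in the grey tray. Then plug every loose tube block on the bench fully home into its sockets, one block to a socket, and when all are in, flip the heater's toggle switch over to on (away from the front). Leave the round dish in front of the heater and the weighing boat and jar beyond the blocks where they are.

Things in the scene. Friction and masses are not known exactly. Their poses are not given: they have to be found in the camera images.
- heater: block heater, fixed on the bench, 173 mm deep (its x -88 to +85 mm), 230 mm wide, 62 mm high, white with a grey socket deck. Origin: on the bench under it; x from its front (robot side) to its back, y to its left, z up. In its front two slots (centre lines y +64 and y -64 mm), each 52 mm wide, floor 38 mm above the bench, run along x from the front face to the outer sockets; a wedge is in each
- gate_left (a point): gate in the left slot (heater y +64 mm): two steel stops, x -70 to -64 mm, leave a gap of 15 mm to each side of the slot's centre line; a barb cannot pass a stop. Point: on the slot floor, at heater x -70, on the centre line; axes as the heater's. A clear cover, underside 20 mm and top 24 mm above this floor, roofs the slot from here 58 mm backwards, so that a wedge leaves only forwards
- gate_right (a point): the same gate in the right slot (heater y -64 mm). In front of each gate (heater x -86 to -74 mm) two rubber spring pads keep the wedge's shank in the middle of the slot; pushing a wedge sideways takes about 4 N at first and 8.5 N at 9 mm
- wedge_left_grip (a point): handle of the left wooden transport wedge (loose, 70 g), standing out in front of the heater: upright slab 44 mm along x (22 each way), 12 mm thick along y, 46 mm high. Point: 28 mm above the wedge's underside, 18 mm below the handle's top. x: along the wedge to its nose, y: its left, z up. At the start at heater x -118, y +64 mm, wedge and heater axes parallel
- wedge_right_grip (a point): handle of the right wedge, alike; at the start at heater x -118, y -64 mm. Freeing either wedge, side shifts counted from the slot's middle, travel forwards (heater -x) from the start: shifted 6 mm (4 to 8) to the heater's right (-y) it comes to 17.5 mm of travel; then shifted 6 mm to the left, to 33.5 mm; then 6 mm to the right again: free of the stops at 46 mm. A straight pull is blocked
- wedge_left: the left wedge, 148 mm long; origin on its underside below the middle of the handle, same axes. Shank 12 mm wide, 18 mm high at the handle, tapering to 8 mm at the nose. Low on it three barbs, each 6 mm long, reach 18 mm out from the centre line: left (+y) 58.5 mm, right 74.5 mm, left 90.5 mm ahead of the handle's middle
- wedge_right: the right wedge, exactly alike (barbs left, right, left). At the start the first barb is 1.5 mm behind the left stop of its gate
- wedge_left_nose (a point): tip of the left wedge's nose, 126 mm ahead of the handle point, 4 mm above the underside; it starts in the left socket and is out of the front of the heater after 100 mm of travel
- wedge_right_nose (a point): tip of the right wedge's nose, alike; it starts in the right socket
- tray: shallow grey tray, fixed, 210 (x) x 150 (y) x 20 mm high, walls and floor 4 to 5 mm thick, open on top. Origin: centre of its underside. Both wedges fit in it side by side, lying along its x
- block1_mid (a point): loose tube block (may be absent): brass foot 36 x 46 mm, 14 mm high (lowest 5 mm tapered by 2.5 mm a side), under an aluminium body 44 x 54 mm, 32 mm high, with six dark tube wells on top; 46 mm high, 0.24 kg. Point: centre, 23 mm above the underside (the body spans 9 mm below to 23 mm above it). x: across the narrow side, y: along the long side, z up as it stands. All blocks are alike; a half turn makes no difference
- block2_mid (a point): loose tube block (may be absent): brass foot 36 x 46 mm, 14 mm high (lowest 5 mm tapered by 2.5 mm a side), under an aluminium body 44 x 54 mm, 32 mm high, with six dark tube wells on top; 46 mm high, 0.24 kg. Point: centre, 23 mm above the underside (the body spans 9 mm below to 23 mm above it). x: across the narrow side, y: along the long side, z up as it stands. All blocks are alike; a half turn makes no difference
- block3_mid (a point): loose tube block (may be absent): brass foot 36 x 46 mm, 14 mm high (lowest 5 mm tapered by 2.5 mm a side), under an aluminium body 44 x 54 mm, 32 mm high, with six dark tube wells on top; 46 mm high, 0.24 kg. Point: centre, 23 mm above the underside (the body spans 9 mm below to 23 mm above it). x: across the narrow side, y: along the long side, z up as it stands. All blocks are alike; a half turn makes no difference
- socket_left (a point): left one of three sockets in a row on the heater's deck (left = its +y), 64 mm apart. Point: centre of the mouth, level with the deck, 62 mm above the bench; axes as the heater's. Mouth 39 mm along x, 49 mm along y, 24 mm deep. Fully home, a block's foot is inside and its body rests on the deck: block centre 9 mm above this point, block x along socket x (either way round)
- socket_middle (a point): middle one of three sockets in a row on the heater's deck (left = its +y), 64 mm apart. Point: centre of the mouth, level with the deck, 62 mm above the bench; axes as the heater's. Mouth 39 mm along x, 49 mm along y, 24 mm deep. Fully home, a block's foot is inside and its body rests on the deck: block centre 9 mm above this point, block x along socket x (either way round)
- socket_right (a point): right one of three sockets in a row on the heater's deck (left = its +y), 64 mm apart. Point: centre of the mouth, level with the deck, 62 mm above the bench; axes as the heater's. Mouth 39 mm along x, 49 mm along y, 24 mm deep. Fully home, a block's foot is inside and its body rests on the deck: block centre 9 mm above this point, block x along socket x (either way round)
- switch (a joint): toggle switch on the heater's front, in the middle; 0 = off (leaning to the heater's front, 0.5 rad from upright), 1.0 = on (leaning to its back). It turns about the heater's y axis, stays where it is left and takes about 2 N at its tip
- switch_tip (a point): centre of the toggle's ball tip (16 mm across), 38 mm from its pivot, which lies 68 mm above the bench at heater x -66, y 0 mm
- dish: round clear dish, 90 mm across, 14 mm high, loose: leave alone. Origin: centre of its underside
- boat: white weighing boat, 85 x 60 x 14 mm, loose: leave alone. Origin: centre of its underside
- jar: clear sample jar, 60 mm across, 75 mm high, loose: leave alone. Origin: centre of its underside
Mind the look-alikes: they are no part of the job. What is shaped like the part that bears block2_mid but red is not meant.

How it is judged:
On the way, in this order (a step that is already met when the one before it is completed fails the run):
1. one wedge lies in the tray, let go (((x of wedge_left_grip in the frame of tray between -0.103 and 0.103 m and y of wedge_left_grip in the frame of tray between -0.073 and 0.073 m and z of wedge_left_grip in the frame of tray between 0 and 0.055 m and x of wedge_left_nose in the frame of tray between -0.103 and 0.103 m and y of wedge_left_nose in the frame of tray between -0.073 and 0.073 m and z of wedge_left_nose in the frame of tray between 0 and 0.04 m and contact force between the fingers and wedge_left below 0.2 N) or (x of wedge_right_grip in the frame of tray between -0.103 and 0.103 m and y of wedge_right_grip in the frame of tray between -0.073 and 0.073 m and z of wedge_right_grip in the frame of tray between 0 and 0.055 m and x of wedge_right_nose in the frame of tray between -0.103 and 0.103 m and y of wedge_right_nose in the frame of tray between -0.073 and 0.073 m and z of wedge_right_nose in the frame of tray between 0 and 0.04 m and contact force between the fingers and wedge_right below 0.2 N))), for 0.3 s.
2. both wedges lie in the tray, let go (x of wedge_left_grip in the frame of tray between -0.103 and 0.103 m and y of wedge_left_grip in the frame of tray between -0.073 and 0.073 m and z of wedge_left_grip in the frame of tray between 0 and 0.055 m and x of wedge_left_nose in the frame of tray between -0.103 and 0.103 m and y of wedge_left_nose in the frame of tray between -0.073 and 0.073 m and z of wedge_left_nose in the frame of tray between 0 and 0.04 m and contact force between the fingers and wedge_left below 0.2 N and x of wedge_right_grip in the frame of tray between -0.103 and 0.103 m and y of wedge_right_grip in the frame of tray between -0.073 and 0.073 m and z of wedge_right_grip in the frame of tray between 0 and 0.055 m and x of wedge_right_nose in the frame of tray between -0.103 and 0.103 m and y of wedge_right_nose in the frame of tray between -0.073 and 0.073 m and z of wedge_right_nose in the frame of tray between 0 and 0.04 m and contact force between the fingers and wedge_right below 0.2 N), for 0.3 s.
3. every block is fully home in a socket (((horizontal distance between block1_mid and socket_left below 0.005 m and z of block1_mid in the frame of socket_left below 0.012 m and angle between block1_mid's own z axis and vertical below 0.08 rad) or (horizontal distance between block1_mid and socket_middle below 0.005 m and z of block1_mid in the frame of socket_middle below 0.012 m and angle between block1_mid's own z axis and vertical below 0.08 rad) or (horizontal distance between block1_mid and socket_right below 0.005 m and z of block1_mid in the frame of socket_right below 0.012 m and angle between block1_mid's own z axis and vertical below 0.08 rad)) and ((horizontal distance between block2_mid and socket_left below 0.005 m and z of block2_mid in the frame of socket_left below 0.012 m and angle between block2_mid's own z axis and vertical below 0.08 rad) or (horizontal distance between block2_mid and socket_middle below 0.005 m and z of block2_mid in the frame of socket_middle below 0.012 m and angle between block2_mid's own z axis and vertical below 0.08 rad) or (horizontal distance between block2_mid and socket_right below 0.005 m and z of block2_mid in the frame of socket_right below 0.012 m and angle between block2_mid's own z axis and vertical below 0.08 rad)) and ((horizontal distance between block3_mid and socket_left below 0.005 m and z of block3_mid in the frame of socket_left below 0.012 m and angle between block3_mid's own z axis and vertical below 0.08 rad) or (horizontal distance between block3_mid and socket_middle below 0.005 m and z of block3_mid in the frame of socket_middle below 0.012 m and angle between block3_mid's own z axis and vertical below 0.08 rad) or (horizontal distance between block3_mid and socket_right below 0.005 m and z of block3_mid in the frame of socket_right below 0.012 m and angle between block3_mid's own z axis and vertical below 0.08 rad))), for 0.3 s.
4. the toggle switch is on (value of joint switch above 0.8 rad), for 0.2 s.
At the end, for the whole second after the job is handed in: Both wedges lie in the tray (handle and nose inside its rim, handle point under 55 mm, nose under 40 mm above its underside); every block present sits upright in a socket, centred within 5 mm and within 3 mm of fully home; the toggle is on (above 0.8 rad) (all of step 2 and all of step 3 and value of joint switch above 0.8 rad); the robot touches nothing.
It fails at once if the dish has been moved more than 4 cm (distance of dish from where it was at the start of the episode above 0.04 m).
It fails at once if the weighing boat has been moved more than 4 cm (distance of boat from where it was at the start of the episode above 0.04 m).
It fails at once if the jar has been moved more than 4 cm (distance of jar from where it was at the start of the episode above 0.04 m).
Of block1, block2, block3 only 2 to 3 are there at a start; the rules pass over those that are not, and their reading is None.
At some moment in a run one of block1, block2, block3 may be knocked a few centimetres aside while the robot is not near it.
It also fails if it takes over 200 s, if anything falls off the work surface, if the arm or the gripper's body presses on something with over 40 N, if the wrist force passes 120 N, or if a joint passes its speed limit or range.

ROBOT

A 6-joint arm with a two-finger parallel gripper is mounted at the origin on the work surface. World frame = base frame: x ahead of the robot, y to its left, z up, the work surface at z = 0. Lengths are in m, angles in rad, forces in N, time in s.
With the tool pointing down it reaches from about 0.3 to 0.95 m from the base axis. Payload 3.1 kg.
Tool frame: the origin (TCP) lies between the finger pads; the fingertips stand 25 mm ahead of it and the grasp point (between the pads) lies 6 mm ahead of it; z points along the fingers, x is the direction in which the jaws open and shut, and the axes are right-handed (so a half turn about z gives the same grasp; the last joint's range is limited). The gripper opens to 85 mm and grips with 20 to 120 N. Pads are 22 mm wide; open, the fingers measure 114 mm over their backs; the gripper's body (76 mm by 85 mm) begins 54 mm behind the grasp point. The pads swing forward as they close: fully open they stand 13 mm farther back than shut.
Start: joints at [-1.202, 0.308, 1.634, -0, 1.2, -0.07], TCP at [0.266, -0.566, 0.222] pointing down, gripper open.
Joint ranges: [-3.06, 3.06], [-0.79, 1.96], [0.05, 2.63], [-1.19, 4.34], [0.05, 2.64], [-2.94, 2.94]. Speed limits (rad/s): [2.79, 2.79, 3.14, 3.14, 3.14, 3.14].

INTERFACE

Orientations are given as a unit quaternion [w, x, y, z].
In Python, from plant import r gives the robot as it stands.
- The arm moves only by the tool apply_moves, never from a script. Its argument "motion" is a list that holds one entry, the list of rows, each a list of 5 numbers: the shift along the tool's x, y, z in mm, then the turn about the tool's z in degrees, then the opening, from -1 (shut) to 1 (fully open). In form: [[[dx, dy, dz, twist, fingers], ...]]. A call has 1 to 5 rows; each row shifts and turns the commanded pose from where the row before left it, along the tool's axes as they then stand; what a row does not reach is not made up. A row lasts 1/8 s, in which the tool goes at most 62.5 mm and 10.7 degrees, less where a joint would pass 70% of its speed; a pose out of reach is approached as far as the arm can. A call with a gripper value outside its range is refused whole. The fingers move at their own pace and stop on an object; "force" is the grip in N (left out, the last holds). Time passes only in rows, so rows that do not move let the fingers close. It gives the time, the measured TCP pose, the force and the opening at its end, in the units of the state.
- r.get_state(): the state, without advancing time (a new reading comes with each control period).
- r.snapshot(name): name is "scene" or "top" or "wrist"; returns a dict with "pixels" (400x640x3 uint8, blue, green, red), "fovy" (degrees; the focal length in pixels is half the picture's height over the tangent of half this angle, whatever the lens; pixels are square), "cx", "cy" (the principal point, pixels), "R" (3x3) and "t" (3): a world point X has camera coordinates R X + t. Camera axes: x right, y down, z forward; pixel columns grow to the right and rows downward; lengths in m; the calibration is good to about 2 mm. A picture is of the moment at which its call begins. There is no depth.
- r.sign_off(): hands the job in, once; it reports no verdict.
The state is a dict: "time_s": time; "joint_pos": joint angles; "dq": joint speeds; "effort": joint torques, N m; "tool_pos": TCP position; "ee_rot": TCP orientation; "wrist_force": force on the tool from outside, world axes, zero at the start; "moment": the same for the moment, N m; "width": finger opening in m.
Only numpy, scipy, OpenCV 4.12 (cv2) and the standard library are available. Lean on these libraries where they do the work, as an engineer would, in place of code of your own. Each camera call takes 0.05 s, during which the arm holds its last target.

## Working session

There is one attempt and no reset: what is moved stays moved. The work goes in short steps, Python scripts to look and compute and a tool call to move; the robot and the scene stay as the last step left them, time stands still between calls to the robot, and variables do not carry over. Pictures are saved under pics/ and viewed, and the job is handed in when it is done.

Besides the shell and the picture viewer there is one more tool, called after "Call:" as name(argument=value, ...), one argument or row to a line, values as JSON. apply_moves: Moves the arm, as the interface text tells. Its arguments: {"type":"object","properties":{"motion":{"type":"array"},"force":{"type":"number"}},"required":["motion"]}

```bash
ls; mkdir -p pics; cat > h.py <<'E'
import numpy as np, cv2
from plant import r
def snap(n,f=None):
    s=r.snapshot(n)
    s['pixels']=np.array(s['pixels'],dtype=np.uint8); s['R']=np.array(s['R']);s['t']=np.array(s['t'])
    if f: cv2.imwrite('pics/'+f,s['pixels'])
    return s
def foc(s): return s['pixels'].shape[0]/2/np.tan(np.radians(s['fovy'])/2)
def ray(s,u,v):
    f=foc(s); d=s['R'].T@np.array([(u-s['cx'])/f,(v-s['cy'])/f,1.]); return -s['R'].T@s['t'],d
def onz(s,u,v,z):
    o,d=ray(s,u,v); return o+d*(z-o[2])/d[2]
def proj(s,X):
    c=s['R']@np.array(X)+s['t']; f=foc(s); return np.array([s['cx']+f*c[0]/c[2],s['cy']+f*c[1]/c[2]])
E
python3 - <<'E'
from h import *
np.set_printoptions(precision=4,suppress=True)
for n in("scene","top","wrist"):
    s=snap(n,n+"0.png"); print(n,s['fovy'],s['cx'],s['cy'],-s['R'].T@s['t'],s['R'])
print(r.get_state())
E
```

```text
pics
scene 55.275118181719506 316.52101043579455 204.8977233793312 [0.7585 0.4648 0.9359] [[-0.859   0.5119  0.0093]
 [ 0.4111  0.7005 -0.5834]
 [-0.3052 -0.4973 -0.8122]]
top 48.63920627746833 310.34225316945606 199.41601689984657 [ 0.1313 -0.0737  1.4775] [[ 0.1185 -0.9929  0.0043]
 [-0.9685 -0.1165 -0.2202]
 [ 0.2191  0.0219 -0.9754]]
wrist 60.0389386248609 318.98155569657985 202.95114654390585 [ 0.3385 -0.5326  0.3713] [[ 0.4245 -0.9054 -0.0019]
 [-0.8588 -0.4033  0.316 ]
 [-0.2869 -0.1325 -0.9488]]
{'time_s': 0.15, 'joint_pos': array([-1.2017,  0.3088,  1.6349, -0.    ,  1.1996, -0.0697]), 'dq': array([-0.0005, -0.0031, -0.0057,  0.0015,  0.0003,  0.0009]), 'effort': array([  0.0001, -41.5803, -27.7146,  -0.0001,   0.0061,  -0.    ]), 'tool_pos': array([ 0.2653, -0.5652,  0.2208]), 'ee_rot': array([-0.0005,  0.8441, -0.5362, -0.0007]), 'wrist_force': array([-0.7829, -0.2066, -0.0816]), 'moment': array([-0.0168, -0.0446,  0.008 ]), 'width': 0.08535610329861577}
```

View pics/scene0.png

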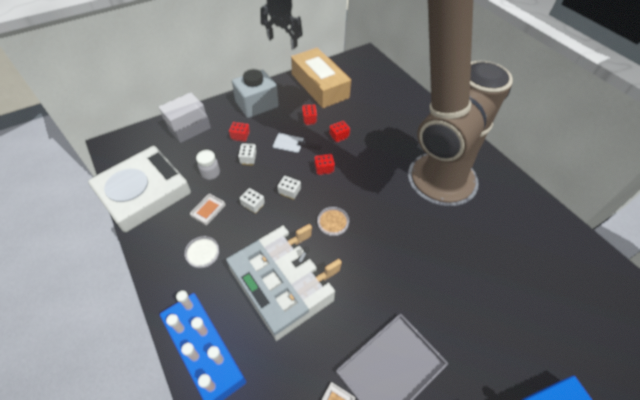

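View pics/top0.png

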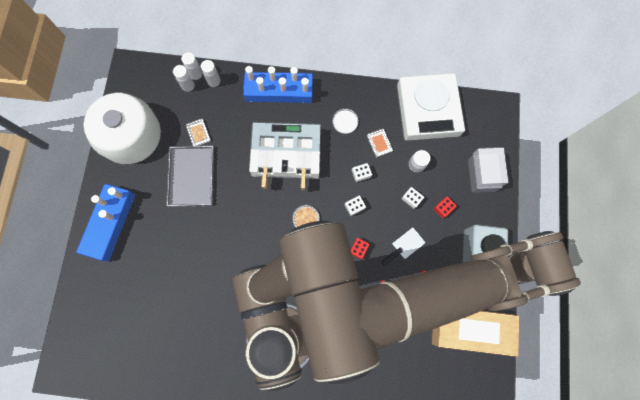

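View pics/wrist0.png

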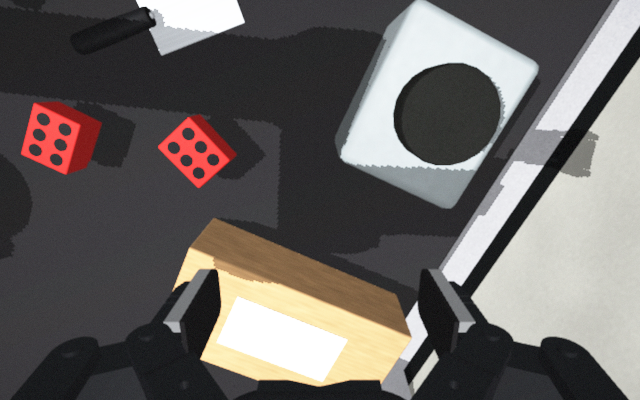

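The top view shows the heater at (285,152), with its wedges' handles at about (265,178) and (303,178). The tray is at (190,176), the dish at (305,217) and the jar at (420,160). There are three silver block candidates at (362,172), (355,205) and (413,197). The red look-alikes at (445,207), (360,248) and others near the arm are not meant. Enlarging to confirm.

```bash
python3 - <<'E'
import cv2
a=cv2.imread('pics/top0.png'); cv2.imwrite('pics/c1.png',cv2.resize(a[110:230,150:350],None,fx=4,fy=4,interpolation=cv2.INTER_CUBIC))
cv2.imwrite('pics/c2.png',cv2.resize(a[90:270,330:470],None,fx=4,fy=3.3,interpolation=cv2.INTER_CUBIC)) if 0 else cv2.imwrite('pics/c2.png',cv2.resize(a[130:270,335:475],None,fx=4,fy=4,interpolation=cv2.INTER_CUBIC))
a=cv2.imread('pics/scene0.png'); cv2.imwrite('pics/c3.png',cv2.resize(a[210:345,200:370],None,fx=4,fy=4,interpolation=cv2.INTER_CUBIC))
E
```

```text
(no output)
```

View pics/c1.png

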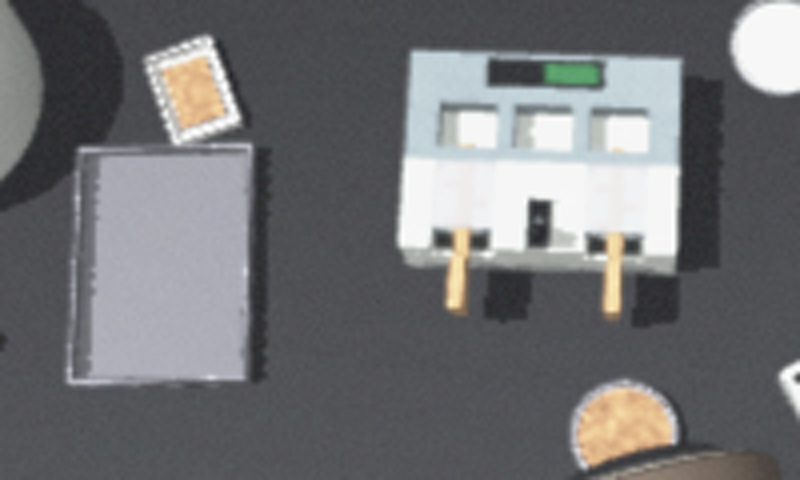

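View pics/c2.png

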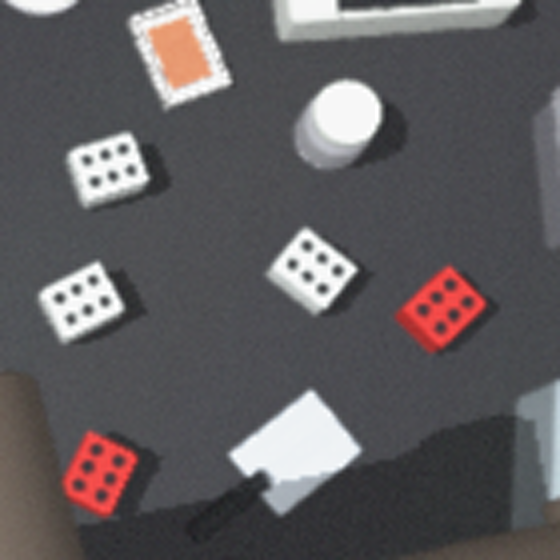

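View pics/c3.png

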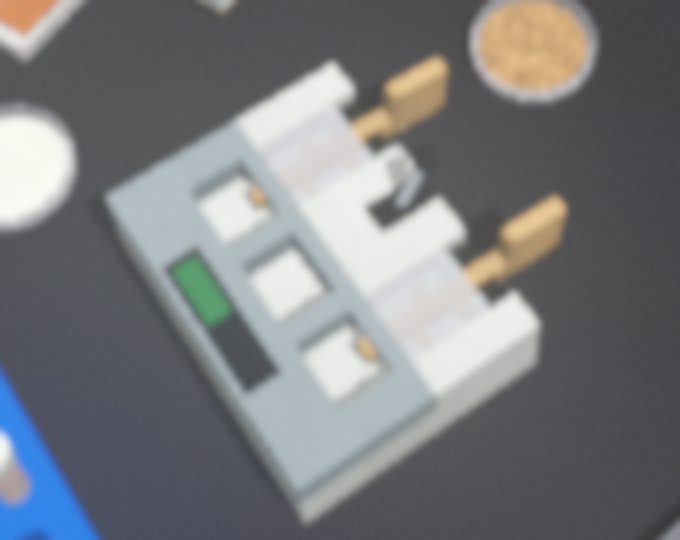

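```bash
python3 - <<'E'
from h import *
np.set_printoptions(precision=4,suppress=True)
s=snap("top")
a=s['pixels']
C=lambda x,y:(150+x/4,110+y/4)
P=[onz(s,*C(*p),0.062) for p in [(412,50),(682,58),(400,247),(680,256)]]
for p in P: print(p)
c=sum(P)/4; print('center',c, 'yawL', np.degrees(np.arctan2(*( (P[0]-P[1])[[0,1]])))," ",np.linalg.norm(P[0]-P[1]),np.linalg.norm(P[0]-P[2]))
for p in [(80,147),(252,143),(70,382),(248,380)]: print('tray',onz(s,*C(*p),0.02))
for p in [(625,433)]: print('dish',onz(s,*C(*p),0.014))
D=lambda x,y:(335+x/4,130+y/4)
g=cv2.cvtColor(a,cv2.COLOR_BGR2HSV)
for p in [(108,167),(82,298),(318,265)]:
    print('block',onz(s,*D(*p),0.046))
for p in [(340,90)]: print('jar',onz(s,*D(*p),0.075))
for p in [(465,232),(613,236),(456,312),(612,315)]: print('handle',onz(s,*C(*p),0.084))
E
```

```text
[0.693  0.1842 0.062 ]
[ 0.7134 -0.0453  0.062 ]
[0.5189 0.1684 0.062 ]
[ 0.5391 -0.0635  0.062 ]
center [0.6161 0.061  0.062 ] yawL -5.098287379881242   0.2303253142653857 0.17475376215972718
tray [0.5864 0.4639 0.02  ]
tray [0.6078 0.3168 0.02  ]
tray [0.3806 0.4332 0.02  ]
tray [0.4001 0.2852 0.02  ]
dish [ 0.3941 -0.0349  0.014 ]
block [ 0.5684 -0.2028  0.046 ]
block [ 0.4536 -0.1919  0.046 ]
block [ 0.505  -0.3841  0.046 ]
jar [ 0.6492 -0.386   0.075 ]
handle [0.5319 0.1137 0.084 ]
handle [ 0.5431 -0.0072  0.084 ]
handle [0.4641 0.1114 0.084 ]
handle [ 0.4767 -0.0145  0.084 ]
```

Call:
apply_moves(
  motion=[
    [[-40,-38,0,0,1],[-40,-38,0,0,1],[-40,-38,0,0,1],[-40,-38,0,0,1],[-40,-38,0,0,1]],
  ],
  force=100,
)

```text
time_s: 0.82
tool_pos: [0.3528, -0.3023, 0.2217]
ee_rot: [-0.0, 0.844, -0.536, 0.0]
wrist_force: [0.2, -0.5, 0.6]
width: 0.0856
```

Call:
apply_moves(
  motion=[
    [[-40,-38,0,0,1],[-40,-38,0,0,1],[-40,-38,0,0,1],[-40,-38,0,0,1],[-40,-38,0,0,1]],
  ],
)

```text
time_s: 1.45
tool_pos: [0.4399, -0.0405, 0.2219]
ee_rot: [-0.0, 0.844, -0.536, 0.0]
wrist_force: [0.1, -0.1, -0.2]
width: 0.0858
```

Call:
apply_moves(
  motion=[
    [[-40,-38,0,0,1],[-40,-38,0,0,1],[0,0,0,10,1],[0,0,0,10,1],[0,0,0,0,1]],
  ],
)

```text
time_s: 2.08
tool_pos: [0.4742, 0.0627, 0.2216]
ee_rot: [0.0, 0.739, -0.674, -0.0]
wrist_force: [-0.9, -0.7, 0.6]
width: 0.0851
```

```bash
cat >> h.py <<'E'
def st():
    s=r.get_state(); R=np.zeros((3,3)); w,x,y,z=s['ee_rot']
    X=np.array([1-2*(y*y+z*z),2*(x*y+w*z)])
    phi=np.arctan2(X[1],X[0]); Z=np.array([2*(x*z+w*y),2*(y*z-w*x),1-2*(x*x+y*y)])
    return s,phi,Z
def rep(tgt=None,yaw=None):
    s,phi,Z=st()
    print('t %.2f'%s['time_s'],'tcp',np.round(s['tool_pos'],4),'phi %.2f'%np.degrees(phi),'z',np.round(Z,3),'F',np.round(s['wrist_force'],1),'w %.4f'%s['width'],'j',np.round(s['joint_pos'],2))
    if tgt is not None:
        d=(np.array(tgt)-s['tool_pos'])*1000
        print('tool shift mm: %.1f %.1f %.1f'%(d[0]*np.cos(phi)+d[1]*np.sin(phi),d[0]*np.sin(phi)-d[1]*np.cos(phi),-d[2]), 'twist', None if yaw is None else round(np.degrees(phi)-yaw,2))
E
python3 - <<'E'
from h import *
rep(); snap('top','t1.png'); snap('scene','s1.png'); snap('wrist','w1.png')
E
```

```text
t 2.08 tcp [0.4742 0.0627 0.2216] phi -84.71 z [-0. -0. -1.] F [-0.9 -0.7  0.6] w 0.0851 j [ 0.04  0.02  1.97 -0.    1.15  1.52]
```

View pics/w1.png

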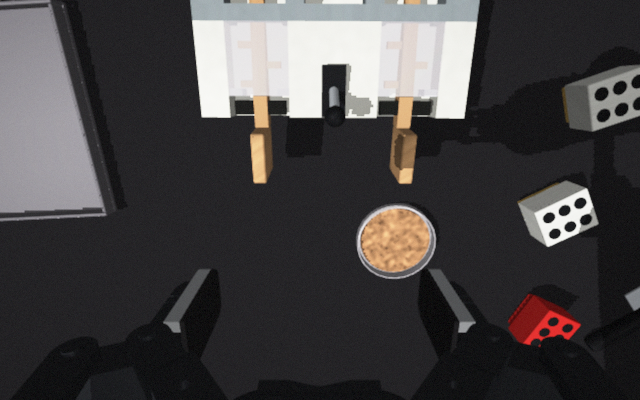

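The wrist view shows the heater's front edge along row 118, from (200,118) to (465,119). The left handle is at (260,155), the right handle at (404,158), the toggle tip at (335,117) and the dish at (396,240).

```bash
python3 - <<'E'
import cv2
a=cv2.imread('pics/w1.png'); cv2.imwrite('pics/c4.png',cv2.resize(a[0:195,185:485],None,fx=2.66,fy=2.66,interpolation=cv2.INTER_CUBIC)[:520])
cv2.imwrite('pics/c5.png',cv2.resize(a[85:190,240:290],None,fx=5,fy=5,interpolation=cv2.INTER_CUBIC))
E
```

```text
(no output)
```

View pics/c4.png

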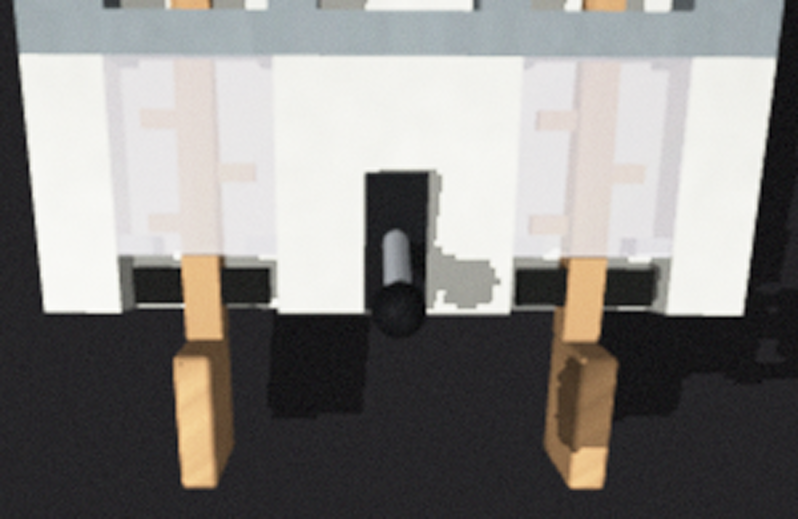

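View pics/c5.png

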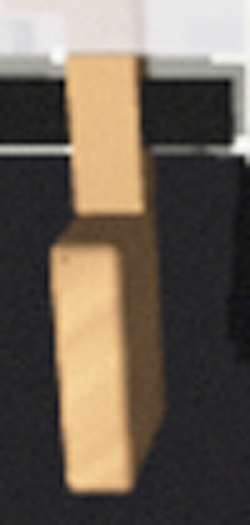

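```bash
python3 - <<'E'
from h import *
np.set_printoptions(precision=4,suppress=True)
s=snap('wrist')
K=2.66
def W(x,y):return (185+x/K,y/K)
H=[onz(s,*W(*p),.062) for p in [(42,313),(745,316),(20,53),(780,57)]]
print(H); v=H[0]-H[1]; yaw=np.degrees(np.arctan2(-v[0],v[1]));v2=H[2]-H[3]; print('yaw',yaw,np.degrees(np.arctan2(-v2[0],v2[1])),np.linalg.norm(v),np.linalg.norm(v2))
mid=(H[0]+H[1])/2; th=np.radians(yaw); o=mid[:2]+.088*np.array([np.cos(th),np.sin(th)]); print('origin',o, 'boundary x', np.linalg.norm((H[2]+H[3])/2-mid)*1e3-88)
L=np.mean([onz(s,*p,.084) for p in [(250,134.4),(264,134),(253.4,183.4),(266.6,183.4)]],0)
Rr=np.mean([onz(s,*W(*p),.084) for p in [(571,352),(616,352),(568,488),(607,488)]],0)
Rm=np.array([[np.cos(th),-np.sin(th)],[np.sin(th),np.cos(th)]])
print('L',L,Rm.T@(L[:2]-o),'R',Rr,Rm.T@(Rr[:2]-o)); print(o+Rm@[-.118,.064],o+Rm@[-.118,-.064])
rep([*(o+Rm@[-.118,.064]),.120],yaw-90)
E
```

```text
[array([0.5207, 0.1684, 0.062 ]), array([ 0.5407, -0.0617,  0.062 ]), array([0.597 , 0.1738, 0.062 ]), array([ 0.6168, -0.0551,  0.062 ])]
yaw 4.980529773481413 4.957367724533496 0.2309921836208782 0.22977830461091167
origin [0.6184 0.061 ] boundary x -11.53991481901852
L [0.4931 0.1134 0.084 ] [-0.1202  0.0631] R [ 0.5052 -0.011   0.084 ] [-0.119  -0.0619]
[0.4952 0.1145] [ 0.5064 -0.013 ]
t 2.27 tcp [0.4743 0.0622 0.2218] phi -84.79 z [-0. -0. -1.] F [-0.8  0.1  0.1] w 0.0856 j [ 0.04  0.02  1.97 -0.    1.15  1.52]
tool shift mm: -50.2 -25.6 101.8 twist 0.23
```

Call:
apply_moves(
  motion=[
    [[-50,-25,0,0,0.2],[0,0,50,0,0.2],[0,0,50,0,0.2],[0,0,25,0,0.2],[0,0,0,0,0.2]],
  ],
)

```text
time_s: 2.9
tool_pos: [0.4925, 0.1139, 0.0945]
ee_rot: [0.002, 0.738, -0.675, -0.002]
wrist_force: [-0.0, -0.7, -0.2]
width: 0.0511
```

```bash
python3 - <<'E'
from h import *
rep([.4952,.1145,.072],-85.02); snap('scene','s2.png'); snap('wrist','w2.png')
a=cv2.imread('pics/s2.png');cv2.imwrite('pics/c6.png',cv2.resize(a[200:340,230:370],None,fx=4,fy=4,interpolation=cv2.INTER_CUBIC))
E
```

```text
t 2.90 tcp [0.4925 0.1139 0.0945] phi -84.83 z [-0.006 -0.001 -1.   ] F [-0.  -0.7 -0.2] w 0.0511 j [0.14 0.25 2.   0.   0.9  1.62]
tool shift mm: -0.3 -2.8 22.5 twist 0.19
```

View pics/w2.png

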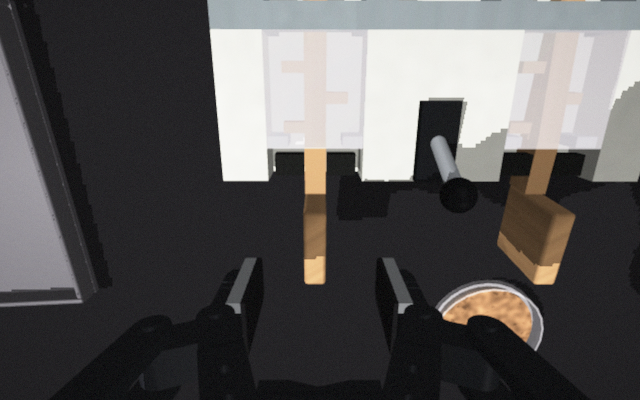

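View pics/c6.png

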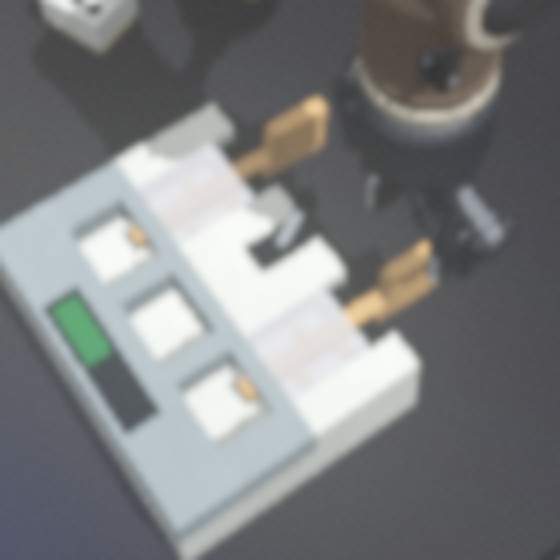

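Call:
apply_moves(
  motion=[
    [[0,-2,12,0.2,0.2],[0,0,10,0,0.2],[0,0,0,0,-0.2],[0,0,0,0,-0.5],[0,0,0,0,-0.5]],
  ],
)

```text
time_s: 3.62
tool_pos: [0.4971, 0.1147, 0.0751]
ee_rot: [-0.0, 0.737, -0.676, 0.0]
wrist_force: [-0.6, 0.6, 1.4]
width: 0.0215
```

```bash
python3 - <<'E'
from h import *
rep([.4952,.1145,.072],-85.02); s=snap('wrist','w3.png'); print(proj(s,[.493,.1134,.084]))
E
```

```text
t 3.62 tcp [0.4971 0.1147 0.0751] phi -85.05 z [ 0.001  0.    -1.   ] F [-0.6  0.6  1.4] w 0.0215 j [0.14 0.29 2.   0.   0.85 1.63]
tool shift mm: 0.1 1.9 3.1 twist -0.03
[317.62502934 279.68030746]
```

View pics/w3.png

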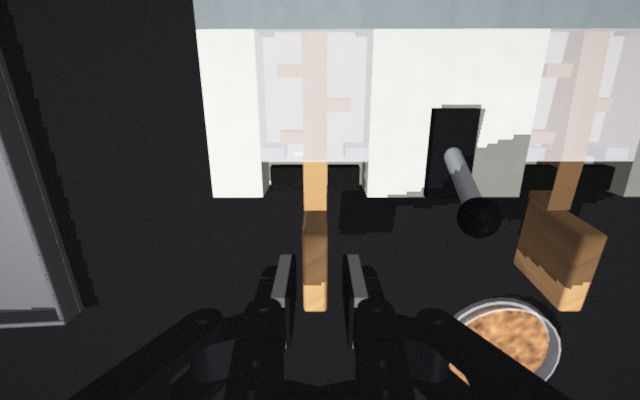

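Call:
apply_moves(
  motion=[
    [[0,0,2,0,-0.6],[0,0,0,0,-1],[0,0,0,0,-1],[0,0,0,0,-1],[0,0,0,0,-1]],
  ],
)

```text
time_s: 4.3
tool_pos: [0.4971, 0.1151, 0.0731]
ee_rot: [-0.0, 0.737, -0.676, 0.0]
wrist_force: [-0.9, 3.2, 2.7]
width: 0.0
```

```bash
cat >> h.py <<'E'
TH=np.radians(5.0); O=np.array([.6184,.061]); RM=np.array([[np.cos(TH),-np.sin(TH)],[np.sin(TH),np.cos(TH)]])
def hf():
    s,phi,Z=st(); print('heater-frame tcp mm',np.round(RM.T@(s['tool_pos'][:2]-O)*1e3,1),'z %.1f'%(s['tool_pos'][2]*1e3),'F heater',np.round(RM.T@s['wrist_force'][:2],1),'Fz %.1f'%s['wrist_force'][2],'M',np.round(s['moment'],2),'w',round(s['width']*1e3,1),'t',s['time_s'])
E
python3 - <<'E'
from h import *
hf(); s=snap('wrist','w4.png')
for p in [(302,310),(328,310),(213,197),(548,197)]: print(RM.T@(onz(s,*p,.084 if p[1]>300 else .062)[:2]-O))
E
```

```text
heater-frame tcp mm [-116.1   64.4] z 73.1 F heater [-0.6  3.3] Fz 2.7 M [0.55 0.04 0.05] w 0.0 t 4.3
[-0.13545798  0.07090912]
[-0.1354776   0.05857297]
[-0.08610529  0.11469386]
[-0.08636149 -0.04942791]
```

View pics/w4.png

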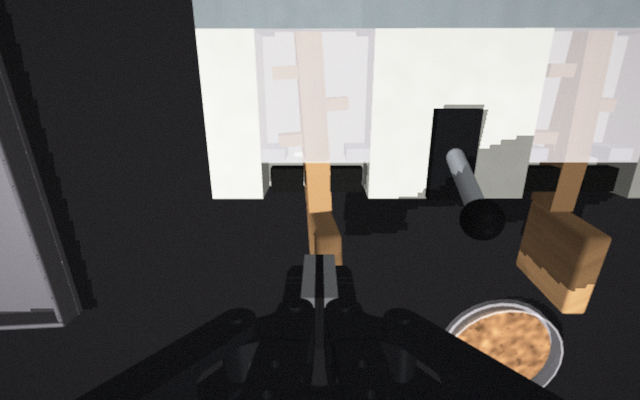

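```bash
python3 - <<'E'
from h import *
s=snap('wrist'); snap('scene','s3.png')
st_=r.get_state(); p=st_['tool_pos']; print(p,-s['R'].T@s['t'])
for dz in (.1,.05,.0,-.006,-.025): print(dz,proj(s,p+[0,0,dz]))
a=cv2.imread('pics/s3.png');cv2.imwrite('pics/c7.png',cv2.resize(a[200:340,230:370],None,fx=4,fy=4,interpolation=cv2.INTER_CUBIC))
E
```

```text
[0.49712733 0.11498363 0.07306961] [0.57757394 0.12034544 0.22383263]
0.1 [311.67959043 487.52170964]
0.05 [314.52426886 330.88416992]
0.0 [315.76667232 262.47326646]
-0.006 [315.87027227 256.76870556]
-0.025 [316.15784473 240.93400075]
```

View pics/c7.png

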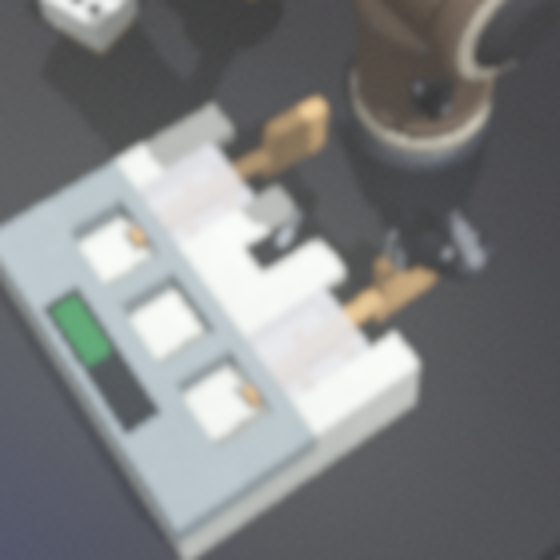

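```bash
python3 - <<'E'
import cv2
a=cv2.imread('pics/w4.png');cv2.imwrite('pics/c8.png',cv2.resize(a[180:330,260:390],None,fx=4,fy=4,interpolation=cv2.INTER_CUBIC))
E
```

```text
(no output)
```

View pics/c8.png

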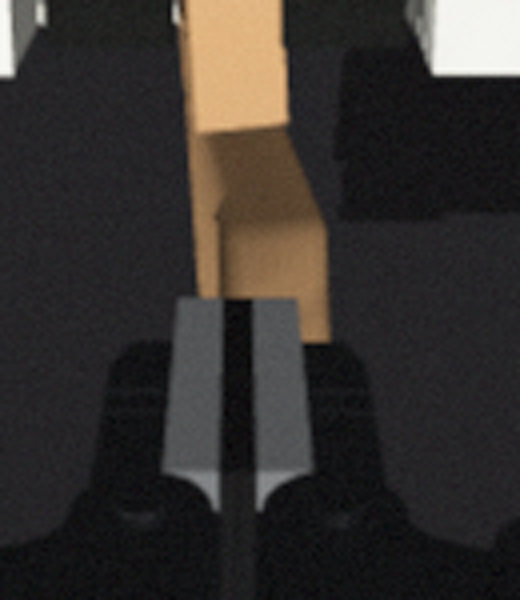

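```bash
python3 - <<'E'
from h import *
s=snap('wrist'); p=r.get_state()['tool_pos']
for dx in(-.011,0,.011):
  for dz in (.03,.02,.01,0,-.025): print(dx,dz,proj(s,p+[dx,0,dz]).round(0))
print([RM.T@(onz(s,325,v,.084)[:2]-O) for v in (233,310)])
a=cv2.imread('pics/s3.png');cv2.imwrite('pics/c9.png',cv2.resize(a[230:290,290:370],None,fx=9,fy=9,interpolation=cv2.INTER_CUBIC))
E
```

```text
-0.011 0.03 [313. 321.]
-0.011 0.02 [313. 306.]
-0.011 0.01 [314. 294.]
-0.011 0 [314. 282.]
-0.011 -0.025 [315. 259.]
0 0.03 [315. 298.]
0 0.02 [315. 285.]
0 0.01 [316. 273.]
0 0 [316. 262.]
0 -0.025 [316. 241.]
0.011 0.03 [317. 274.]
0.011 0.02 [317. 262.]
0.011 0.01 [318. 251.]
0.011 0 [318. 242.]
0.011 -0.025 [318. 223.]
[array([-0.09582481,  0.06005032]), array([-0.13545478,  0.05989444])]
```

View pics/c9.png

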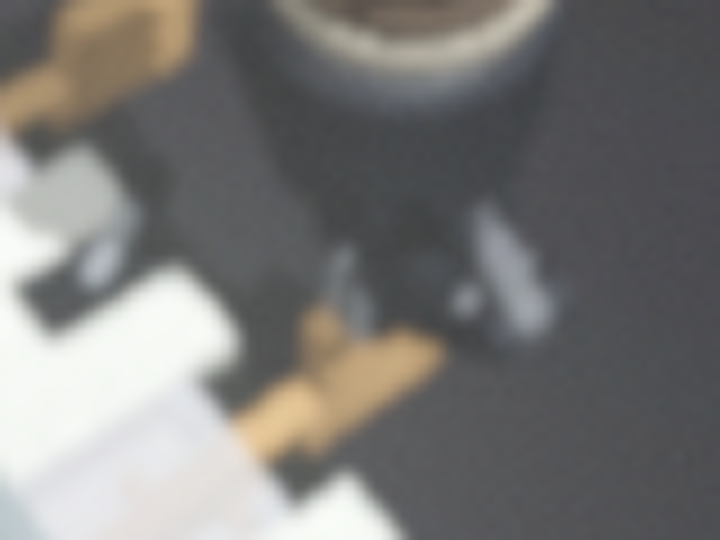

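Call:
apply_moves(
  motion=[
    [[0,0,0,0,0],[0,0,0,0,0],[0,0,-30,0,0],[0,0,-30,0,-1],[0,0,0,0,-1]],
  ],
)

```text
time_s: 5.12
tool_pos: [0.4988, 0.1144, 0.1347]
ee_rot: [-0.002, 0.737, -0.676, 0.002]
wrist_force: [0.1, 0.8, -0.8]
width: 0.0071
```

```bash
python3 - <<'E'
from h import *
rep();snap('scene','s5.png'); s=snap('wrist','w5.png');p=r.get_state()['tool_pos']
a=cv2.imread('pics/s5.png');cv2.imwrite('pics/c10.png',cv2.resize(a[200:300,270:390],None,fx=6,fy=6,interpolation=cv2.INTER_CUBIC))
t=snap('scene'); print(proj(t,p),proj(t,p-[0,0,.025]), proj(t,p+[0,0,.1]))
t=snap('top','t5.png'); print(proj(t,p),proj(t,p-[0,0,.025]))
E
```

```text
t 5.12 tcp [0.4988 0.1144 0.1347] phi -85.06 z [ 0.005 -0.    -1.   ] F [ 0.1  0.8 -0.8] w 0.0071 j [ 0.14  0.19  1.97 -0.    0.97  1.63]
[332.6607821  253.51370323] [332.21142943 258.45504188] [334.6791044  231.31907829]
[263.06794663 174.35474746] [263.84590978 176.49937347]
```

View pics/c10.png

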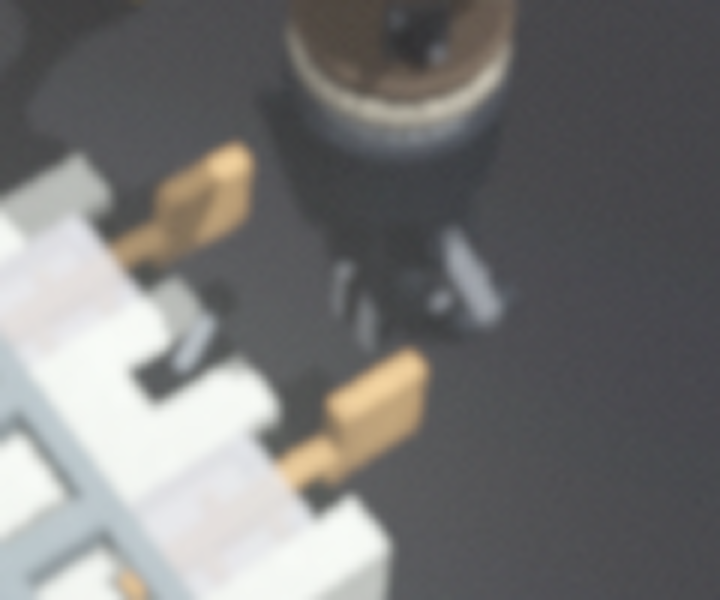

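View pics/w5.png

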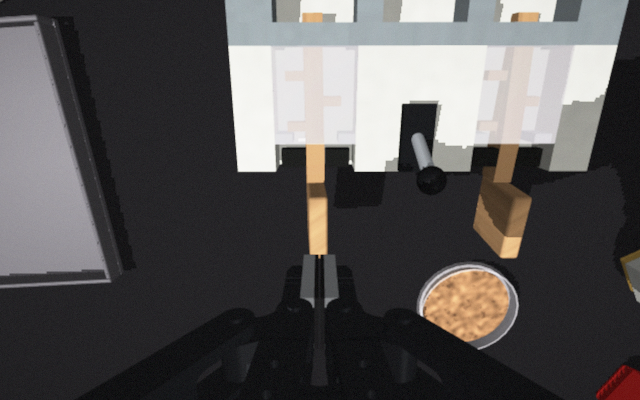

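```bash
python3 - <<'E'
from h import *
s=snap('wrist');t=snap('scene');p=r.get_state()['tool_pos']
def tri(a,b):
    (o1,d1),(o2,d2)=a,b; M=np.stack([d1,-d2],1); k=np.linalg.lstsq(M,o2-o1,rcond=None)[0]; A=o1+k[0]*d1;B=o2+k[1]*d2; return (A+B)/2,np.linalg.norm(A-B)
for uv in [(331.7,257.5),(331,254),(330,251)]:
  q,e=tri(ray(s,320,256),ray(t,*uv)); print((q-p)*1e3,e*1e3)
a=cv2.imread('pics/t5.png');cv2.imwrite('pics/c11.png',cv2.resize(a[140:220,230:330],None,fx=7,fy=7,interpolation=cv2.INTER_CUBIC))
E
```

```text
[  0.0456157   -0.97509904 -14.24635263] 7.431516050490889
[ 4.04225948 -1.71174818 -0.05746343] 0.9647364147451722
[ 8.7152792  -2.04269966 13.99758645] 3.9684849625445264
```

View pics/c11.png

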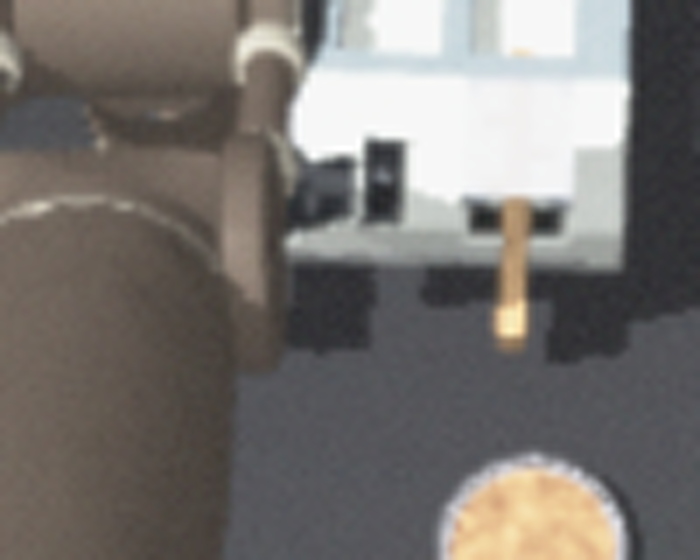

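Call:
apply_moves(
  motion=[
    [[0,0,0,0,0.1],[0,0,0,0,0.1],[0,0,0,0,0.1],[0,0,40,0,0.1],[0,0,35,0,0.1]],
  ],
)

```text
time_s: 6.05
tool_pos: [0.4974, 0.1148, 0.0574]
ee_rot: [-0.001, 0.737, -0.676, 0.001]
wrist_force: [-0.5, -0.6, -0.9]
width: 0.0469
```

```bash
python3 - <<'E'
from h import *
hf();snap('scene','s6.png'); s=snap('wrist','w6.png')
a=cv2.imread('pics/s6.png');cv2.imwrite('pics/c12.png',cv2.resize(a[210:300,280:380],None,fx=6,fy=6,interpolation=cv2.INTER_CUBIC))
E
```

```text
heater-frame tcp mm [-115.8   64.1] z 57.4 F heater [-0.6 -0.5] Fz -0.9 M [ 0.02 -0.03  0.01] w 46.9 t 6.05
```

View pics/c12.png

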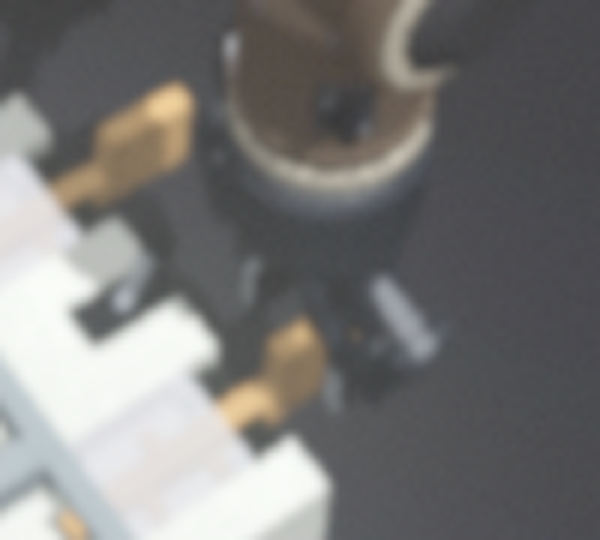

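View pics/w6.png

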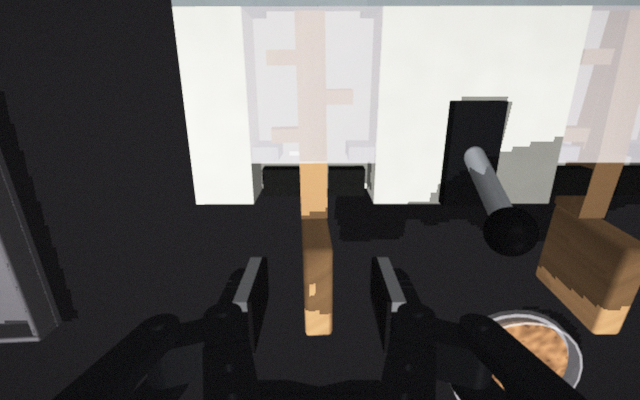

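Call:
apply_moves(
  motion=[
    [[0,0,12,0,0.1],[0,0,0,0,-0.3],[0,0,0,0,-0.5],[0,0,0,0,-0.7],[0,0,0,0,-0.7]],
  ],
)

```text
time_s: 6.78
tool_pos: [0.4976, 0.1149, 0.0466]
ee_rot: [-0.001, 0.737, -0.676, 0.001]
wrist_force: [0.7, 0.7, 0.5]
width: 0.013
```

```bash
python3 - <<'E'
from h import *
hf();snap('scene','s7.png'); s=snap('wrist','w7.png')
a=cv2.imread('pics/s7.png');cv2.imwrite('pics/c13.png',cv2.resize(a[210:300,280:380],None,fx=6,fy=6,interpolation=cv2.INTER_CUBIC))
E
```

```text
heater-frame tcp mm [-115.6   64.3] z 46.6 F heater [0.7 0.6] Fz 0.5 M [ 0.17 -0.08  0.06] w 13.0 t 6.775
```

View pics/c13.png

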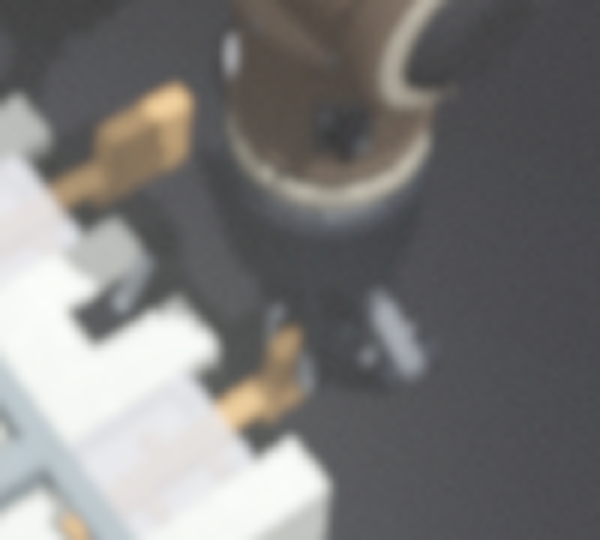

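View pics/w7.png

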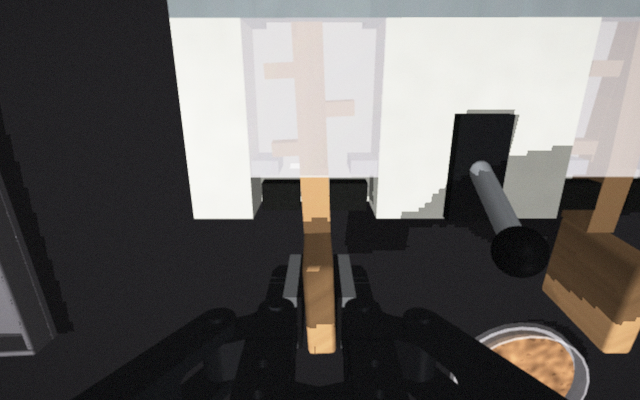

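The handle (315,290) is now between the fingers, with both pads beside it. So the real fingertips sit roughly at TCP height, higher than the description says. Closing firmly.

Call:
apply_moves(
  motion=[
    [[0,0,0,0,-1],[0,0,0,0,-1],[0,0,0,0,-1]],
  ],
  force=100,
)

```text
time_s: 7.25
tool_pos: [0.4978, 0.1153, 0.0468]
ee_rot: [-0.001, 0.737, -0.676, 0.0]
wrist_force: [-0.8, 2.1, 5.6]
width: 0.0106
```

```bash
python3 - <<'E'
from h import *
hf(); s=snap('wrist','w8.png')
a=s['pixels'];cv2.imwrite('pics/c14.png',cv2.resize(a[0:400,160:420],None,fx=2,fy=1.5,interpolation=cv2.INTER_CUBIC)[:600])
E
```

```text
heater-frame tcp mm [-115.4   64.6] z 46.8 F heater [-0.6  2.2] Fz 5.6 M [ 0.36 -0.04  0.08] w 10.6 t 7.25
```

View pics/c14.png

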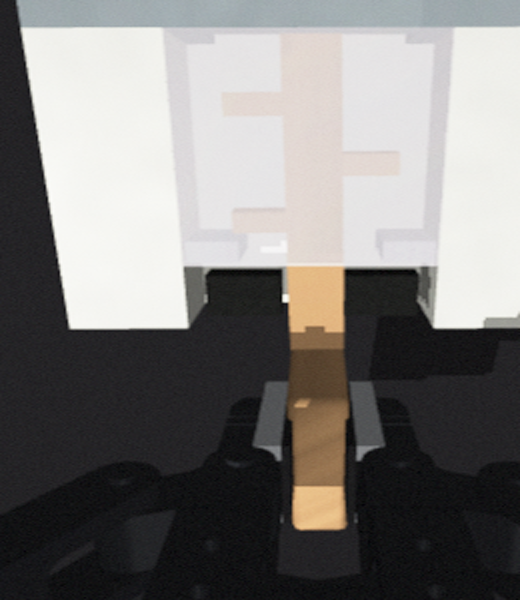

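Call:
apply_moves(
  motion=[
    [[2.5,0,0,0,-1],[2.5,0,0,0,-1],[0,0,0,0,-1]],
  ],
)

```text
time_s: 7.68
tool_pos: [0.4981, 0.1118, 0.0468]
ee_rot: [-0.002, 0.737, -0.676, -0.001]
wrist_force: [-1.9, 7.6, 4.9]
width: 0.0102
```

```bash
cat >> h.py <<'E'
def wl(name):
    hf(); s=snap('wrist')
    cv2.imwrite('pics/'+name,cv2.resize(s['pixels'][0:400,160:420],None,fx=2,fy=1.5,interpolation=cv2.INTER_CUBIC)[:600])
E
python3 -c "
from h import *
wl('c15.png')"
```

```text
heater-frame tcp mm [-115.5   61.1] z 46.8 F heater [-1.2  7.7] Fz 4.9 M [1.33 0.09 0.28] w 10.2 t 7.675
```

View pics/c15.png

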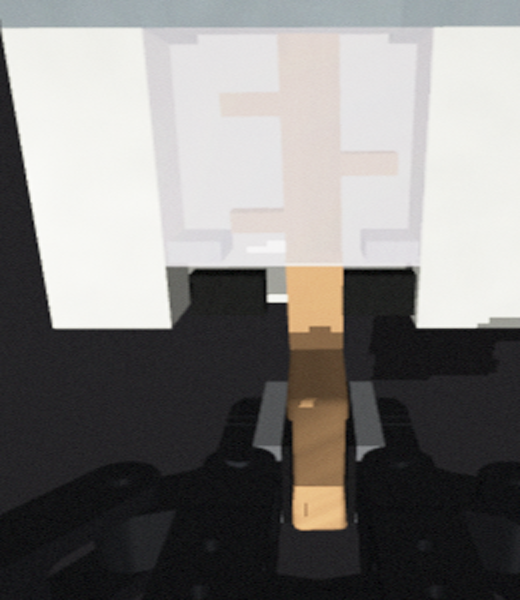

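Call:
apply_moves(
  motion=[
    [[2.8,0,0,0,-1],[0,0,0,0,-1]],
  ],
)

```text
time_s: 7.98
tool_pos: [0.4983, 0.1093, 0.0468]
ee_rot: [-0.002, 0.737, -0.676, -0.001]
wrist_force: [-1.5, 8.1, 4.2]
width: 0.0102
```

```bash
python3 -c "
from h import *
wl('c16.png')"
```

```text
heater-frame tcp mm [-115.5   58.6] z 46.8 F heater [-0.8  8.2] Fz 4.2 M [1.5  0.08 0.24] w 10.2 t 7.975
```

View pics/c16.png

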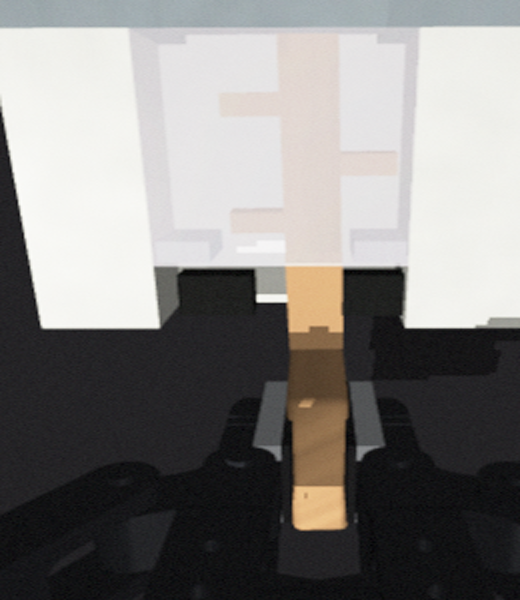

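Call:
apply_moves(
  motion=[
    [[0,4,0,0,-1],[0,4,0,0,-1],[0,4,0,0,-1],[0,4,0,0,-1],[0,0,0,0,-1]],
  ],
)

```text
time_s: 8.65
tool_pos: [0.4835, 0.1076, 0.0464]
ee_rot: [-0.003, 0.737, -0.676, 0.001]
wrist_force: [3.2, 7.6, -1.6]
width: 0.0099
```

```bash
python3 -c "
from h import *
wl('c17.png')"
```

```text
heater-frame tcp mm [-130.3   58.1] z 46.4 F heater [3.8 7.3] Fz -1.6 M [ 1.27 -0.36  0.36] w 9.9 t 8.65
```

View pics/c17.png

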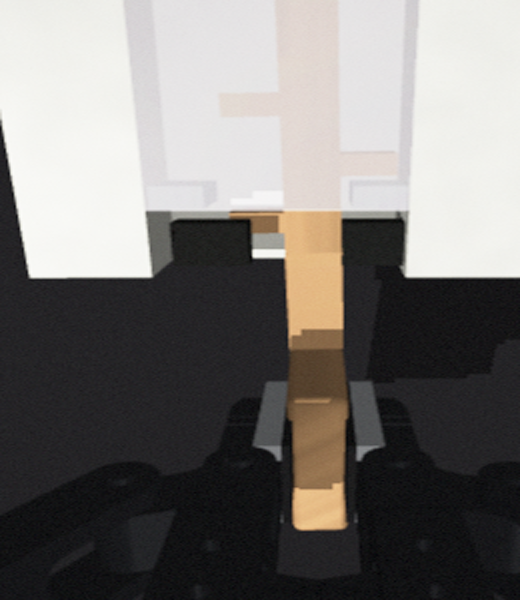

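Call:
apply_moves(
  motion=[
    [[-4,0.7,0,0,-1],[-4,0,0,0,-1],[-4,0,0,0,-1],[-2,0,0,0,-1],[0,0,0,0,-1]],
  ],
)

```text
time_s: 9.32
tool_pos: [0.4801, 0.1183, 0.0459]
ee_rot: [0.0, 0.737, -0.676, 0.001]
wrist_force: [1.9, -5.1, 0.5]
width: 0.0106
```

```bash
python3 -c "
from h import *
wl('c18.png')"
```

```text
heater-frame tcp mm [-132.7   69.1] z 45.9 F heater [ 1.5 -5.3] Fz 0.5 M [-0.85 -0.44 -0.23] w 10.6 t 9.325
```

View pics/c18.png

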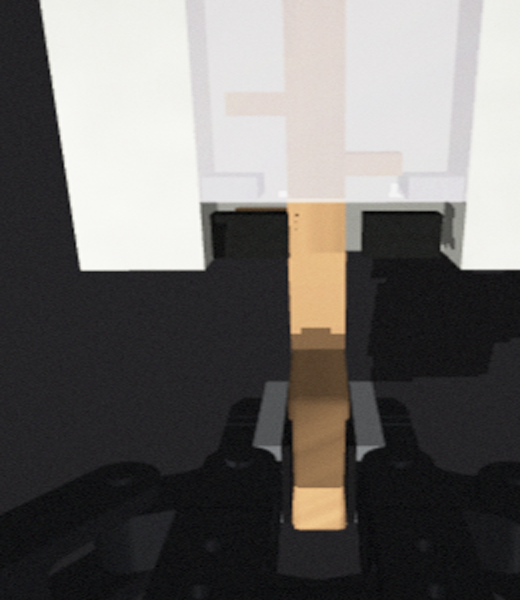

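Call:
apply_moves(
  motion=[
    [[-2.2,0,0,0,-1],[0,0,0,0,-1]],
  ],
)

```text
time_s: 9.62
tool_pos: [0.48, 0.1202, 0.0459]
ee_rot: [0.0, 0.737, -0.676, 0.001]
wrist_force: [2.5, -5.2, 0.9]
width: 0.01
```

```bash
python3 -c "
from h import *
wl('c19.png')"
```

```text
heater-frame tcp mm [-132.7   71. ] z 45.9 F heater [ 2.1 -5.4] Fz 0.9 M [-1.05 -0.52 -0.32] w 10.0 t 9.625
```

View pics/c19.png

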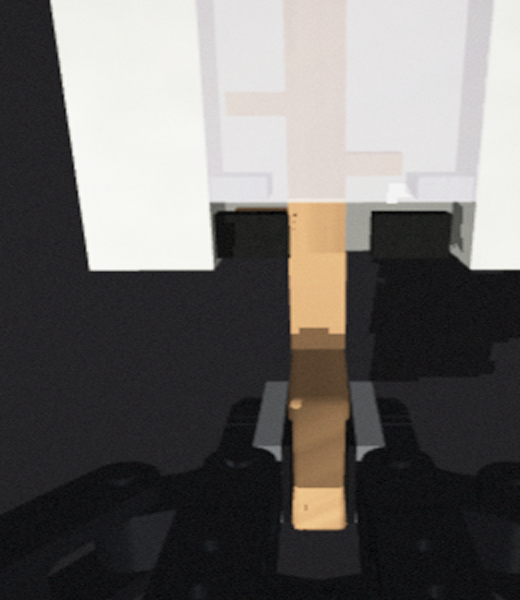

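Call:
apply_moves(
  motion=[
    [[0,4,0,0,-1],[0,4,0,0,-1],[0,4,0,0,-1],[0,3,0,0,-1],[0,0,0,0,-1]],
  ],
)

```text
time_s: 10.3
tool_pos: [0.4646, 0.1205, 0.0459]
ee_rot: [-0.0, 0.737, -0.676, 0.0]
wrist_force: [1.1, 0.1, -1.2]
width: 0.0103
```

```bash
python3 -c "
from h import *
wl('c20.png')"
```

```text
heater-frame tcp mm [-148.1   72.7] z 45.9 F heater [ 1.1 -0. ] Fz -1.2 M [ 0.07 -0.14  0.  ] w 10.3 t 10.3
```

View pics/c20.png

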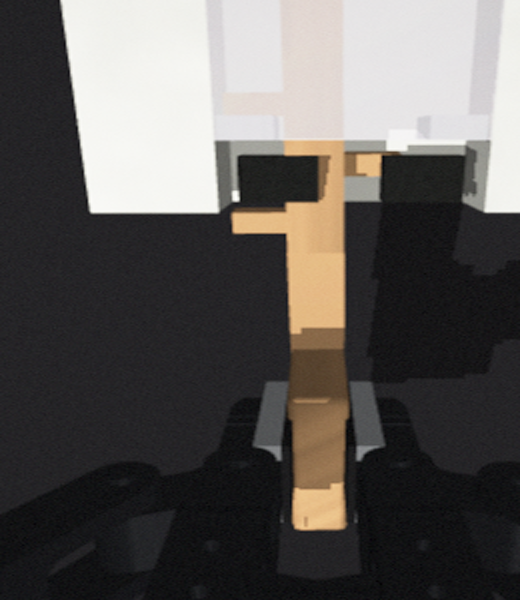

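Call:
apply_moves(
  motion=[
    [[4,0,0,0,-1],[4,0,0,0,-1],[4,0,0,0,-1],[3,0,0,0,-1],[0,0,0,0,-1]],
  ],
)

```text
time_s: 10.98
tool_pos: [0.4654, 0.1051, 0.0457]
ee_rot: [0.0, 0.737, -0.676, -0.0]
wrist_force: [-0.4, -0.0, -0.6]
width: 0.0101
```

```bash
python3 -c "
from h import *
wl('c21.png')"
```

```text
heater-frame tcp mm [-148.6   57.3] z 45.7 F heater [-0.4 -0. ] Fz -0.6 M [0.08 0.01 0.01] w 10.1 t 10.975
```

View pics/c21.png

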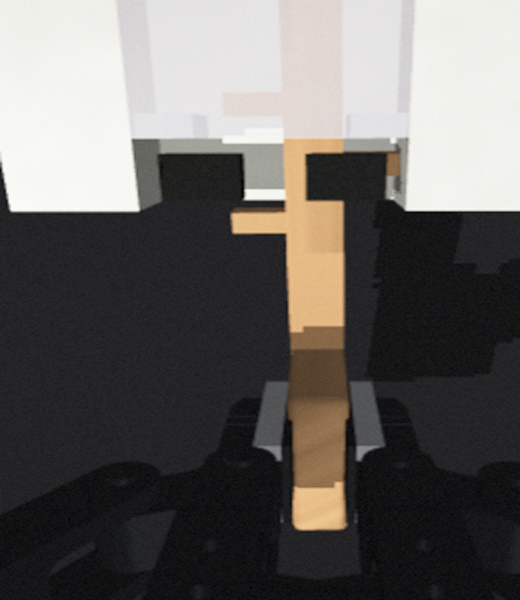

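Call:
apply_moves(
  motion=[
    [[-1.2,2,0,0,-1],[0,4,0,0,-1],[0,4,0,0,-1],[0,4,0,0,-1],[0,3,0,0,-1]],
  ],
)

```text
time_s: 11.65
tool_pos: [0.4554, 0.1062, 0.0468]
ee_rot: [-0.006, 0.737, -0.676, 0.005]
wrist_force: [14.5, 5.9, -9.5]
width: 0.0102
```

```bash
python3 -c "
from h import *
wl('c22.png')"
```

```text
heater-frame tcp mm [-158.5   59.3] z 46.8 F heater [14.9  4.6] Fz -9.5 M [ 0.91 -1.7   0.08] w 10.2 t 11.65
```

View pics/c22.png

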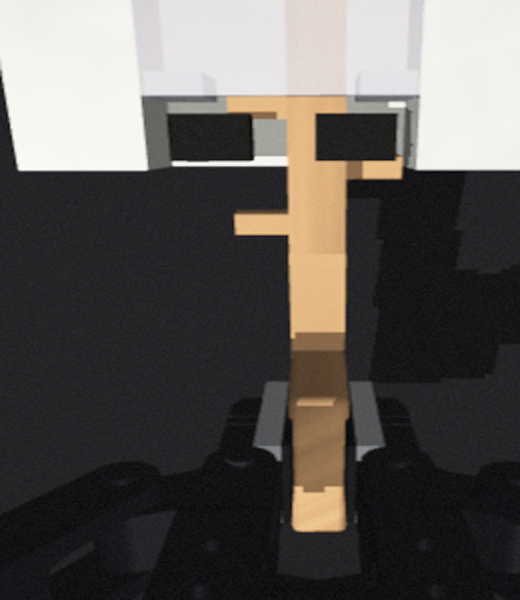

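Call:
apply_moves(
  motion=[
    [[0,0,0,0,-1],[0,0,0,0,-1]],
  ],
)

```text
time_s: 11.95
tool_pos: [0.4552, 0.1063, 0.0471]
ee_rot: [-0.006, 0.737, -0.676, 0.004]
wrist_force: [12.3, 2.9, -10.7]
width: 0.0102
```

```bash
python3 -c "
from h import *
wl('c23.png')"
```

```text
heater-frame tcp mm [-158.6   59.4] z 47.1 F heater [12.6  1.8] Fz -10.7 M [ 0.54 -1.37  0.04] w 10.2 t 11.95
```

View pics/c23.png

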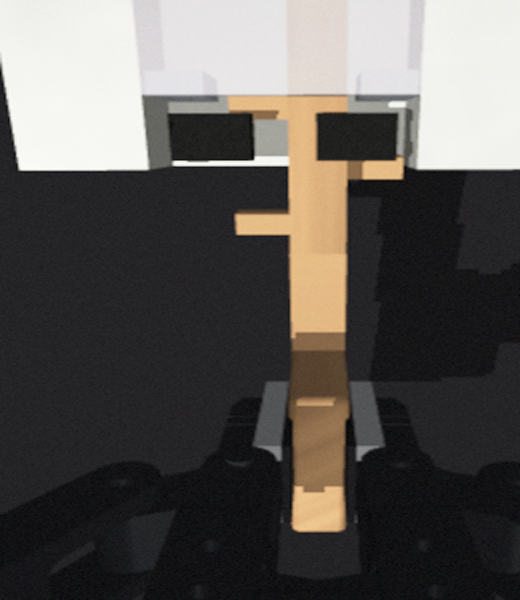

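Call:
apply_moves(
  motion=[
    [[0,-6,0,0,-1],[0,-2,-1.5,0,-1],[0,0,0,0,-1]],
  ],
)

```text
time_s: 12.38
tool_pos: [0.4562, 0.1057, 0.0472]
ee_rot: [0.0, 0.737, -0.676, -0.0]
wrist_force: [-0.4, 0.0, -1.5]
width: 0.0101
```

```bash
python3 -c "
from h import *
wl('c24.png')"
```

```text
heater-frame tcp mm [-157.7   58.6] z 47.2 F heater [-0.4  0.1] Fz -1.5 M [ 0.02 -0.04 -0.05] w 10.1 t 12.375
```

View pics/c24.png

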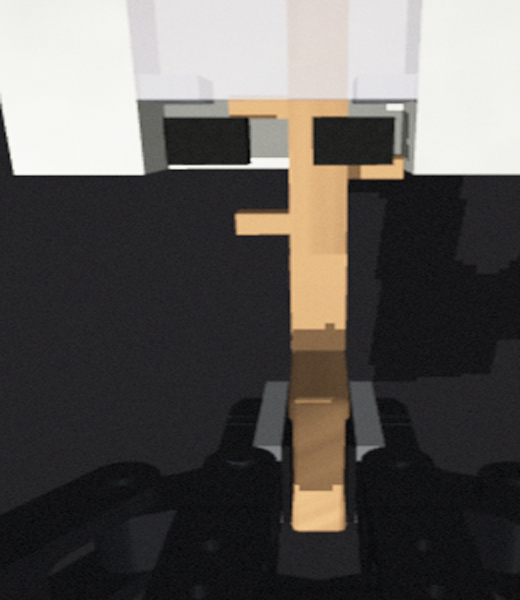

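Call:
apply_moves(
  motion=[
    [[0,2,0,0,-1],[0,2,0,0,-1],[0,2,0,0,-1],[0,0,0,0,-1]],
  ],
)

```text
time_s: 12.92
tool_pos: [0.4556, 0.1057, 0.0477]
ee_rot: [-0.004, 0.737, -0.676, 0.004]
wrist_force: [13.2, 1.9, -13.3]
width: 0.0097
```

```bash
python3 -c "
from h import *
wl('c25.png')"
```

```text
heater-frame tcp mm [-158.3   58.8] z 47.7 F heater [13.3  0.7] Fz -13.3 M [ 0.19 -1.25 -0.04] w 9.7 t 12.925
```

View pics/c25.png

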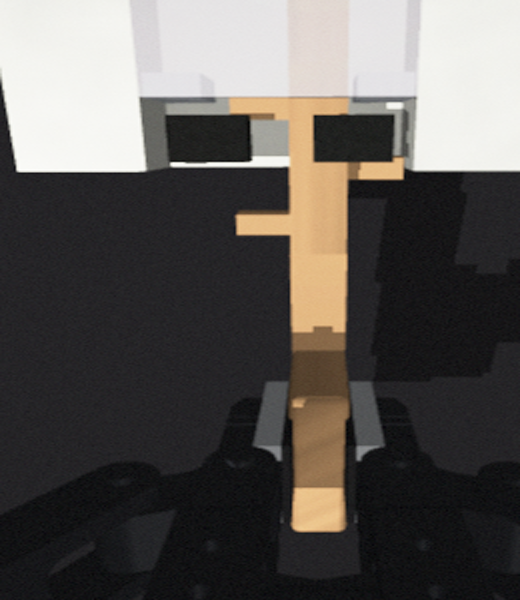

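```bash
python3 - <<'E'
import cv2
a=cv2.imread('pics/c17.png')[180:280,150:420];b=cv2.imread('pics/c25.png')[70:190,150:420];c=cv2.imread('pics/c21.png')[110:240,120:420]
for i,x in enumerate((a,b,c)): cv2.imwrite(f'pics/z{i}.png',cv2.resize(x,None,fx=2.6,fy=3.4,interpolation=cv2.INTER_CUBIC))
E
```

```text
(no output)
```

View pics/z0.png

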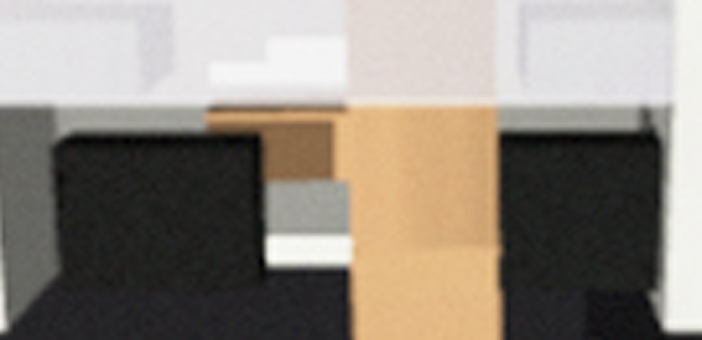

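View pics/z1.png

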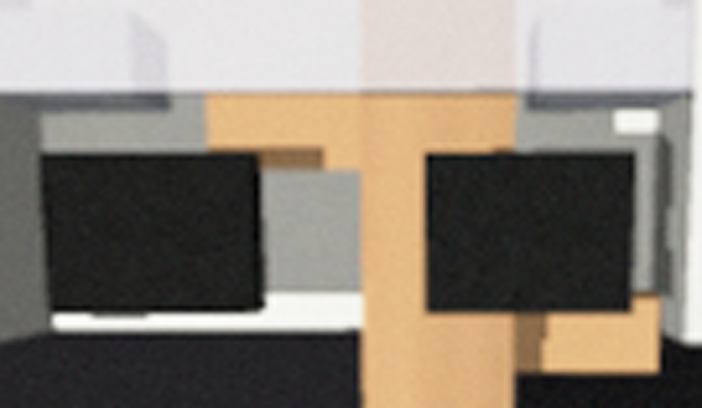

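View pics/z2.png

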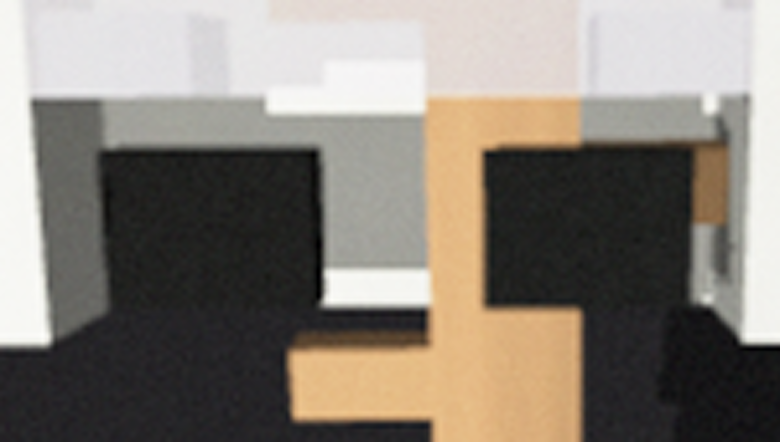

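Call:
apply_moves(
  motion=[
    [[0,-5,0,0,-1],[0,0,1.5,0,-1],[0,0,1.5,0,-1],[0,0,0,0,-1]],
  ],
)

```text
time_s: 13.48
tool_pos: [0.455, 0.1056, 0.0446]
ee_rot: [0.0, 0.737, -0.676, -0.0]
wrist_force: [-2.1, -0.8, 3.8]
width: 0.0102
```

```bash
python3 -c "
from h import *
hf();snap('scene','s8.png')
a=cv2.imread('pics/s8.png');cv2.imwrite('pics/c26.png',cv2.resize(a[210:310,270:380],None,fx=6,fy=6,interpolation=cv2.INTER_CUBIC))"
```

```text
heater-frame tcp mm [-158.9   58.7] z 44.6 F heater [-2.2 -0.6] Fz 3.8 M [-0.05  0.03 -0.02] w 10.2 t 13.475
```

View pics/c26.png

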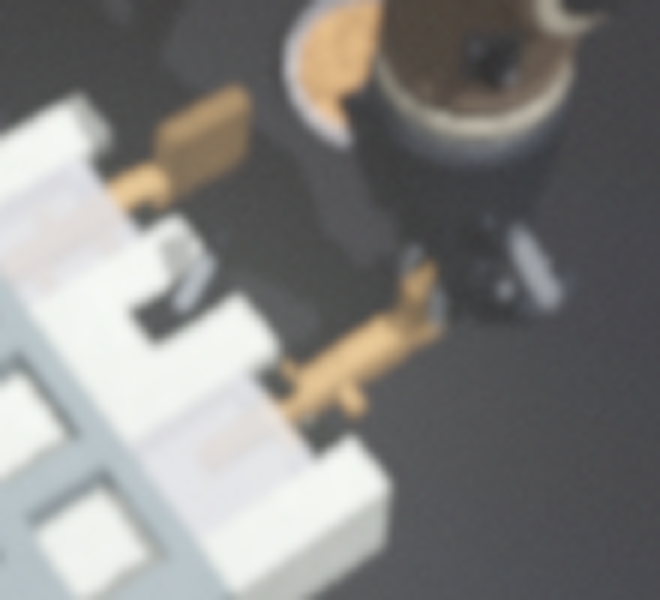

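Call:
apply_moves(
  motion=[
    [[0,2,0,0,-1],[0,2,0,0,-1],[0,2,0,0,-1],[0,0,0,0,-1]],
  ],
)

```text
time_s: 14.02
tool_pos: [0.4497, 0.1052, 0.0443]
ee_rot: [-0.0, 0.737, -0.676, 0.0]
wrist_force: [0.8, -0.3, 1.7]
width: 0.0103
```

```bash
python3 -c "
from h import *
wl('c27.png')"
```

```text
heater-frame tcp mm [-164.2   58.7] z 44.3 F heater [ 0.8 -0.4] Fz 1.7 M [ 0.02 -0.25 -0.02] w 10.3 t 14.025
```

View pics/c27.png

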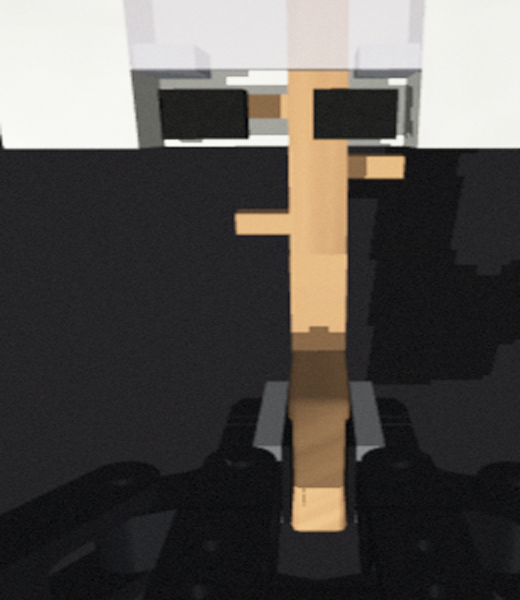

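Call:
apply_moves(
  motion=[
    [[0,5,0,0,-1],[0,7,0,0,-1],[0,8,0,0,-1],[0,10,0,0,-1],[0,10,0,0,-1]],
  ],
)

```text
time_s: 14.7
tool_pos: [0.4085, 0.1016, 0.044]
ee_rot: [0.0, 0.737, -0.676, -0.0]
wrist_force: [-1.0, 0.3, -0.4]
width: 0.0099
```

Call:
apply_moves(
  motion=[
    [[0,10,0,0,-1],[0,10,0,0,-1],[0,10,0,0,-1],[0,0,0,0,-1]],
  ],
)

```text
time_s: 15.2
tool_pos: [0.3788, 0.099, 0.0441]
ee_rot: [0.0, 0.737, -0.676, -0.0]
wrist_force: [0.2, 0.6, -1.1]
width: 0.0103
```

```bash
python3 -c "
from h import *
wl('c28.png');rep();snap('scene','s9.png')"
```

```text
heater-frame tcp mm [-235.3   58.8] z 44.1 F heater [0.2 0.6] Fz -1.1 M [ 0.07 -0.02 -0.  ] w 10.3 t 15.2
t 15.25 tcp [0.3798 0.0991 0.0443] phi -85.05 z [ 0.  0. -1.] F [-0.1 -0.7 -0.5] w 0.0100 j [ 0.14  0.15  2.28 -0.    0.72  1.63]
```

View pics/c28.png

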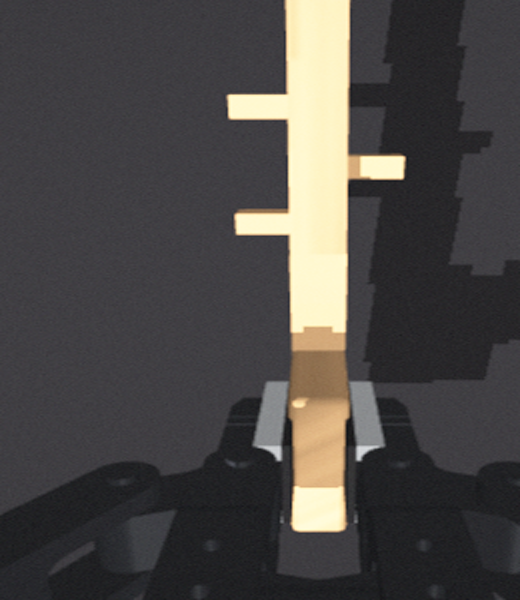

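View pics/s9.png

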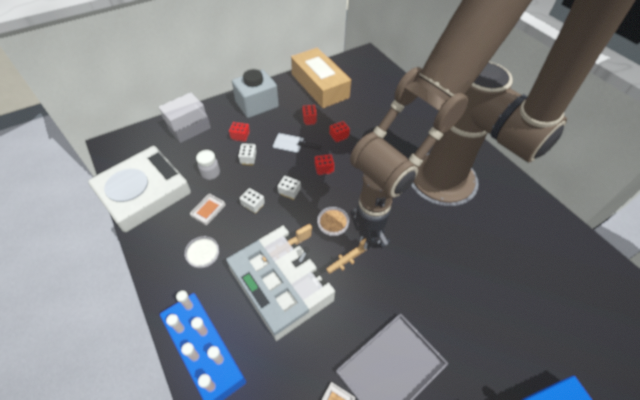

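Call:
apply_moves(
  motion=[
    [[0,0,-38,0,-1],[0,0,-38,0,-1],[-50,-15,0,0,-1],[-50,-15,0,0,-1],[-50,-15,0,-3,-1]],
  ],
)

```text
time_s: 15.92
tool_pos: [0.413, 0.2543, 0.1208]
ee_rot: [-0.001, 0.755, -0.656, 0.0]
wrist_force: [0.3, -1.3, -0.5]
width: 0.0104
```

Call:
apply_moves(
  motion=[
    [[-50,-15,0,0,-1],[-50,-15,0,0,-1],[-30,0,0,0,-1],[0,0,0,0,-1]],
  ],
)

```text
time_s: 16.42
tool_pos: [0.4238, 0.3877, 0.1202]
ee_rot: [-0.001, 0.755, -0.655, 0.0]
wrist_force: [-0.5, -0.3, -0.8]
width: 0.0102
```

```bash
python3 -c "
from h import *
rep([.442,.4035,.06],-81.6);snap('scene','s10.png');snap('wrist','w10.png')"
```

```text
t 16.43 tcp [0.4238 0.3877 0.1202] phi -81.89 z [ 0.001  0.001 -1.   ] F [-0.5 -0.3 -0.8] w 0.0102 j [0.66 0.33 1.83 0.   0.98 2.09]
tool shift mm: -13.1 -20.2 60.2 twist -0.29
```

View pics/w10.png

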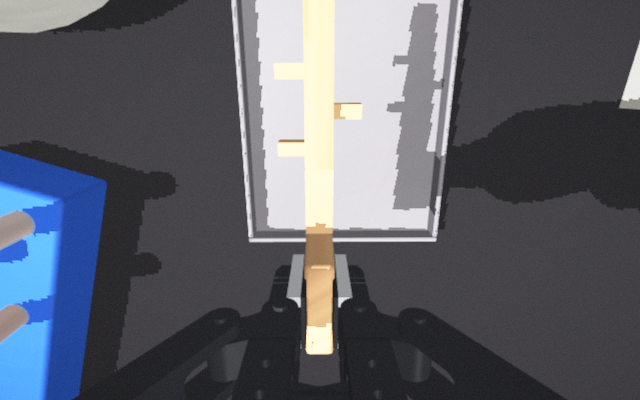

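View pics/s10.png

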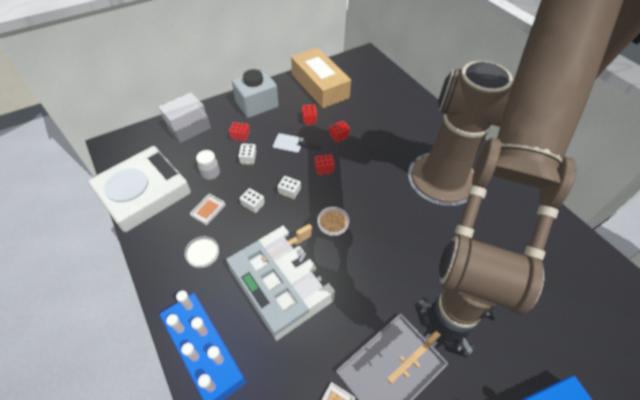

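```bash
python3 -c "
from h import *
s=snap('wrist')
A=onz(s,249,241,.02);B=onz(s,437,241,.02);print(A,B,np.linalg.norm(A-B))
v=(A-B)[:2];yaw=np.arctan2(-v[0],v[1]);print(np.degrees(yaw));ex=np.array([np.cos(yaw),np.sin(yaw)]);ey=np.array([-ex[1],ex[0]])
c=(A+B)[:2]/2+.105*ex;print('c',c)
for y in(.034,-.034): print(c-.049*ex+y*ey)
t=c-.049*ex+.034*ey; rep([*t,.06],np.degrees(yaw)-90)
"
```

```text
[0.38176352 0.43325236 0.02      ] [0.40227586 0.28578587 0.02      ] 0.14888627362097795
7.918936217864215
c [0.49601841 0.37398516]
[0.44280143 0.40091012]
[0.45216992 0.33355857]
t 16.57 tcp [0.4234 0.3844 0.1198] phi -82.06 z [-0.001 -0.001 -1.   ] F [-0.2  0.1 -1.2] w 0.0104 j [ 0.66  0.33  1.84 -0.    0.98  2.09]
tool shift mm: -13.7 -21.5 59.8 twist 0.02
```

Call:
apply_moves(
  motion=[
    [[-13.5,-21.5,0,0,-1],[0,0,40,0,-1],[0,0,40,0,-1],[0,0,18,0,-1],[0,0,0,0,-1]],
  ],
)

```text
time_s: 17.2
tool_pos: [0.4422, 0.4, 0.021]
ee_rot: [0.002, 0.754, -0.657, -0.0]
wrist_force: [0.2, 0.1, -0.3]
width: 0.0102
```

```bash
python3 -c "
from h import *
rep([.4428,.401,.016],-82.08)"
```

```text
t 17.20 tcp [0.4422 0.4    0.021 ] phi -82.12 z [-0.003 -0.002 -1.   ] F [ 0.2  0.1 -0.3] w 0.0102 j [ 0.66  0.51  1.81 -0.    0.82  2.1 ]
tool shift mm: -0.9 -0.7 5.0 twist -0.04
```

Call:
apply_moves(
  motion=[
    [[0,0,3,0,-1],[0,0,3,0,-1],[0,0,3,0,-1],[0,0,0,0,-1]],
  ],
)

```text
time_s: 17.7
tool_pos: [0.4444, 0.4027, 0.0164]
ee_rot: [-0.001, 0.755, -0.656, 0.0]
wrist_force: [-1.2, -1.8, 10.2]
width: 0.0103
```

```bash
python3 -c "
from h import *
rep();snap('wrist','w11.png')"
```

```text
t 17.70 tcp [0.4444 0.4027 0.0164] phi -82.03 z [ 0.002  0.001 -1.   ] F [-1.2 -1.8 10.2] w 0.0103 j [ 0.66  0.52  1.81 -0.    0.81  2.1 ]
```

View pics/w11.png

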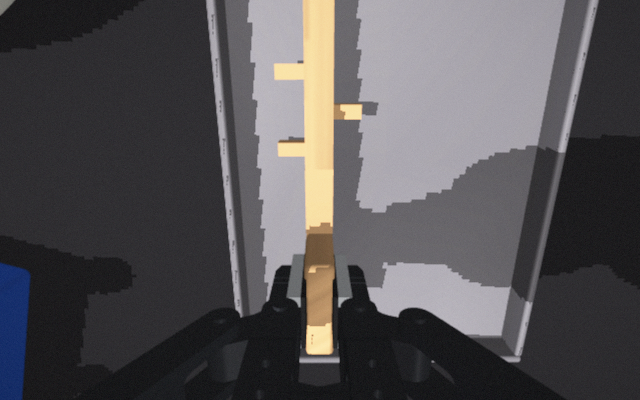

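Call:
apply_moves(
  motion=[
    [[0,0,-2,0,-0.6],[0,0,0,0,-0.4],[0,0,0,0,-0.4],[0,0,-30,0,-0.4],[0,0,-60,0,-0.4]],
  ],
)

```text
time_s: 18.38
tool_pos: [0.4404, 0.3996, 0.1025]
ee_rot: [0.004, 0.754, -0.656, -0.001]
wrist_force: [0.6, 0.4, 0.4]
width: 0.0259
```

Call:
apply_moves(
  motion=[
    [[0,0,-10,0,0],[0,0,0,0,0],[0,0,0,0,0]],
  ],
)

```text
time_s: 18.75
tool_pos: [0.4417, 0.4007, 0.1133]
ee_rot: [0.002, 0.754, -0.656, -0.0]
wrist_force: [0.2, 0.8, -0.2]
width: 0.0427
```

```bash
python3 -c "
from h import *
rep();snap('wrist','w12.png')"
```

```text
t 18.75 tcp [0.4417 0.4007 0.1133] phi -82.06 z [-0.003 -0.002 -1.   ] F [ 0.2  0.8 -0.2] w 0.0427 j [ 0.66  0.38  1.78 -0.    0.99  2.1 ]
```

View pics/w12.png

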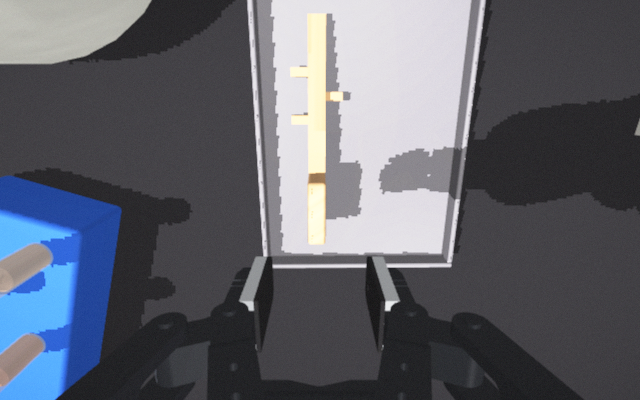

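Left wedge lies flat in the tray: (305–328, 13–244), inside all four rims. Now the right wedge.

```bash
python3 -c "
from h import *
t=O+RM@[-.1165,-.0633];print(t);rep([*t,.15],-85)"
```

```text
[ 0.50786028 -0.01221277]
t 18.80 tcp [0.4416 0.4006 0.113 ] phi -82.06 z [-0.003 -0.003 -1.   ] F [ 0.7  0.1 -0.1] w 0.0428 j [0.66 0.38 1.78 0.   0.99 2.1 ]
tool shift mm: 418.0 -8.6 -37.0 twist 2.94
```

Call:
apply_moves(
  motion=[
    [[0,0,-40,0,0.1],[55,0,0,0,0.1],[55,0,0,0,0.1],[55,0,0,0,0.1],[55,0,0,0,0.1]],
  ],
)

```text
time_s: 19.42
tool_pos: [0.4724, 0.1819, 0.1536]
ee_rot: [0.001, 0.755, -0.656, -0.001]
wrist_force: [-0.0, 0.3, 0.6]
width: 0.047
```

Call:
apply_moves(
  motion=[
    [[55,0,0,0,0.1],[55,0,0,0,0.1],[55,0,0,0,0.1],[30,-8,0,3,0.1],[0,0,0,0,0.1]],
  ],
)

```text
time_s: 20.05
tool_pos: [0.508, -0.01, 0.1539]
ee_rot: [0.001, 0.736, -0.677, -0.001]
wrist_force: [1.0, 0.8, 0.7]
width: 0.0472
```

```bash
python3 -c "
from h import *
t=O+RM@[-.1165,-.0633];rep([*t,.11],-85);snap('wrist','w13.png')"
```

```text
t 20.05 tcp [ 0.508  -0.01    0.1539] phi -85.26 z [-0.002  0.    -1.   ] F [1.  0.8 0.7] w 0.0472 j [-0.11  0.17  1.96 -0.    1.02  1.38]
tool shift mm: 2.1 0.3 43.9 twist -0.26
```

View pics/w13.png

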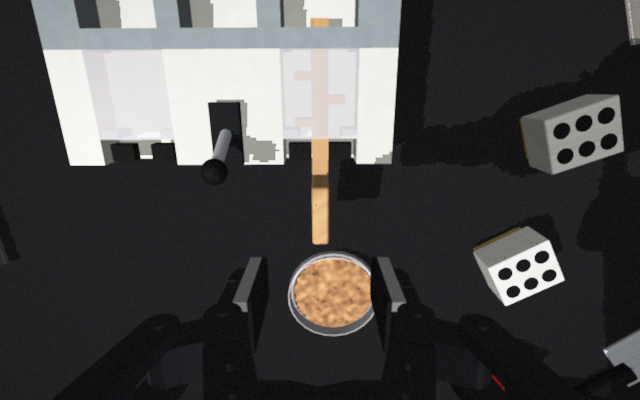

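Call:
apply_moves(
  motion=[
    [[2,0,40,-0.2,0.1],[0,0,40,0,0.1],[0,0,29,0,0],[0,0,0,0,-0.3],[0,0,0,0,-0.6]],
  ],
)

```text
time_s: 20.72
tool_pos: [0.5088, -0.0094, 0.0468]
ee_rot: [-0.0, 0.739, -0.674, 0.0]
wrist_force: [0.1, -0.2, 0.8]
width: 0.0173
```

Call:
apply_moves(
  motion=[
    [[0,0,0,0,-0.7],[0,0,0,0,-0.7]],
  ],
)

```text
time_s: 20.98
tool_pos: [0.5096, -0.0102, 0.0476]
ee_rot: [-0.001, 0.738, -0.675, 0.001]
wrist_force: [0.2, 0.5, 0.9]
width: 0.0127
```

```bash
python3 -c "
from h import *
wl('c30.png')"
```

```text
heater-frame tcp mm [-114.5  -61.4] z 47.6 F heater [0.3 0.5] Fz 0.9 M [ 0.01 -0.03  0.02] w 12.7 t 20.975
```

View pics/c30.png

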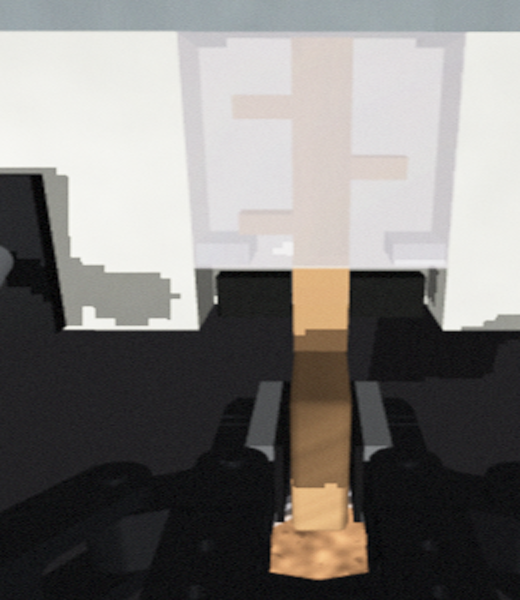

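Call:
apply_moves(
  motion=[
    [[0,0,0,0,-1],[0,0,0,0,-1],[0,0,0,0,-1]],
  ],
  force=100,
)

```text
time_s: 21.4
tool_pos: [0.5093, -0.0103, 0.0474]
ee_rot: [-0.001, 0.738, -0.675, 0.001]
wrist_force: [-2.1, -0.1, 5.5]
width: 0.0103
```

```bash
python3 -c "
from h import *
wl('c31.png')"
```

```text
heater-frame tcp mm [-114.9  -61.5] z 47.4 F heater [-2.1  0.1] Fz 5.5 M [0.09 0.17 0.03] w 10.3 t 21.4
```

View pics/c31.png

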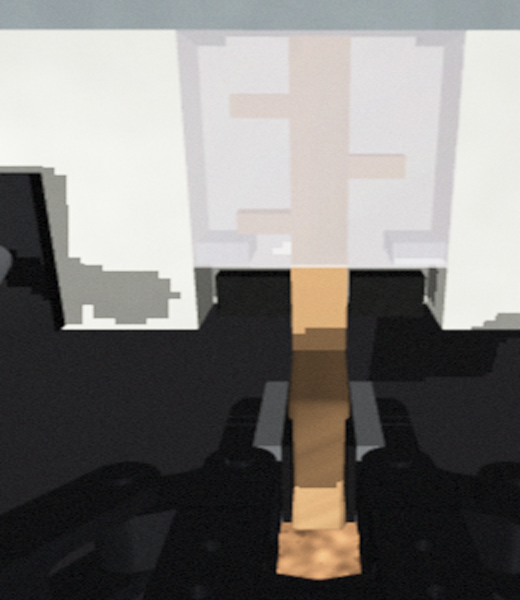

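Call:
apply_moves(
  motion=[
    [[2.6,0,0,0,-1],[2.6,0,0,0,-1],[2.6,0,0,0,-1],[0,0,0,0,-1]],
  ],
)

```text
time_s: 21.95
tool_pos: [0.5098, -0.0156, 0.0474]
ee_rot: [-0.002, 0.738, -0.675, -0.001]
wrist_force: [-1.0, 9.9, 7.8]
width: 0.0099
```

```bash
python3 -c "
from h import *
wl('c32.png')"
```

```text
heater-frame tcp mm [-114.9  -66.9] z 47.4 F heater [-0.1  9.9] Fz 7.8 M [1.54 0.15 0.27] w 9.9 t 21.95
```

View pics/c32.png

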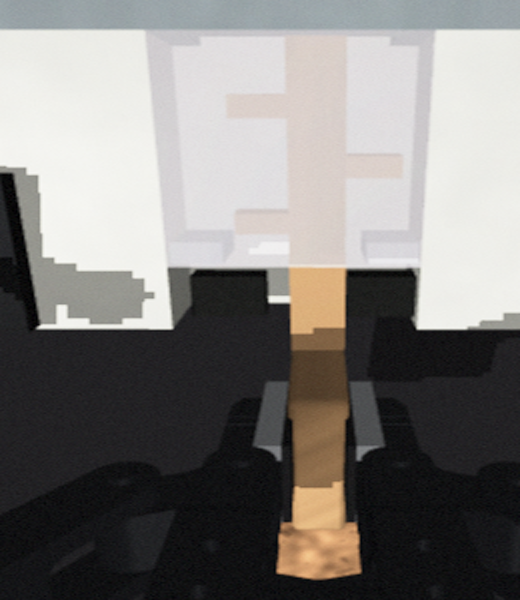

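Call:
apply_moves(
  motion=[
    [[2.2,0,0,0,-1],[0,0,0,0,-1]],
  ],
)

```text
time_s: 22.25
tool_pos: [0.5099, -0.0174, 0.0474]
ee_rot: [-0.002, 0.738, -0.675, -0.001]
wrist_force: [-1.5, 8.7, 7.8]
width: 0.01
```

```bash
python3 -c "
from h import *
wl('c33.png')"
```

```text
heater-frame tcp mm [-114.9  -68.7] z 47.4 F heater [-0.7  8.8] Fz 7.8 M [ 1.75 -0.01  0.34] w 10.0 t 22.25
```

View pics/c33.png

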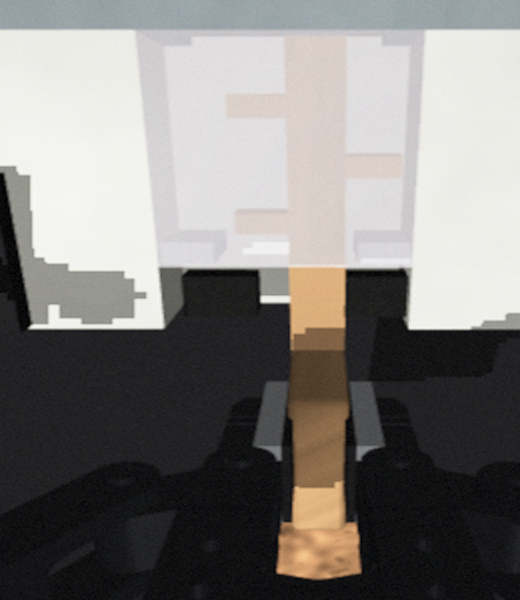

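Call:
apply_moves(
  motion=[
    [[0,4,0,0,-1],[0,4,0,0,-1],[0,4,0,0,-1],[0,4.5,0,0,-1],[0,0,0,0,-1]],
  ],
)

```text
time_s: 22.92
tool_pos: [0.4942, -0.0197, 0.0467]
ee_rot: [-0.002, 0.738, -0.675, 0.0]
wrist_force: [2.0, 7.0, -0.8]
width: 0.0099
```

```bash
python3 -c "
from h import *
wl('c34.png')"
```

```text
heater-frame tcp mm [-130.8  -69.6] z 46.7 F heater [2.6 6.8] Fz -0.8 M [ 1.36 -0.41  0.29] w 9.9 t 22.925
```

View pics/c34.png

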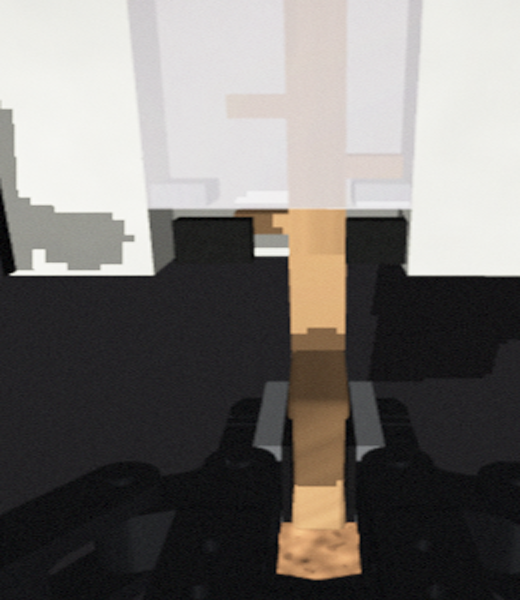

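Call:
apply_moves(
  motion=[
    [[-4,0.5,0,0,-1],[-4,0,0,0,-1],[-4,0,0,0,-1],[-4,0,0,0,-1],[0,0,0,0,-1]],
  ],
)

```text
time_s: 23.6
tool_pos: [0.492, -0.0072, 0.0466]
ee_rot: [0.0, 0.738, -0.675, 0.002]
wrist_force: [1.2, -6.5, -0.7]
width: 0.01
```

```bash
python3 -c "
from h import *
wl('c35.png')"
```

```text
heater-frame tcp mm [-131.9  -56.9] z 46.6 F heater [ 0.7 -6.6] Fz -0.7 M [-0.99 -0.25 -0.29] w 10.0 t 23.6
```

View pics/c35.png

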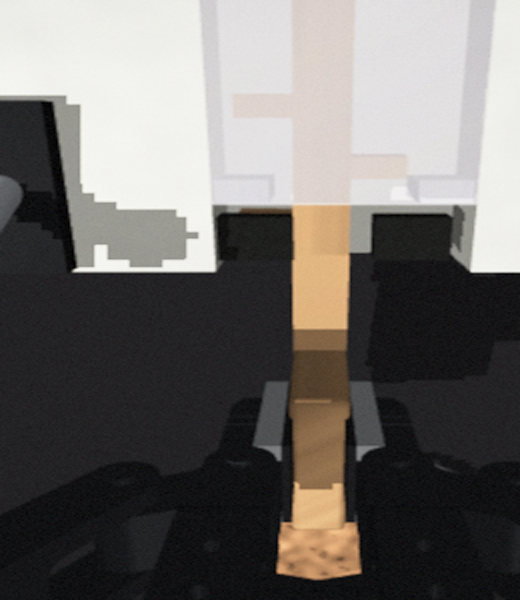

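Call:
apply_moves(
  motion=[
    [[-1.2,0,0,0,-1],[0,4,0.5,0,-1],[0,4,0.5,0,-1],[0,4,0.5,0,-1],[0,3,0,0,-1]],
  ],
)

```text
time_s: 24.28
tool_pos: [0.476, -0.0058, 0.0449]
ee_rot: [-0.0, 0.738, -0.675, 0.0]
wrist_force: [4.5, 0.8, -0.4]
width: 0.01
```

```bash
python3 -c "
from h import *
wl('c36.png')"
```

```text
heater-frame tcp mm [-147.7  -54.1] z 44.9 F heater [4.6 0.4] Fz -0.4 M [ 0.16 -1.07 -0.05] w 10.0 t 24.275
```

View pics/c36.png

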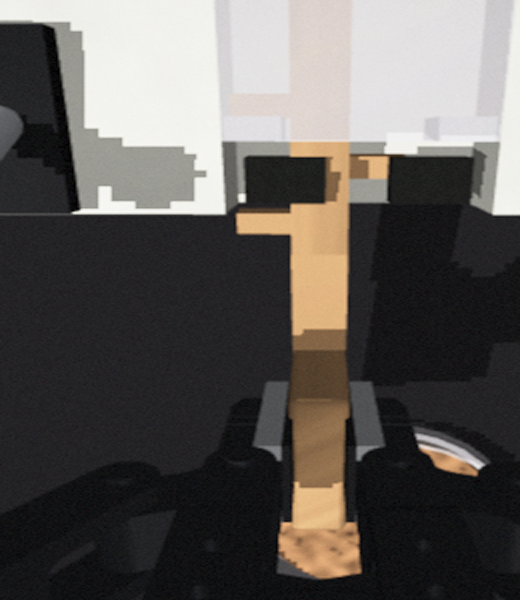

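Call:
apply_moves(
  motion=[
    [[4,0,0,0,-1],[4,0,0,0,-1],[4,0,0,0,-1],[1.3,0,0,0,-1],[0,0,0,0,-1]],
  ],
)

```text
time_s: 24.95
tool_pos: [0.4768, -0.0194, 0.0447]
ee_rot: [0.0, 0.738, -0.675, -0.0]
wrist_force: [-0.2, 0.8, 4.7]
width: 0.0102
```

```bash
python3 -c "
from h import *
wl('c37.png')"
```

```text
heater-frame tcp mm [-148.1  -67.7] z 44.7 F heater [-0.1  0.8] Fz 4.7 M [ 0.3  -0.12  0.12] w 10.2 t 24.95
```

View pics/c37.png

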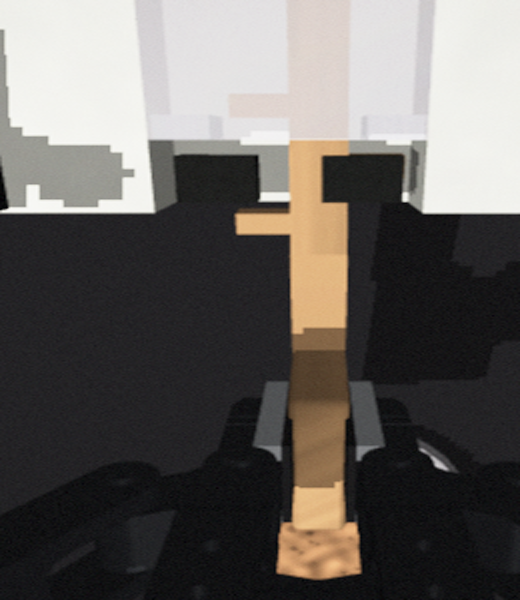

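Shift is about 6 mm with the wedge pressed lightly on the slot floor. Pulling on.

Call:
apply_moves(
  motion=[
    [[0,4,0,0,-1],[0,4,0,0,-1],[0,4,0,0,-1],[0,4,0,0,-1],[0,0,0,0,-1]],
  ],
)

```text
time_s: 25.62
tool_pos: [0.4602, -0.0205, 0.0444]
ee_rot: [0.0, 0.738, -0.675, -0.001]
wrist_force: [0.0, -0.1, -0.1]
width: 0.0105
```

```bash
python3 -c "
from h import *
wl('c38.png')"
```

```text
heater-frame tcp mm [-164.7  -67.4] z 44.4 F heater [ 0.  -0.1] Fz -0.1 M [0.03 0.03 0.04] w 10.5 t 25.625
```

View pics/c38.png

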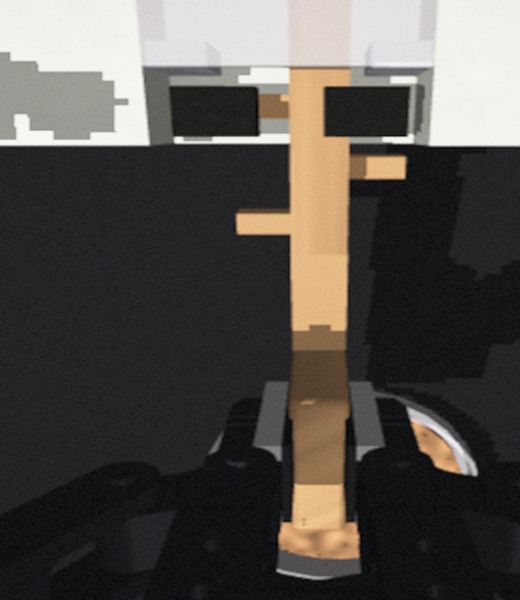

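Call:
apply_moves(
  motion=[
    [[0,6,0,0,-1],[0,9,0,0,-1],[0,10,0,0,-1],[0,10,0,0,-1],[0,10,0,0,-1]],
  ],
)

```text
time_s: 26.3
tool_pos: [0.4153, -0.0246, 0.0446]
ee_rot: [0.0, 0.738, -0.675, -0.0]
wrist_force: [-0.5, -0.1, 0.1]
width: 0.0103
```

Call:
apply_moves(
  motion=[
    [[0,10,0,0,-1],[0,8,0,0,-1],[0,0,0,0,-1],[0,0,-40,0,-1],[0,0,-40,0,-1]],
  ],
)

```text
time_s: 26.92
tool_pos: [0.3984, -0.0262, 0.1255]
ee_rot: [0.0, 0.738, -0.675, -0.0]
wrist_force: [1.9, -1.5, -0.5]
width: 0.0101
```

```bash
python3 -c "
from h import *
hf();rep([.4507,.3336,.125],-82.08);snap('wrist','w14.png')"
```

```text
heater-frame tcp mm [-226.8  -67.7] z 125.5 F heater [ 1.7 -1.7] Fz -0.5 M [ 0.03 -0.02  0.01] w 10.1 t 26.925
t 26.93 tcp [ 0.3984 -0.0262  0.1255] phi -84.86 z [-0.001  0.    -1.   ] F [ 1.9 -1.5 -0.5] w 0.0101 j [-0.17 -0.01  2.22  0.    0.93  1.31]
tool shift mm: -353.7 -84.4 0.5 twist -2.78
```

View pics/w14.png

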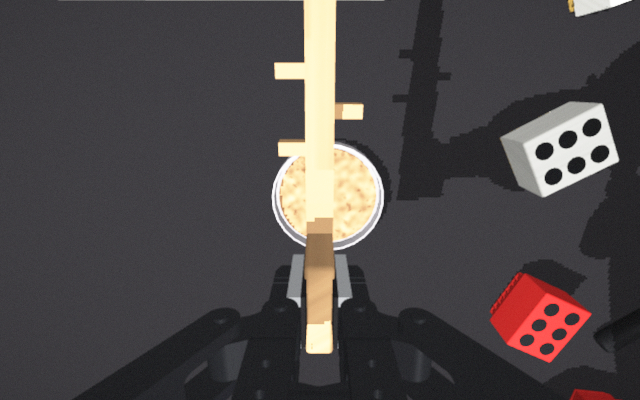

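Call:
apply_moves(
  motion=[
    [[-55,5,0,0,-1],[-55,5,0,0,-1],[-55,0,0,0,-1],[-55,-10,0,-3,-1],[-55,-20,0,0,-1]],
  ],
)

```text
time_s: 27.6
tool_pos: [0.3908, 0.2522, 0.125]
ee_rot: [-0.0, 0.756, -0.655, 0.0]
wrist_force: [1.5, -0.3, -1.0]
width: 0.0099
```

Call:
apply_moves(
  motion=[
    [[-55,-30,0,0,-1],[-20,-30,0,0,-1],[0,0,0,0,-1]],
  ],
)

```text
time_s: 27.98
tool_pos: [0.4417, 0.3354, 0.125]
ee_rot: [-0.002, 0.756, -0.654, 0.0]
wrist_force: [-0.5, -0.2, -0.4]
width: 0.0099
```

```bash
python3 -c "
from h import *
rep([.4507,.3336,.125],-82.08);snap('wrist','w15.png')"
```

```text
t 27.98 tcp [0.4417 0.3354 0.125 ] phi -81.76 z [ 0.003  0.002 -1.   ] F [-0.5 -0.2 -0.4] w 0.0099 j [0.57 0.29 1.88 0.   0.97 2.  ]
tool shift mm: 3.0 -8.7 0.0 twist 0.32
```

View pics/w15.png

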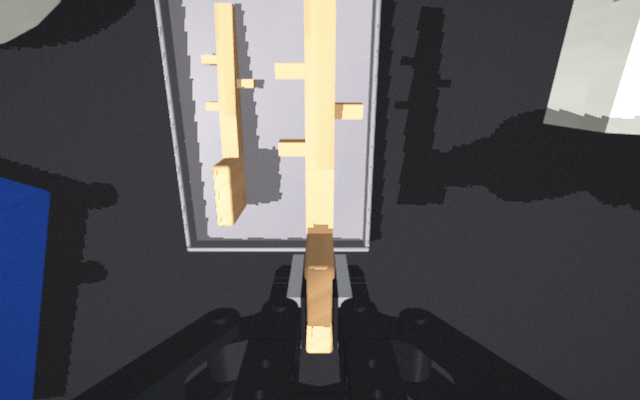

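Call:
apply_moves(
  motion=[
    [[2,-10,0,0,-1],[0,0,45,0,-1],[0,0,45,0,-1],[0,0,12,0,-1],[0,0,0,0,-1]],
  ],
)

```text
time_s: 28.65
tool_pos: [0.4494, 0.3314, 0.0225]
ee_rot: [0.001, 0.755, -0.655, -0.0]
wrist_force: [0.4, -0.1, -0.5]
width: 0.0098
```

Call:
apply_moves(
  motion=[
    [[0,0,3,0,-1],[0,0,3,0,-1],[0,0,0,0,-1]],
  ],
)

```text
time_s: 29.02
tool_pos: [0.4506, 0.3328, 0.0178]
ee_rot: [-0.001, 0.756, -0.655, 0.0]
wrist_force: [0.3, -0.2, -0.7]
width: 0.0102
```

```bash
python3 -c "
from h import *
rep()"
```

```text
t 29.02 tcp [0.4506 0.3328 0.0178] phi -81.85 z [ 0.002  0.001 -1.   ] F [ 0.3 -0.2 -0.7] w 0.0102 j [ 0.56  0.46  1.9  -0.    0.77  1.99]
```

Call:
apply_moves(
  motion=[
    [[0,0,2.5,0,-1],[0,0,0,0,-1]],
  ],
)

```text
time_s: 29.28
tool_pos: [0.4509, 0.3329, 0.0173]
ee_rot: [-0.001, 0.756, -0.655, 0.0]
wrist_force: [-3.0, -1.8, 13.4]
width: 0.0102
```

Call:
apply_moves(
  motion=[
    [[0,0,0,0,-0.6],[0,0,0,0,-0.4],[0,0,0,0,-0.4],[0,0,-30,0,-0.4],[0,0,-60,0,-0.4]],
  ],
)

```text
time_s: 29.9
tool_pos: [0.4468, 0.3304, 0.1018]
ee_rot: [0.004, 0.755, -0.655, -0.001]
wrist_force: [0.3, 0.4, -0.1]
width: 0.0256
```

Call:
apply_moves(
  motion=[
    [[0,0,-40,0,1],[0,0,0,0,1],[0,0,0,0,1]],
  ],
)

```text
time_s: 30.28
tool_pos: [0.449, 0.3318, 0.1434]
ee_rot: [0.001, 0.756, -0.655, -0.0]
wrist_force: [-0.3, 0.5, -0.4]
width: 0.0785
```

```bash
python3 -c "
from h import *
rep();snap('wrist','w16.png');snap('top','t16.png');snap('scene','s16.png')"
```

```text
t 30.27 tcp [0.449  0.3318 0.1434] phi -81.86 z [-0.001 -0.001 -1.   ] F [-0.3  0.5 -0.4] w 0.0785 j [0.56 0.27 1.85 0.   1.02 1.99]
```

View pics/w16.png

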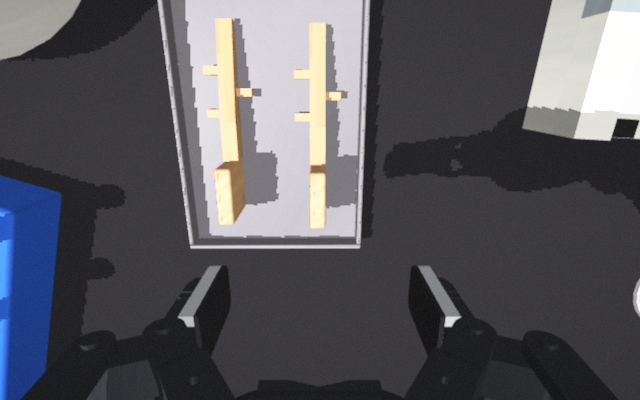

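View pics/t16.png

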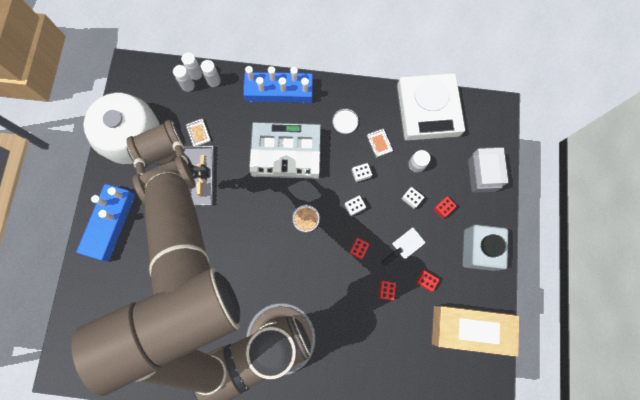

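View pics/s16.png

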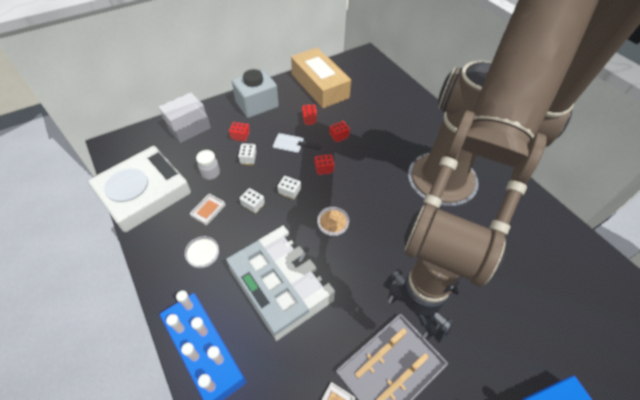

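Call:
apply_moves(
  motion=[
    [[40,0,-40,0,1],[58,0,-40,0,1],[58,0,0,0,1],[58,0,0,0,1],[58,0,0,0,1]],
  ],
)

```text
time_s: 31.05
tool_pos: [0.4866, 0.0677, 0.2185]
ee_rot: [0.001, 0.756, -0.655, -0.001]
wrist_force: [0.7, -0.0, -0.1]
width: 0.0856
```

Call:
apply_moves(
  motion=[
    [[58,0,0,0,1],[58,0,0,0,1],[58,0,0,0,1],[58,0,0,0,1],[40,0,0,0,1]],
  ],
)

```text
time_s: 31.68
tool_pos: [0.5251, -0.2021, 0.218]
ee_rot: [0.0, 0.755, -0.656, -0.001]
wrist_force: [1.0, -0.1, 0.4]
width: 0.0854
```

Call:
apply_moves(
  motion=[
    [[0,0,0,-10,1],[0,0,0,-10,1],[0,0,0,-10,1],[0,0,0,-10,1],[0,0,0,-10,1]],
  ],
)

```text
time_s: 32.3
tool_pos: [0.5249, -0.1994, 0.2178]
ee_rot: [-0.0, 0.962, -0.272, -0.002]
wrist_force: [-0.1, 0.2, -1.0]
width: 0.0854
```

```bash
python3 -c "
from h import *
rep();snap('wrist','w17.png');t=snap('top','t17.png')"
```

```text
t 32.30 tcp [ 0.5249 -0.1994  0.2178] phi -31.53 z [-0.003  0.002 -1.   ] F [-0.1  0.2 -1. ] w 0.0854 j [-0.44  0.19  1.79  0.    1.17  0.11]
```

View pics/w17.png

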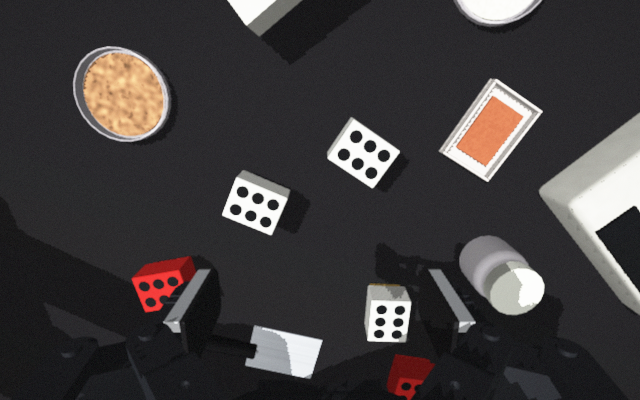

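```bash
cat >> h.py <<'E'
def wells(s,box,z=.046,thr=70,amin=8,amax=400):
    x0,y0,x1,y1=box; g=cv2.cvtColor(s['pixels'],cv2.COLOR_BGR2GRAY)
    b=(g[y0:y1,x0:x1]<thr).astype(np.uint8)
    n,l,stt,c=cv2.connectedComponentsWithStats(b)
    P=[]
    for i in range(1,n):
        x,y,w,h,a=stt[i]
        if x==0 or y==0 or x+w==x1-x0 or y+h==y1-y0: continue
        if amin<=a<=amax: P.append(c[i]+[x0,y0])
    W=np.array([onz(s,*p,z)[:2] for p in P])
    if len(W)<4: print('few',P); return None
    cen,(w,h),ang=cv2.minAreaRect((W*1000).astype(np.float32)); 
    c0=W.mean(0); u,sv,vt=np.linalg.svd(W-c0); d=vt[0]
    yaw_long=np.degrees(np.arctan2(d[1],d[0]))
    print(len(W),'centre',np.round(c0,4),'long axis deg %.1f'%(yaw_long%180),'narrow axis deg %.1f'%((yaw_long+90)%180),'sv',np.round(sv*1e3,1))
    return c0,(yaw_long+90)%180
E
python3 -c "
from h import *
s=snap('wrist')
for b in [(210,160,300,245),(318,108,408,195),(355,275,420,350)]: wells(s,b)
"
```

```text
6 centre [ 0.4534 -0.1932] long axis deg 123.9 narrow axis deg 33.9 sv [31.9 24.5]
6 centre [ 0.5707 -0.2044] long axis deg 114.5 narrow axis deg 24.5 sv [32.  24.4]
6 centre [ 0.5036 -0.382 ] long axis deg 56.7 narrow axis deg 146.7 sv [31.9 24.4]
```

Call:
apply_moves(
  motion=[
    [[0,0,0,-10,1],[0,0,0,-10,1],[0,0,0,-10,1],[0,0,0,-10,1],[0,0,0,-10,1]],
  ],
)

```text
time_s: 33.08
tool_pos: [0.5254, -0.1996, 0.2189]
ee_rot: [-0.0, 0.987, 0.159, -0.001]
wrist_force: [-0.5, -0.2, 0.4]
width: 0.0854
```

Call:
apply_moves(
  motion=[
    [[0,0,0,-6,1],[0,0,0,0,1]],
  ],
)

```text
time_s: 33.33
tool_pos: [0.5255, -0.1997, 0.219]
ee_rot: [-0.0, 0.978, 0.207, -0.001]
wrist_force: [-0.1, 0.1, -0.2]
width: 0.0857
```

```bash
python3 -c "
from h import *
rep([.5707,-.2044,.12],24.5);s=snap('wrist','w18.png')
"
```

```text
t 33.33 tcp [ 0.5255 -0.1997  0.219 ] phi 23.94 z [-0.001  0.001 -1.   ] F [-0.1  0.1 -0.2] w 0.0857 j [-0.44  0.19  1.79  0.    1.17 -0.86]
tool shift mm: 39.4 22.7 99.0 twist -0.56
```

View pics/w18.png

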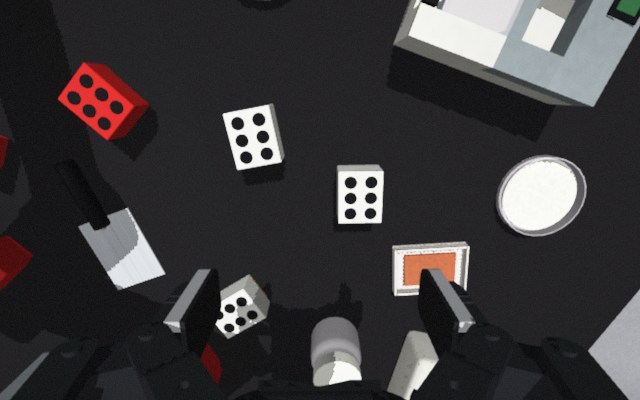

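```bash
python3 -c "
from h import *
s=snap('wrist')
wells(s,(328,160,392,230))
for p in [(393,245),(469,245),(395,296),(469,294)]: print(onz(s,*p,.014))
print(onz(s,340,360,.075))
rep([.5707,-.2044,.12],24.5)
"
```

```text
6 centre [ 0.5704 -0.2044] long axis deg 114.7 narrow axis deg 24.7 sv [31.9 24.4]
[ 0.63646002 -0.24714067  0.014     ]
[ 0.71471122 -0.21234748  0.014     ]
[ 0.66967612 -0.3051598   0.014     ]
[ 0.74847477 -0.26708711  0.014     ]
[ 0.62293519 -0.36752595  0.075     ]
t 33.42 tcp [ 0.5256 -0.1997  0.2193] phi 23.97 z [-0.001  0.    -1.   ] F [0.2 0.1 0.4] w 0.0852 j [-0.44  0.19  1.79  0.    1.17 -0.86]
tool shift mm: 39.3 22.6 99.3 twist -0.53
```

Call:
apply_moves(
  motion=[
    [[39,22.5,0,-0.6,0.7],[0,0,50,0,0.7],[0,0,50,0,0.7],[0,0,40,0,0.7],[0,0,0,0,0.7]],
  ],
)

```text
time_s: 34.05
tool_pos: [0.5669, -0.2028, 0.0756]
ee_rot: [-0.003, 0.977, 0.213, -0.004]
wrist_force: [-0.9, -0.3, 0.2]
width: 0.0722
```

```bash
python3 -c "
from h import *
rep([.5704,-.2044,.022],24.7);s=snap('wrist','w19.png')
"
```

```text
t 34.05 tcp [ 0.5669 -0.2028  0.0756] phi 24.65 z [-0.009  0.004 -1.   ] F [-0.9 -0.3  0.2] w 0.0722 j [-0.42  0.44  1.78  0.    0.93 -0.85]
tool shift mm: 2.5 2.9 53.6 twist -0.05
```

View pics/w19.png

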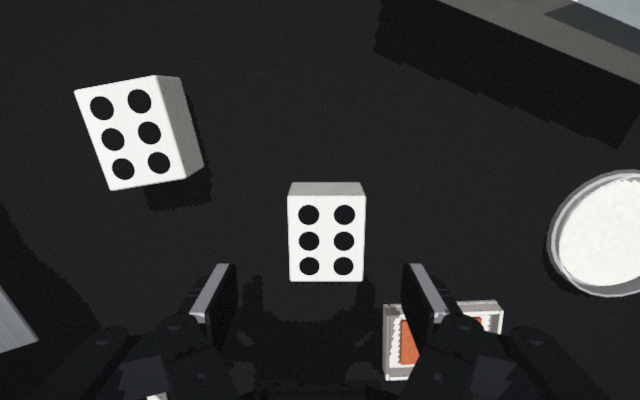

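Call:
apply_moves(
  motion=[
    [[1,1.5,20,0,0.7],[0,0,20,0,0.5],[0,0,12,0,0.5],[0,0,0,0,0.4],[0,0,0,0,0.3]],
  ],
)

```text
time_s: 34.72
tool_pos: [0.5725, -0.2055, 0.028]
ee_rot: [0.0, 0.977, 0.214, 0.0]
wrist_force: [0.1, -0.3, 0.6]
width: 0.0558
```

```bash
python3 -c "
from h import *
rep([.5704,-.2044,.022],24.7);s=snap('wrist','w20.png')
"
```

```text
t 34.73 tcp [ 0.5725 -0.2055  0.028 ] phi 24.74 z [ 0.001 -0.    -1.   ] F [ 0.1 -0.3  0.6] w 0.0558 j [-0.42  0.52  1.78 -0.    0.84 -0.85]
tool shift mm: -1.4 -1.9 6.0 twist 0.04
```

View pics/w20.png

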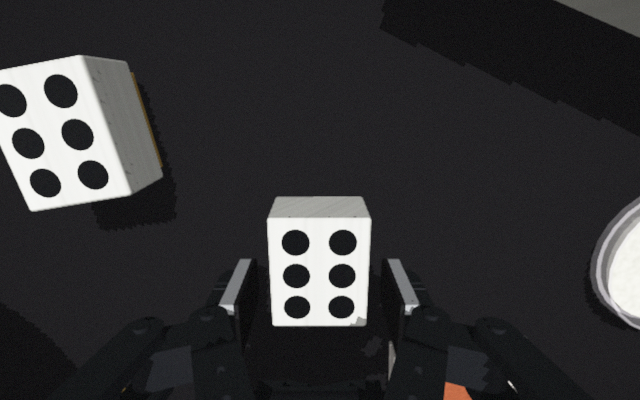

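Call:
apply_moves(
  motion=[
    [[-1,-1.5,6,0,0.3],[0,0,0,0,0],[0,0,0,0,-0.2],[0,0,0,0,-0.5],[0,0,0,0,-0.5]],
  ],
  force=80,
)

```text
time_s: 35.4
tool_pos: [0.5707, -0.2044, 0.022]
ee_rot: [-0.0, 0.977, 0.214, 0.0]
wrist_force: [-0.5, 0.4, 2.5]
width: 0.0419
```

```bash
python3 -c "
from h import *
rep([.5704,-.2044,.022],24.7);s=snap('wrist','w21.png')
"
```

```text
t 35.40 tcp [ 0.5707 -0.2044  0.022 ] phi 24.74 z [-0.  0. -1.] F [-0.5  0.4  2.5] w 0.0419 j [-0.42  0.52  1.79  0.    0.83 -0.85]
tool shift mm: -0.2 -0.1 -0.0 twist 0.04
```

View pics/w21.png

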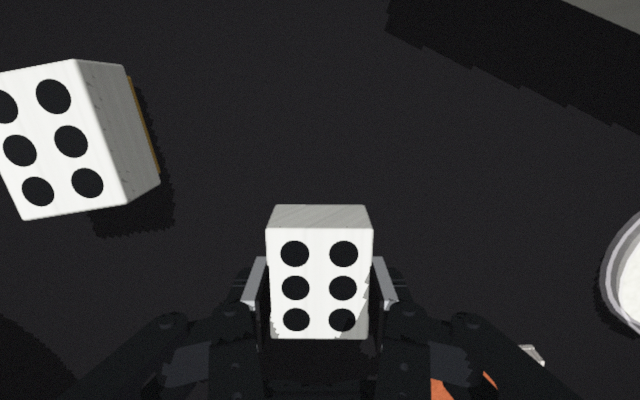

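Call:
apply_moves(
  motion=[
    [[0,0,-50,0,-0.5],[0,0,-50,0,-0.5],[0,0,-30,10,-0.5],[0,0,0,9.7,-0.5],[0,0,0,0,-0.5]],
  ],
)

```text
time_s: 36.08
tool_pos: [0.57, -0.2043, 0.1513]
ee_rot: [-0.0, 0.999, 0.045, -0.0]
wrist_force: [-0.9, 0.2, -2.4]
width: 0.0417
```

```bash
python3 -c "
from h import *
rep([*(O+RM@[.02,.064]),.16],5);s=snap('wrist','w22.png');print(O+RM@[.02,.064])
"
```

```text
t 36.08 tcp [ 0.57   -0.2043  0.1513] phi 5.15 z [-0.001  0.    -1.   ] F [-0.9  0.2 -2.4] w 0.0417 j [-0.42  0.35  1.74 -0.    1.06 -0.51]
tool shift mm: 92.2 -323.8 -8.7 twist 0.15
[0.63274593 0.12649958]
```

View pics/w22.png

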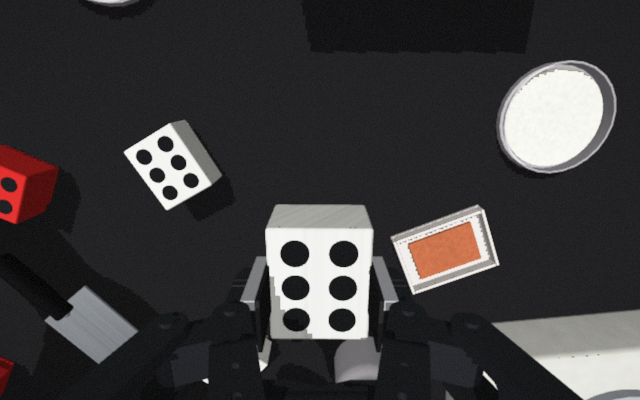

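Call:
apply_moves(
  motion=[
    [[23,-54,-9,0,-0.5],[23,-54,0,0,-0.5],[23,-54,0,0,-0.5],[23,-54,0,0,-0.5],[0,0,0,0,-0.5]],
  ],
)

```text
time_s: 36.75
tool_pos: [0.6433, 0.0234, 0.1592]
ee_rot: [-0.001, 0.999, 0.048, -0.001]
wrist_force: [0.2, -0.1, -2.0]
width: 0.0418
```

```bash
python3 -c "
from h import *
hf();rep([*(O+RM@[.02,.064]),.16],5);s=snap('wrist','w23.png')
t=r.get_state()['tool_pos']
wells(s,(264,228,374,340),z=t[2]+.024,thr=60,amax=1500)
"
```

```text
heater-frame tcp mm [ 21.5 -39.6] z 159.2 F heater [ 0.2 -0.1] Fz -2.0 M [-0.05  0.05 -0.04] w 41.8 t 36.75
t 36.75 tcp [0.6433 0.0234 0.1592] phi 5.50 z [-0.002  0.001 -1.   ] F [ 0.2 -0.1 -2. ] w 0.0418 j [-0.03  0.41  1.64  0.    1.1  -0.13]
tool shift mm: -0.6 -103.6 -0.8 twist 0.5
6 centre [0.6429 0.023 ] long axis deg 95.6 narrow axis deg 5.6 sv [31.8 24.3]
```

View pics/w23.png

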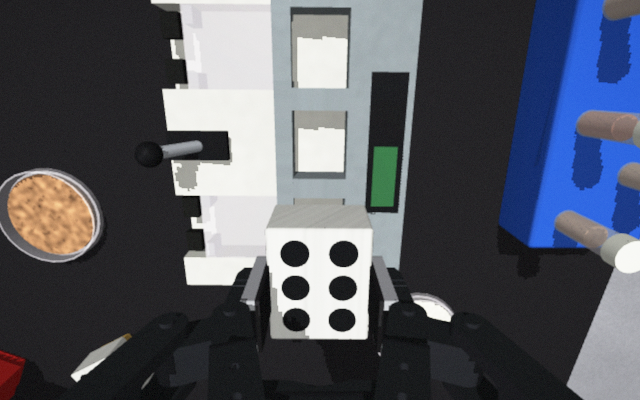

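```bash
python3 -c "
import cv2
a=cv2.imread('pics/w23.png');cv2.imwrite('pics/z5.png',cv2.resize(a[0:200,260:420],None,fx=3.5,fy=3,interpolation=cv2.INTER_CUBIC))"
```

```text
(no output)
```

View pics/z5.png

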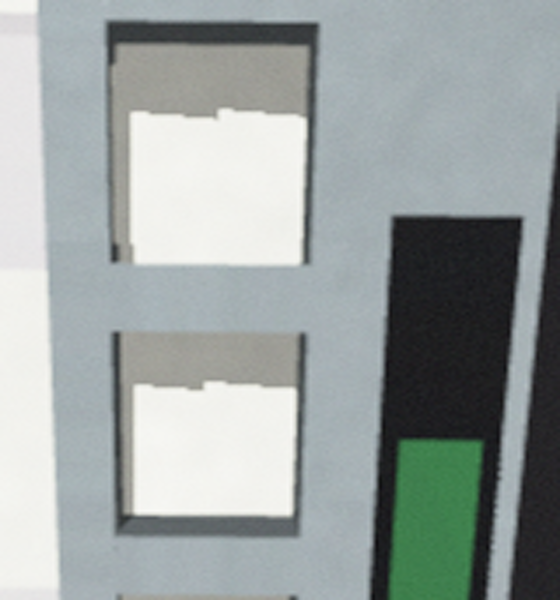

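```bash
python3 -c "
from h import *
s=snap('wrist')
C=[]
for q in ([(106,22),(319,22),(111,265),(309,265)],[(113,331),(307,331),(117,535),(299,535)]):
    P=np.array([onz(s,260+x/3.5,y/3,.062)[:2] for x,y in q]); c=P.mean(0); C.append(c)
    print(c,RM.T@(c-O),'sizes',np.linalg.norm(P[0]-P[1]),np.linalg.norm(P[2]-P[3]),np.linalg.norm(P[0]-P[2]))
d=C[0]-C[1]; print(np.linalg.norm(d),np.degrees(np.arctan2(-d[0],d[1])), 'right', 2*C[1]-C[0])
"
```

```text
[0.63301451 0.12401859] [0.02005133 0.06150504] sizes 0.03863745443774294 0.03843391357602192 0.0488352988110844
[0.63854084 0.06114441] [ 0.02007679 -0.00161153] sizes 0.038388107980728926 0.03831163922224879 0.04849870403794265
0.06311658420906816 5.02310972719018 right [ 0.64406718 -0.00172978]
```

Call:
apply_moves(
  motion=[
    [[0,-40,0,-0.4,-0.5],[0,-5,30,0,-0.5],[0,0,23,0,-0.5],[0,0,0,0,-0.5]],
  ],
)

```text
time_s: 37.35
tool_pos: [0.6361, 0.0618, 0.1045]
ee_rot: [0.0, 0.999, 0.047, -0.004]
wrist_force: [0.1, -0.2, -3.5]
width: 0.0418
```

```bash
python3 -c "
from h import *
hf();rep();s=snap('wrist','w24.png')
t=r.get_state()['tool_pos']
wells(s,(264,228,374,340),z=t[2]+.024,thr=60,amax=1500)
cv2.imwrite('pics/z6.png',cv2.resize(s['pixels'][0:200,230:420],None,fx=4,fy=3,interpolation=cv2.INTER_CUBIC))
"
```

```text
heater-frame tcp mm [17.7 -0.7] z 104.5 F heater [ 0.1 -0.2] Fz -3.5 M [0.06 0.01 0.01] w 41.8 t 37.35
t 37.35 tcp [0.6361 0.0618 0.1045] phi 5.39 z [-0.007 -0.001 -1.   ] F [ 0.1 -0.2 -3.5] w 0.0418 j [ 0.03  0.46  1.67 -0.    1.01 -0.06]
6 centre [0.6357 0.0628] long axis deg 95.1 narrow axis deg 5.1 sv [31.4 23.9]
```

View pics/z6.png

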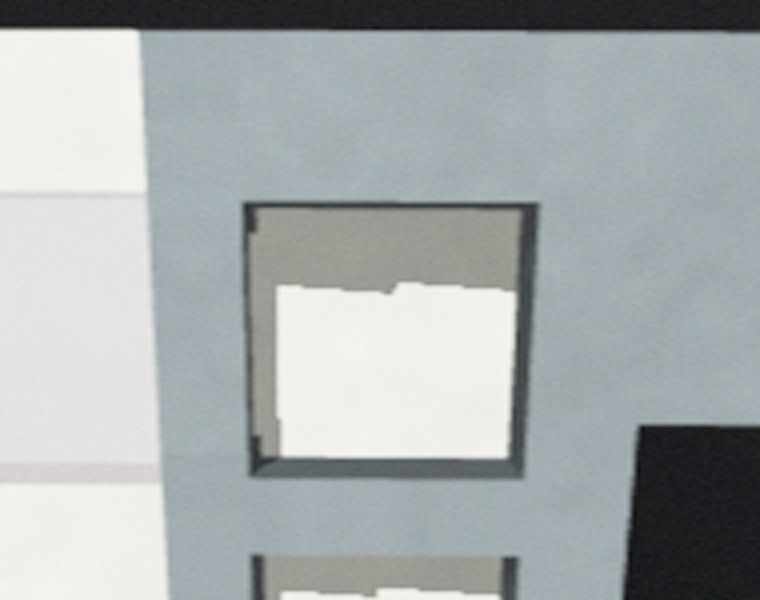

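View pics/w24.png

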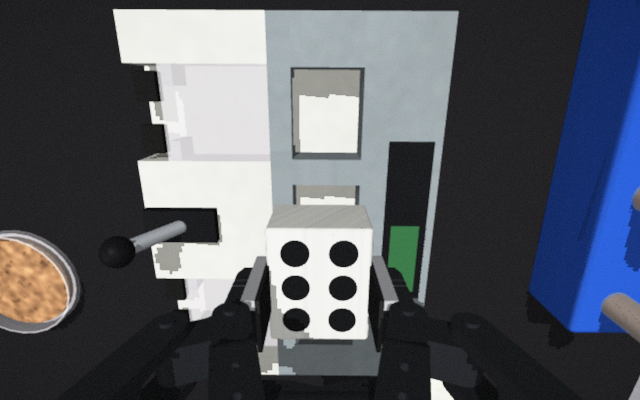

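```bash
python3 -c "
from h import *
s=snap('wrist','w25.png');rep()
P=np.array([onz(s,230+x/4,y/3,.062)[:2] for x,y in [(243,203),(540,203),(250,478),(523,478)]]);c=P.mean(0)
print(c,RM.T@(c-O),np.linalg.norm(P[0]-P[1]),np.linalg.norm(P[2]-P[3]),np.linalg.norm(P[0]-P[2]))
cv2.imwrite('pics/z7.png',cv2.resize(s['pixels'][0:200,230:420],None,fx=4,fy=3,interpolation=cv2.INTER_CUBIC))
print(proj(s,[*c,.062]))
"
```

```text
t 37.45 tcp [0.6392 0.0623 0.1077] phi 5.37 z [-0.001 -0.    -1.   ] F [-0.4  0.5 -1.8] w 0.0419 j [ 0.03  0.46  1.67 -0.    1.01 -0.06]
[0.63558569 0.12719112] [0.02288923 0.06444141] 0.03899021433472375 0.03886967736291685 0.04871778559355803
[327.2072466  115.35879744]
```

View pics/z7.png

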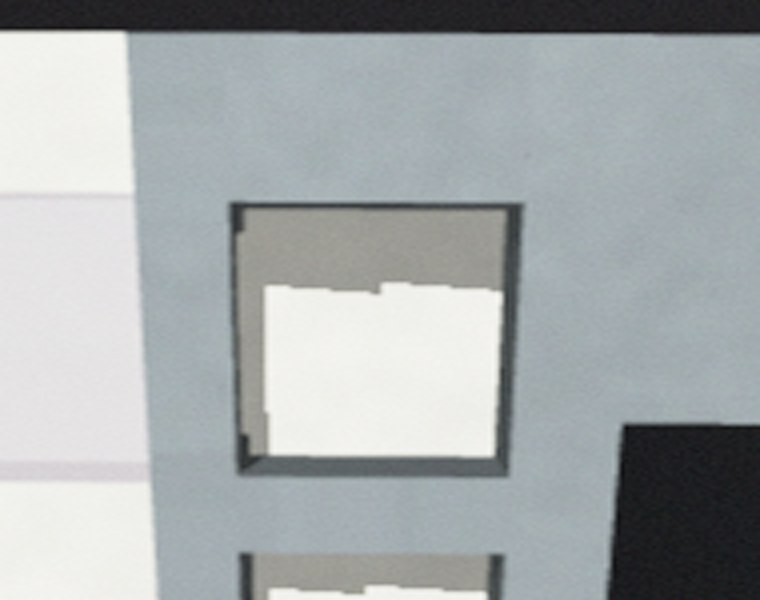

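```bash
python3 -c "
from h import *
s=snap('wrist');rep()
P=np.array([onz(s,230+x/4,y/3,.062)[:2] for x,y in [(230,203),(524,203),(239,476),(508,476)]]);c=P.mean(0)
print(c,RM.T@(c-O))
t=r.get_state()['tool_pos'];w=wells(s,(264,228,374,340),z=t[2]+.024,thr=60,amax=1500)
rep([*(c-(w[0]-t[:2])),.090],5.1)
"
```

```text
t 37.50 tcp [0.64   0.0625 0.1086] phi 5.38 z [ 0.001 -0.    -1.   ] F [-0.3 -0.4 -2.8] w 0.0421 j [ 0.03  0.46  1.67 -0.    1.01 -0.06]
[0.63524913 0.12733892] [0.02256683 0.06461799]
6 centre [0.6387 0.0626] long axis deg 95.4 narrow axis deg 5.4 sv [31.6 24.1]
t 37.50 tcp [0.64   0.0625 0.1086] phi 5.38 z [ 0.001 -0.    -1.   ] F [-0.3 -0.4 -2.8] w 0.0421 j [ 0.03  0.46  1.67 -0.    1.01 -0.06]
tool shift mm: 2.6 -64.8 18.6 twist 0.28
```

Call:
apply_moves(
  motion=[
    [[2,-30,0,0.3,-0.5],[0,-34.5,0,0,-0.5],[0,0,0,0,-0.5],[0,0,0,0,-0.5]],
  ],
)

```text
time_s: 38.0
tool_pos: [0.6362, 0.1276, 0.109]
ee_rot: [0.0, 0.999, 0.045, 0.001]
wrist_force: [-0.1, -1.3, -2.4]
width: 0.0417
```

```bash
python3 -c "
from h import *
hf();rep([.6362,.1272,.09],5.1);s=snap('wrist','w26.png');snap('scene','s26.png')
t=r.get_state()['tool_pos'];w=wells(s,(264,228,374,340),z=t[2]+.024,thr=60,amax=1500)
a=cv2.imread('pics/s26.png');cv2.imwrite('pics/z8.png',cv2.resize(a[210:340,220:360],None,fx=5,fy=4.5,interpolation=cv2.INTER_CUBIC))
"
```

```text
heater-frame tcp mm [23.6 64.8] z 109.0 F heater [-0.2 -1.3] Fz -2.4 M [0.01 0.02 0.05] w 41.7 t 38.0
t 38.00 tcp [0.6362 0.1276 0.109 ] phi 5.16 z [ 0.002 -0.    -1.   ] F [-0.1 -1.3 -2.4] w 0.0417 j [ 0.13  0.47  1.65 -0.    1.01  0.04]
tool shift mm: -0.1 0.4 19.0 twist 0.06
6 centre [0.6358 0.127 ] long axis deg 95.4 narrow axis deg 5.4 sv [32.  24.4]
```

View pics/z8.png

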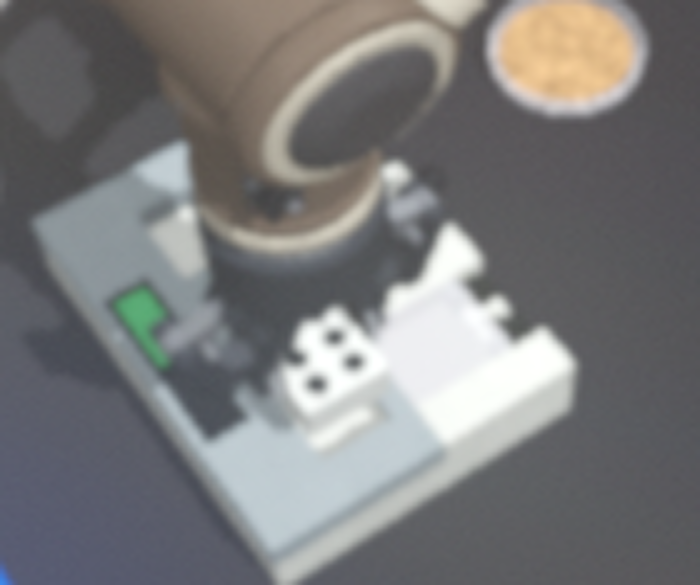

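View pics/w26.png

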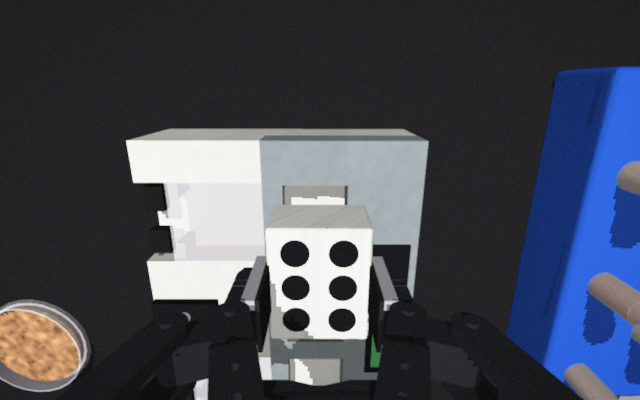

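```bash
python3 -c "
from h import *
s=snap('wrist');t=r.get_state()['tool_pos']
a=RM.T@(onz(s,283.5,186,.062)[:2]-O);b=RM.T@(onz(s,347.5,186,.062)[:2]-O)
print(a,b,(a+b)/2-[0,.0245],RM.T@(t[:2]-O))
cv2.imwrite('pics/z9.png',cv2.resize(s['pixels'][170:240,250:380],None,fx=5,fy=5,interpolation=cv2.INTER_CUBIC))
"
```

```text
[0.00182843 0.08865029] [0.03962449 0.08869807] [0.02072646 0.06417418] [0.02304993 0.06426649]
```

View pics/z9.png

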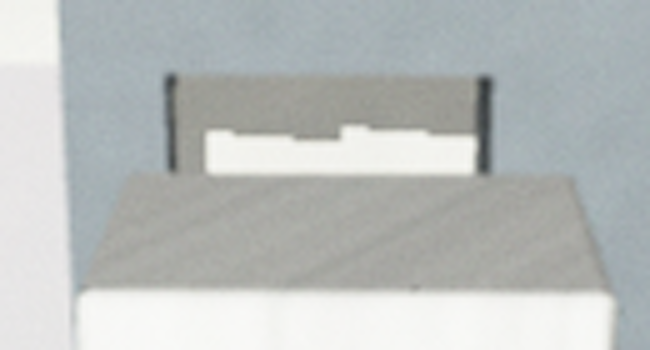

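Call:
apply_moves(
  motion=[
    [[-1.5,0,0,0,-0.5],[0,0,15,0,-0.5],[0,0,6,0,-0.5],[0,0,4,0,-0.5],[0,0,0,0,-0.5]],
  ],
)

```text
time_s: 38.78
tool_pos: [0.6334, 0.1279, 0.082]
ee_rot: [0.0, 0.999, 0.045, -0.001]
wrist_force: [-0.1, 0.0, -2.9]
width: 0.0419
```

```bash
python3 -c "
from h import *
hf();rep()
"
```

```text
heater-frame tcp mm [20.8 65.3] z 82.0 F heater [-0.1  0. ] Fz -2.9 M [-0.05 -0.   -0.02] w 41.9 t 38.775
t 38.77 tcp [0.6334 0.1279 0.082 ] phi 5.14 z [-0.001 -0.    -1.   ] F [-0.1  0.  -2.9] w 0.0419 j [0.13 0.5  1.67 0.   0.97 0.04]
```

Call:
apply_moves(
  motion=[
    [[0,0,3,0,-0.5],[0,0,3,0,-0.5],[0,0,0,0,-0.5]],
  ],
)

```text
time_s: 39.15
tool_pos: [0.6336, 0.1279, 0.0765]
ee_rot: [0.0, 0.999, 0.045, -0.0]
wrist_force: [0.0, -0.0, -3.0]
width: 0.0419
```

```bash
python3 -c "
from h import *
hf();rep()
"
```

```text
heater-frame tcp mm [21.  65.4] z 76.5 F heater [ 0. -0.] Fz -3.0 M [ 0.04  0.02 -0.  ] w 41.9 t 39.15
t 39.15 tcp [0.6336 0.1279 0.0765] phi 5.14 z [-0.001 -0.    -1.   ] F [ 0. -0. -3.] w 0.0419 j [ 0.13  0.51  1.67 -0.    0.96  0.04]
```

In with no side force. Going on to home.

Call:
apply_moves(
  motion=[
    [[0,0,3,0,-0.5],[0,0,3,0,-0.5],[0,0,2,0,-0.5],[0,0,0,0,-0.5]],
  ],
)

```text
time_s: 39.65
tool_pos: [0.6339, 0.1279, 0.07]
ee_rot: [0.0, 0.999, 0.045, -0.0]
wrist_force: [-2.3, -0.5, 5.7]
width: 0.0419
```

```bash
python3 -c "
from h import *
hf();rep()
s=snap('wrist','w27.png');t=r.get_state()['tool_pos'];w=wells(s,(264,228,374,340),z=t[2]+.024,thr=60,amax=1500);print(RM.T@(w[0]-O))
"
```

```text
heater-frame tcp mm [21.3 65.3] z 70.0 F heater [-2.3 -0.3] Fz 5.7 M [-0.03  0.63  0.01] w 41.9 t 39.65
t 39.65 tcp [0.6339 0.1279 0.07  ] phi 5.14 z [-0. -0. -1.] F [-2.3 -0.5  5.7] w 0.0419 j [ 0.13  0.52  1.67 -0.    0.95  0.04]
6 centre [0.6334 0.1277] long axis deg 95.2 narrow axis deg 5.2 sv [31.8 24.3]
[0.02080234 0.06510634]
```

View pics/w27.png

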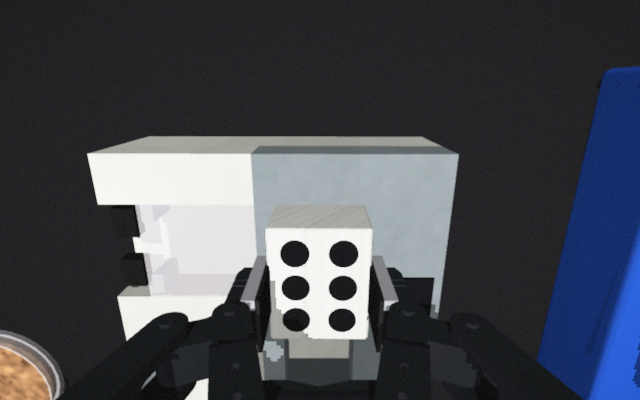

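Call:
apply_moves(
  motion=[
    [[0,0,1,0,-0.5],[0,0,0,0,0.4],[0,0,0,0,0.5],[0,0,-40,0,0.6],[0,0,-50,0,0.6]],
  ],
)

```text
time_s: 40.33
tool_pos: [0.6325, 0.1277, 0.1564]
ee_rot: [0.0, 0.999, 0.045, -0.002]
wrist_force: [-0.2, 1.3, -0.5]
width: 0.0682
```

```bash
python3 -c "
from h import *
hf();rep()
s=snap('wrist','w28.png');t=snap('top','t28.png')
"
```

```text
heater-frame tcp mm [19.8 65.3] z 156.4 F heater [-0.1  1.3] Fz -0.5 M [ 0.01 -0.04 -0.  ] w 68.2 t 40.325
t 40.33 tcp [0.6325 0.1277 0.1564] phi 5.14 z [-0.004 -0.001 -1.   ] F [-0.2  1.3 -0.5] w 0.0682 j [0.13 0.41 1.63 0.   1.1  0.04]
```

View pics/w28.png

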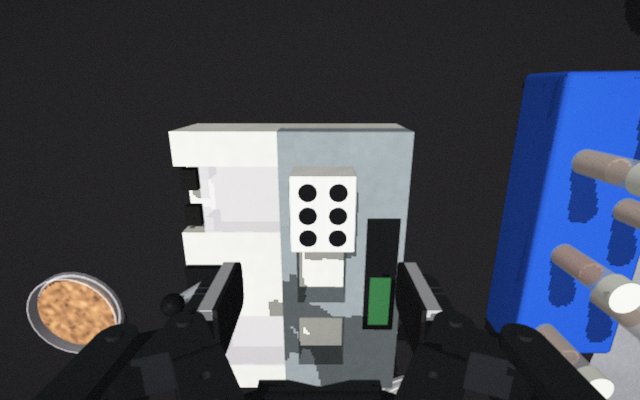

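View pics/t28.png

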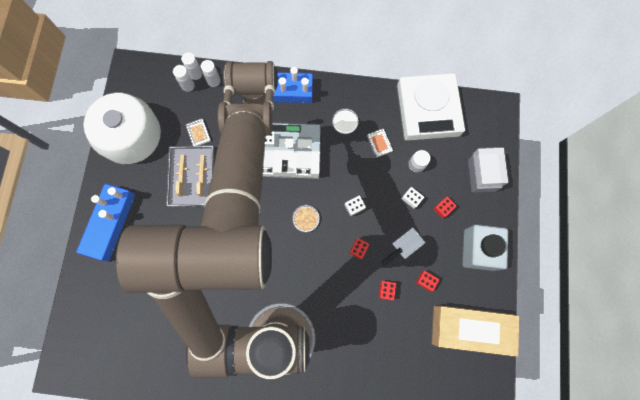

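Call:
apply_moves(
  motion=[
    [[-20,30,-30,0,1],[-37,55,-20,0,1],[-37,55,0,0,1],[-37,55,0,0,1],[-37,55,0,0,1]],
  ],
)

```text
time_s: 41.05
tool_pos: [0.4964, -0.122, 0.2054]
ee_rot: [0.0, 0.999, 0.045, 0.0]
wrist_force: [0.2, -1.3, 0.2]
width: 0.0854
```

Call:
apply_moves(
  motion=[
    [[-37,54,0,0,1],[0,0,0,-10,1],[0,0,0,-10,1],[0,0,0,-9,1],[0,0,0,0,1]],
  ],
)

```text
time_s: 41.68
tool_pos: [0.4667, -0.1751, 0.2053]
ee_rot: [-0.0, 0.956, 0.293, -0.0]
wrist_force: [0.5, 0.9, -0.6]
width: 0.085
```

```bash
python3 -c "
from h import *
s=snap('wrist','w29.png');rep([.4534,-.1932,.12],33.9)
"
```

```text
t 41.73 tcp [ 0.4668 -0.175   0.2053] phi 33.98 z [-0.  0. -1.] F [ 0.5  0.6 -0.5] w 0.0854 j [-0.45  0.08  1.94  0.    1.12 -1.04]
tool shift mm: -21.3 7.6 85.3 twist 0.08
```

View pics/w29.png

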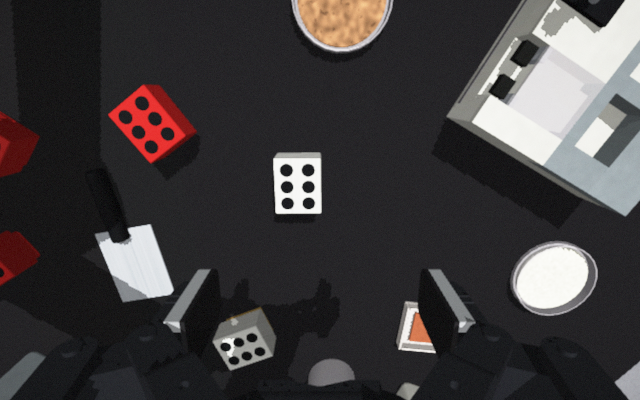

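```bash
python3 -c "
from h import *
s=snap('wrist');w=wells(s,(268,148,330,220));rep([*w[0],.07],w[1])
"
```

```text
6 centre [ 0.4529 -0.1931] long axis deg 124.1 narrow axis deg 34.1 sv [31.8 24.4]
t 41.77 tcp [ 0.4668 -0.1749  0.2054] phi 34.00 z [-0.  0. -1.] F [-0.2 -0.  -0.2] w 0.0856 j [-0.45  0.08  1.94  0.    1.12 -1.04]
tool shift mm: -21.7 7.3 135.4 twist -0.14
```

Call:
apply_moves(
  motion=[
    [[-21.5,7.5,0,0,0.6],[0,0,50,0,0.6],[0,0,50,0,0.6],[0,0,35,0,0.6],[0,0,0,0,0.6]],
  ],
)

```text
time_s: 42.4
tool_pos: [0.4505, -0.1916, 0.0679]
ee_rot: [-0.003, 0.956, 0.293, -0.003]
wrist_force: [0.4, 0.1, 0.2]
width: 0.0682
```

```bash
python3 -c "
from h import *
s=snap('wrist','w30.png');rep([.4531,-.1932,.022],34)
"
```

```text
t 42.45 tcp [ 0.4525 -0.1927  0.0699] phi 34.09 z [-0.003  0.001 -1.   ] F [0.6 0.4 0.7] w 0.0679 j [-0.49  0.27  2.04 -0.    0.83 -1.09]
tool shift mm: 0.2 0.7 47.9 twist 0.09
```

View pics/w30.png

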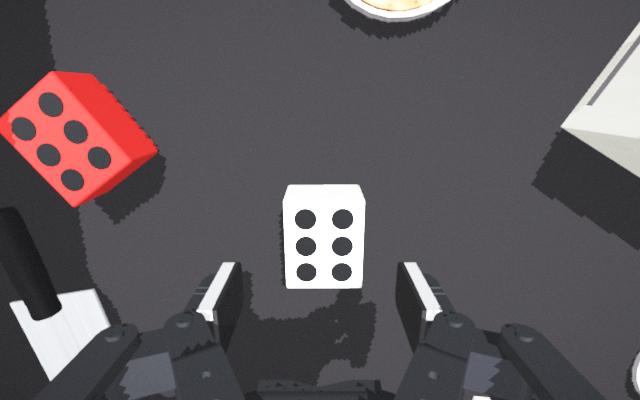

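Call:
apply_moves(
  motion=[
    [[0,0,24,0,0.6],[0,0,24,0,0.4],[0,0,0,0,0.3],[0,0,0,0,0.2],[0,0,0,0,-0.3]],
  ],
)

```text
time_s: 43.08
tool_pos: [0.4554, -0.1943, 0.0253]
ee_rot: [0.001, 0.956, 0.294, 0.001]
wrist_force: [-1.1, 0.9, 6.0]
width: 0.0417
```

Call:
apply_moves(
  motion=[
    [[0,0,0,0,-0.5],[0,0,0,0,-0.5],[0,0,0,0,-0.5]],
  ],
)

```text
time_s: 43.45
tool_pos: [0.4554, -0.1943, 0.0253]
ee_rot: [0.002, 0.956, 0.294, 0.002]
wrist_force: [-0.8, 1.4, 5.6]
width: 0.0418
```

```bash
python3 -c "
from h import *
s=snap('wrist','w31.png');rep([.4531,-.1932,.022],34)
t=r.get_state()['tool_pos'];w=wells(s,(264,225,374,345),z=.046,thr=75,amax=1500)
"
```

```text
t 43.50 tcp [ 0.4554 -0.1943  0.0253] phi 34.14 z [ 0.004 -0.002 -1.   ] F [0.1 0.3 5. ] w 0.0418 j [-0.49  0.35  2.06  0.    0.73 -1.09]
tool shift mm: -1.3 -2.2 3.3 twist 0.14
7 centre [ 0.4494 -0.1931] long axis deg 161.9 narrow axis deg 71.9 sv [36.2 28.8]
```

View pics/w31.png

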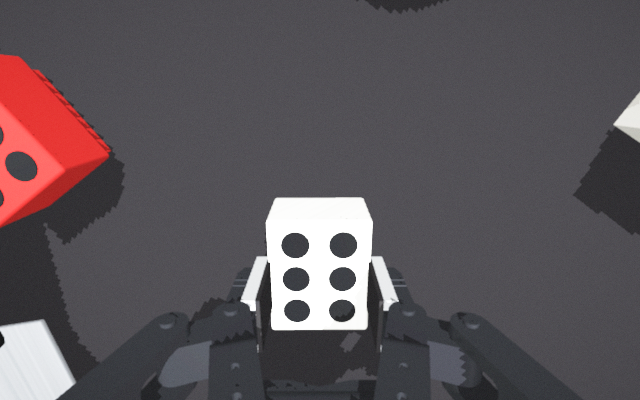

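Call:
apply_moves(
  motion=[
    [[0,0,-50,0,-0.5],[0,0,-50,0,-0.5],[0,0,-40,10,-0.5],[0,0,0,10,-0.5],[0,0,0,9.2,-0.5]],
  ],
)

```text
time_s: 44.12
tool_pos: [0.4537, -0.1935, 0.1645]
ee_rot: [0.001, 0.999, 0.04, 0.001]
wrist_force: [-0.4, -0.5, -3.0]
width: 0.0418
```

Call:
apply_moves(
  motion=[
    [[40,-42,0,0,-0.5],[40,-42,0,0,-0.5],[40,-42,0,0,-0.5],[40,-42,0,0,-0.5],[35,-40,0,0,-0.5]],
  ],
)

```text
time_s: 44.75
tool_pos: [0.6308, 0.0324, 0.1635]
ee_rot: [0.0, 0.999, 0.043, 0.0]
wrist_force: [0.2, -1.5, -2.8]
width: 0.0416
```

Call:
apply_moves(
  motion=[
    [[0,0,25,0,-0.5],[0,0,20,0,-0.5],[0,0,0,0,-0.5],[0,0,0,0,-0.5]],
  ],
)

```text
time_s: 45.25
tool_pos: [0.6296, 0.03, 0.1182]
ee_rot: [0.0, 0.999, 0.043, 0.0]
wrist_force: [-0.1, 0.1, -2.0]
width: 0.0414
```

```bash
python3 -c "
from h import *
s=snap('wrist','w32.png');hf();rep([*(O+RM@[.021,-.001]),.112],5.1)
t=r.get_state()['tool_pos'];w=wells(s,(262,225,378,345),z=t[2]+.046-.0253,thr=60,amax=1500);print(RM.T@(w[0]-O))
"
```

```text
heater-frame tcp mm [  9.1 -31.9] z 118.8 F heater [-0.1  0.2] Fz -2.9 M [-0.01 -0.    0.01] w 41.4 t 45.3
t 45.30 tcp [0.6302 0.03   0.1188] phi 4.88 z [ 0.002 -0.    -1.   ] F [-0.1  0.2 -2.9] w 0.0414 j [-0.02  0.43  1.7  -0.    1.02 -0.11]
tool shift mm: 11.8 -30.9 6.8 twist -0.22
6 centre [0.6291 0.0324] long axis deg 94.6 narrow axis deg 4.6 sv [31.5 24.2]
[ 0.00812561 -0.02940271]
```

View pics/w32.png

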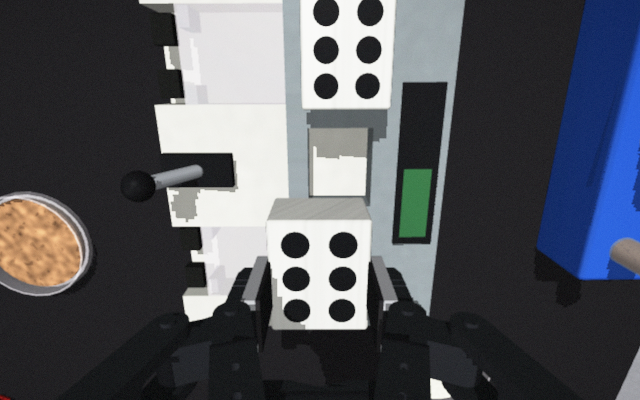

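```bash
python3 -c "
from h import *
s=snap('wrist');hf()
P=np.array([RM.T@(onz(s,x,y,.062)[:2]-O) for x,y in [(308,127),(371,127)]])
print(P*1e3,P.mean(0)*1e3-[0,24.5])
cv2.imwrite('pics/z10.png',cv2.resize(s['pixels'][90:210,280:400],None,fx=5,fy=5,interpolation=cv2.INTER_CUBIC))
rep([*(O+RM@[.0213,-.0014]),.112],5.1)
w=wells(s,(300,0,395,105),z=.094,thr=60,amax=1500);print(RM.T@(w[0]-O))
"
```

```text
heater-frame tcp mm [  9.4 -31.9] z 119.1 F heater [0.4 0.2] Fz -2.5 M [-0.05  0.03  0.01] w 41.3 t 45.35
[[ 2.41768304 25.59259063]
 [39.50765072 25.49412579]] [20.96266688  1.04335821]
t 45.35 tcp [0.6305 0.03   0.1191] phi 4.88 z [ 0.002 -0.    -1.   ] F [ 0.4  0.2 -2.5] w 0.0413 j [-0.02  0.43  1.69  0.    1.02 -0.11]
tool shift mm: 11.9 -30.5 7.1 twist -0.22
4 centre [0.6348 0.119 ] long axis deg 5.1 narrow axis deg 95.1 sv [19.9 15.9]
[0.02139453 0.05636928]
```

View pics/z10.png

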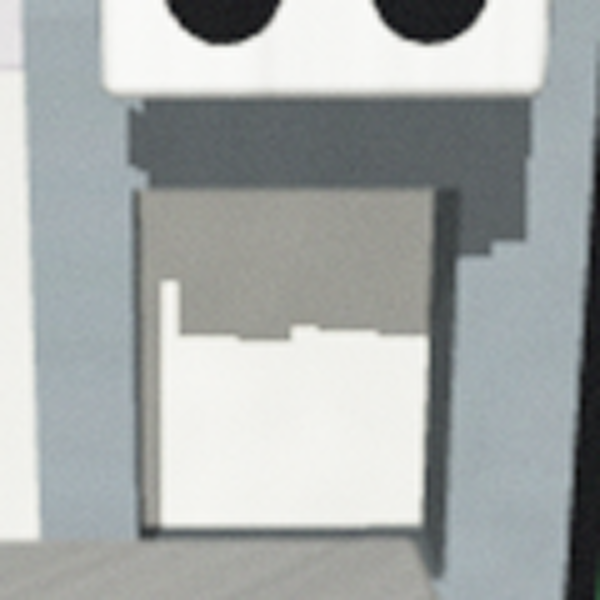

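Call:
apply_moves(
  motion=[
    [[12,-30.5,0,-0.2,-0.5],[0,0,0,0,-0.5],[0,0,0,0,-0.5]],
  ],
)

```text
time_s: 45.72
tool_pos: [0.6393, 0.0618, 0.1186]
ee_rot: [0.0, 0.999, 0.045, 0.0]
wrist_force: [0.1, -0.4, -2.0]
width: 0.0417
```

```bash
python3 -c "
from h import *
hf();rep([*(O+RM@[.0213,-.0014]),.092],5.1)
s=snap('wrist');t=r.get_state()['tool_pos'];w=wells(s,(262,225,378,345),z=t[2]+.046-.0253,thr=60,amax=1500);print(RM.T@(w[0]-O))
"
```

```text
heater-frame tcp mm [20.9 -1.1] z 118.6 F heater [ 0.1 -0.4] Fz -2.0 M [-0.04  0.03 -0.02] w 41.7 t 45.725
t 45.73 tcp [0.6393 0.0618 0.1186] phi 5.15 z [ 0.001 -0.    -1.   ] F [ 0.1 -0.4 -2. ] w 0.0417 j [ 0.03  0.45  1.67 -0.    1.03 -0.06]
tool shift mm: 0.4 0.3 26.6 twist 0.05
6 centre [0.6387 0.0637] long axis deg 94.9 narrow axis deg 4.9 sv [31.8 24.4]
[0.02050204 0.00090448]
```

Call:
apply_moves(
  motion=[
    [[0.4,0,20,0,-0.5],[0,0,10,0,-0.5],[0,0,4,0,-0.5],[0,0,4,0,-0.5],[0,0,0,0,-0.5]],
  ],
)

```text
time_s: 46.4
tool_pos: [0.6391, 0.0622, 0.0793]
ee_rot: [-0.0, 0.999, 0.045, -0.0]
wrist_force: [0.0, -0.2, -2.4]
width: 0.0417
```

```bash
python3 -c "
from h import *
hf()"
```

```text
heater-frame tcp mm [20.7 -0.6] z 79.3 F heater [ 0.  -0.2] Fz -2.4 M [0.03 0.02 0.02] w 41.7 t 46.4
```

Call:
apply_moves(
  motion=[
    [[0,0,3,0,-0.5],[0,0,3,0,-0.5],[0,0,2,0,-0.5],[0,0,0,0,-0.5]],
  ],
)

```text
time_s: 46.9
tool_pos: [0.6396, 0.0623, 0.0733]
ee_rot: [-0.0, 0.999, 0.045, 0.0]
wrist_force: [-3.4, -0.6, 4.5]
width: 0.0415
```

```bash
python3 -c "
from h import *
hf()"
```

```text
heater-frame tcp mm [21.3 -0.6] z 73.3 F heater [-3.4 -0.3] Fz 4.5 M [-0.05  0.52 -0.01] w 41.5 t 46.9
```

Call:
apply_moves(
  motion=[
    [[0,0,1,0,-0.5],[0,0,0,0,0.4],[0,0,0,0,0.5],[0,0,-40,0,0.6],[0,0,-50,0,0.6]],
  ],
)

```text
time_s: 47.52
tool_pos: [0.6381, 0.0621, 0.1596]
ee_rot: [-0.0, 0.999, 0.045, -0.002]
wrist_force: [0.7, 0.4, 1.1]
width: 0.0684
```

Call:
apply_moves(
  motion=[
    [[-20,50,-40,0,1],[-20,58,0,0,1],[-20,58,0,0,1],[-20,58,0,0,1],[-20,58,0,0,1]],
  ],
)

```text
time_s: 48.15
tool_pos: [0.5658, -0.226, 0.1981]
ee_rot: [0.0, 0.999, 0.045, 0.0]
wrist_force: [0.3, -0.8, 0.7]
width: 0.0856
```

```bash
python3 -c "
from h import *
s=snap('wrist','w33.png');t=snap('top','t33.png');rep([.5036,-.382,.2],-33.3)"
```

```text
t 48.25 tcp [ 0.5648 -0.2303  0.1982] phi 4.77 z [ 0.    -0.003 -1.   ] F [-0.1  0.9  0.8] w 0.0852 j [-0.46  0.3   1.69 -0.    1.15 -0.54]
tool shift mm: -73.6 146.1 -1.8 twist 38.07
```

View pics/w33.png

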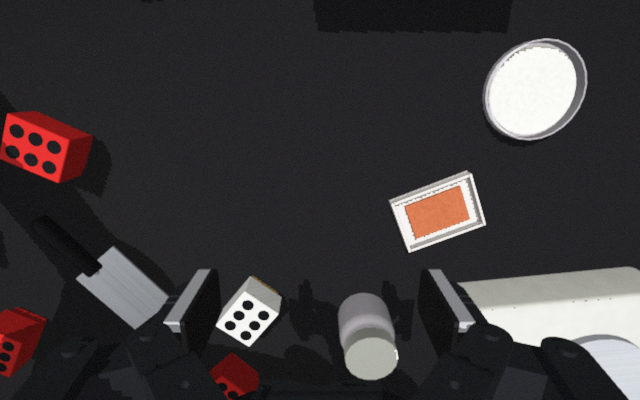

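View pics/t33.png

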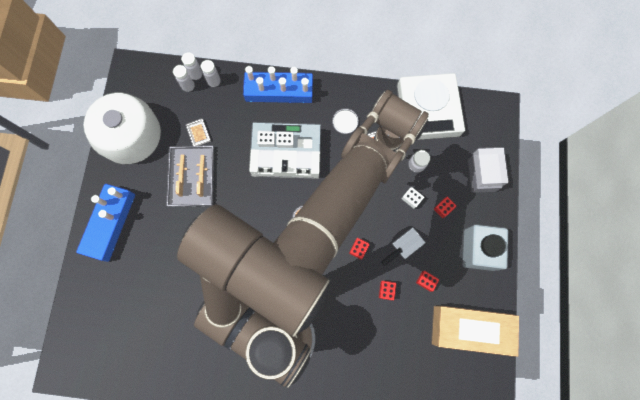

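Call:
apply_moves(
  motion=[
    [[-30,40,0,10,1],[0,0,0,10,1],[0,0,0,10,1],[0,0,0,8,1],[0,0,0,0,1]],
  ],
)

```text
time_s: 48.88
tool_pos: [0.5402, -0.266, 0.1979]
ee_rot: [-0.0, 0.959, -0.282, -0.0]
wrist_force: [0.5, 0.3, 0.2]
width: 0.0855
```

```bash
python3 -c "
from h import *
s=snap('wrist','w34.png');rep([.5036,-.382,.2],-33.3)"
```

```text
t 48.92 tcp [ 0.5401 -0.266   0.1979] phi -32.69 z [ 0.  0. -1.] F [0.3 0.9 0.1] w 0.0854 j [-0.53  0.29  1.71  0.    1.14  0.04]
tool shift mm: 31.9 117.4 -2.1 twist 0.61
```

View pics/w34.png

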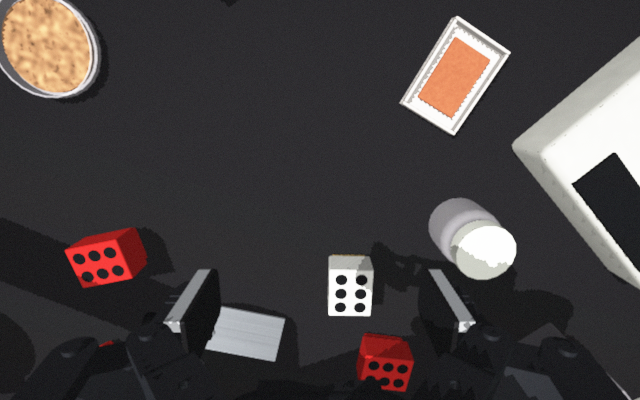

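Call:
apply_moves(
  motion=[
    [[16,50,0,0.5,1],[15,40,0,0,1],[0,0,0,0,1],[0,0,0,0,1]],
  ],
)

```text
time_s: 49.42
tool_pos: [0.5168, -0.3583, 0.1978]
ee_rot: [-0.001, 0.958, -0.287, -0.0]
wrist_force: [-0.2, 0.5, 0.6]
width: 0.0853
```

```bash
python3 -c "
from h import *
s=snap('wrist','w35.png');rep([.5036,-.382,.2],-33.3)
w=wells(s,(285,150,350,260))"
```

```text
t 49.48 tcp [ 0.5168 -0.3579  0.1978] phi -33.28 z [-0.     0.001 -1.   ] F [-0.6  0.9 -0.7] w 0.0856 j [-0.68  0.34  1.65  0.    1.16 -0.09]
tool shift mm: 2.1 27.4 -2.2 twist 0.02
6 centre [ 0.5036 -0.3825] long axis deg 56.2 narrow axis deg 146.2 sv [31.9 24.4]
```

View pics/w35.png

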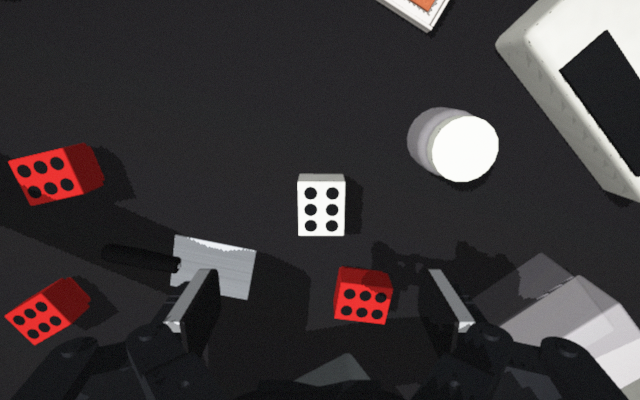

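Call:
apply_moves(
  motion=[
    [[2.3,28,0,0.5,0.5],[0,0,50,0,0.5],[0,0,50,0,0.5],[0,0,28,0,0.5],[0,0,0,0,0.5]],
  ],
)

```text
time_s: 50.1
tool_pos: [0.5015, -0.3803, 0.0669]
ee_rot: [-0.002, 0.957, -0.29, -0.003]
wrist_force: [0.1, 0.1, -0.3]
width: 0.0642
```

```bash
python3 -c "
from h import *
s=snap('wrist','w36.png');rep([.5036,-.3825,.022],-33.8)"
```

```text
t 50.15 tcp [ 0.5031 -0.382   0.0693] phi -33.76 z [-0.002  0.002 -1.   ] F [0.5 0.  0.7] w 0.0641 j [-0.72  0.5   1.71  0.    0.94 -0.13]
tool shift mm: 0.7 0.2 47.3 twist 0.04
```

View pics/w36.png

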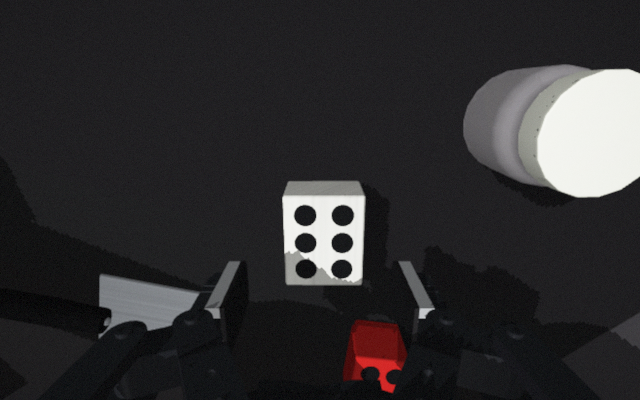

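```bash
python3 -c "
from h import *
s=snap('wrist');t,phi,Z=st();t=t['tool_pos']
d=onz(s,207,295,.004)-t; print(d[0]*np.cos(phi)+d[1]*np.sin(phi),d[0]*np.sin(phi)-d[1]*np.cos(phi));rep([.5036,-.3825,.022],-33.8)"
```

```text
-0.08194920795463113 0.062041833834722296
t 50.20 tcp [ 0.5042 -0.3831  0.0709] phi -33.77 z [ 0.001 -0.001 -1.   ] F [-0.2 -0.6  0.6] w 0.0638 j [-0.72  0.49  1.71  0.    0.94 -0.13]
tool shift mm: -0.9 -0.2 48.9 twist 0.03
```

Clear of the spatula by over 30 mm. Descending and gripping.

Call:
apply_moves(
  motion=[
    [[0,0,25,0,0.5],[0,0,24,0,0.4],[0,0,0,0,0.3],[-0.5,-1,0,0,0.3],[0,0,0,0,-0.3]],
  ],
)

```text
time_s: 50.82
tool_pos: [0.5048, -0.3835, 0.0239]
ee_rot: [0.001, 0.957, -0.291, 0.001]
wrist_force: [1.4, -0.1, -1.5]
width: 0.042
```

Call:
apply_moves(
  motion=[
    [[0,0,0,0,-0.5],[0,0,0,0,-0.5],[0,0,0,0,-0.5]],
  ],
)

```text
time_s: 51.2
tool_pos: [0.5049, -0.3836, 0.0238]
ee_rot: [0.001, 0.957, -0.291, 0.002]
wrist_force: [-1.0, 1.9, 6.3]
width: 0.0418
```

```bash
python3 -c "
from h import *
s=snap('wrist','w37.png');rep([.5036,-.3825,.022],-33.8)"
```

```text
t 51.25 tcp [ 0.5048 -0.3836  0.0237] phi -33.86 z [ 0.003 -0.002 -1.   ] F [-1.4  1.7  6.1] w 0.0418 j [-0.72  0.56  1.72  0.    0.86 -0.13]
tool shift mm: -1.7 -0.2 1.7 twist -0.06
```

View pics/w37.png

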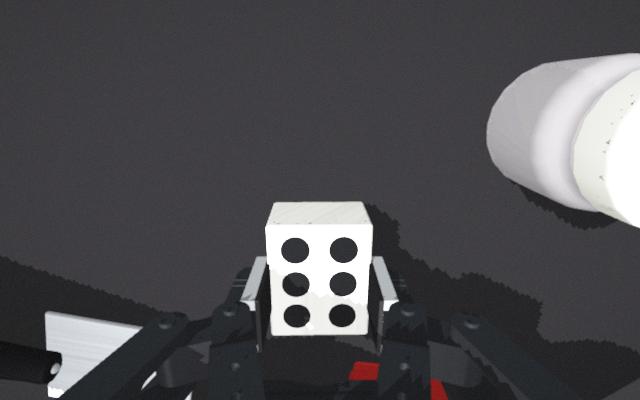

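Call:
apply_moves(
  motion=[
    [[0,0,-50,0,-0.5],[0,0,-55,0,-0.5],[0,0,-40,-10,-0.5],[0,0,0,-10,-0.5],[0,0,0,-10,-0.5]],
  ],
)

```text
time_s: 51.88
tool_pos: [0.5036, -0.3827, 0.1674]
ee_rot: [0.001, 1.0, -0.031, 0.001]
wrist_force: [0.3, -0.0, -2.9]
width: 0.0417
```

Call:
apply_moves(
  motion=[
    [[0,0,0,-9,-0.5],[30,-55,0,0,-0.5],[30,-55,0,0,-0.5],[30,-55,0,0,-0.5],[30,-55,0,0,-0.5]],
  ],
)

```text
time_s: 52.5
tool_pos: [0.6033, -0.1514, 0.1662]
ee_rot: [0.0, 0.999, 0.045, 0.0]
wrist_force: [1.0, 0.0, -2.9]
width: 0.0418
```

Call:
apply_moves(
  motion=[
    [[30,-55,0,0,-0.5],[22,-55,0,0,-0.5],[0,0,45,0,-0.5],[0,0,0,0,-0.5],[0,0,0,0,-0.5]],
  ],
)

```text
time_s: 53.12
tool_pos: [0.6448, -0.0397, 0.1215]
ee_rot: [0.0, 0.999, 0.045, 0.0]
wrist_force: [-0.0, -0.1, -1.9]
width: 0.0417
```

```bash
python3 -c "
from h import *
s=snap('wrist','w38.png');hf();rep([*(O+RM@[.0213,-.063]),.115],5.1)
t=r.get_state()['tool_pos'];w=wells(s,(262,225,378,345),z=t[2]+.046-.0238,thr=60,amax=1500);print(RM.T@(w[0]-O))
"
```

```text
heater-frame tcp mm [  18.4 -103.1] z 122.5 F heater [-0.2  0.8] Fz -3.4 M [-0.03  0.04  0.04] w 42.0 t 53.175
t 53.17 tcp [ 0.6457 -0.0401  0.1225] phi 5.08 z [ 0.002 -0.    -1.   ] F [-0.3  0.8 -3.4] w 0.0420 j [-0.13  0.45  1.65 -0.    1.04 -0.22]
tool shift mm: 2.9 -40.1 7.5 twist -0.02
6 centre [ 0.6444 -0.0385] long axis deg 94.0 narrow axis deg 4.0 sv [31.5 24.1]
[ 0.01721892 -0.10141765]
```

View pics/w38.png

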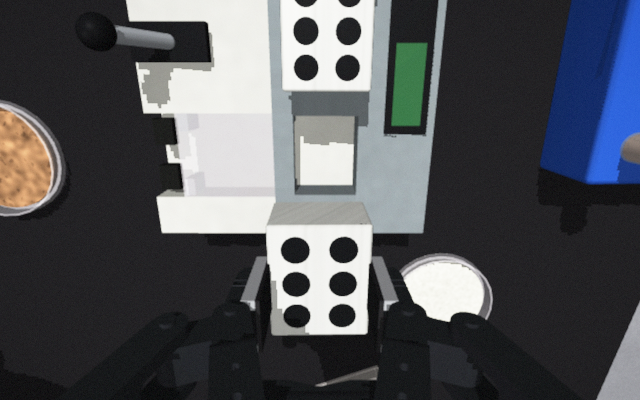

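```bash
python3 -c "
from h import *
s=snap('wrist');hf()
P=np.array([RM.T@(onz(s,x,y,.062)[:2]-O) for x,y in [(293,115),(358,115),(293,194),(356,194)]])
print(P*1e3,P.mean(0)*1e3)
t=r.get_state()['tool_pos'];w=wells(s,(262,225,378,345),z=t[2]+.046-.0238,thr=60,amax=1500);print(RM.T@(w[0]-O))
cv2.imwrite('pics/z11.png',cv2.resize(s['pixels'][90:210,270:390],None,fx=5,fy=5,interpolation=cv2.INTER_CUBIC))
rep([*(O+RM@[.0215,-.0645]),.115],6.1)
"
```

```text
heater-frame tcp mm [  18.8 -103.3] z 123.1 F heater [ 0.6 -0.3] Fz -2.6 M [-0.   -0.05 -0.02] w 41.6 t 53.225
[[  2.64087227 -39.01185682]
 [ 41.18178638 -38.98009626]
 [  1.52421077 -87.95724856]
 [ 41.69472485 -87.93442742]] [ 21.76039857 -63.47090726]
6 centre [ 0.6453 -0.0392] long axis deg 94.2 narrow axis deg 4.2 sv [31.7 24.2]
[ 0.01804654 -0.10217642]
t 53.23 tcp [ 0.6462 -0.0403  0.1231] phi 5.06 z [ 0.003 -0.    -1.   ] F [ 0.6 -0.2 -2.6] w 0.0416 j [-0.13  0.45  1.65 -0.    1.04 -0.22]
tool shift mm: 2.7 -38.8 8.1 twist -1.04
```

View pics/z11.png

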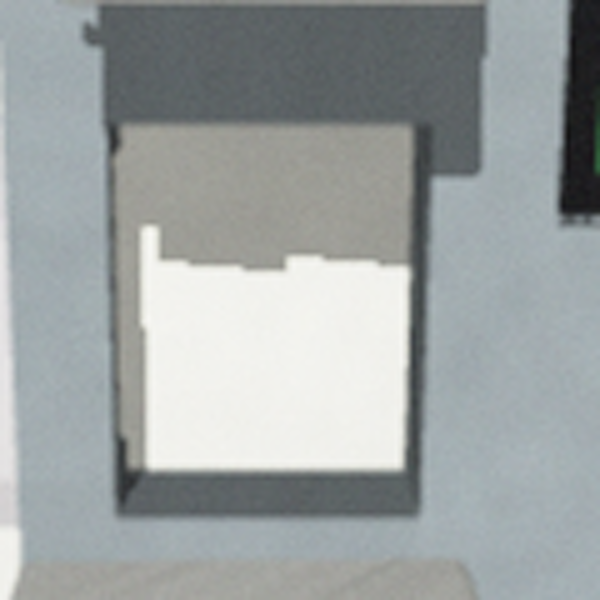

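Call:
apply_moves(
  motion=[
    [[2.7,-38.5,0,-1,-0.5],[0,0,0,0,-0.5],[0,0,0,0,-0.5]],
  ],
)

```text
time_s: 53.6
tool_pos: [0.645, -0.0013, 0.1226]
ee_rot: [0.0, 0.999, 0.053, 0.001]
wrist_force: [-0.3, -0.1, -2.4]
width: 0.0419
```

```bash
python3 -c "
from h import *
s=snap('wrist');hf();t=r.get_state()['tool_pos'];w=wells(s,(262,225,378,345),z=t[2]+.046-.0238,thr=60,amax=1500);print(RM.T@(w[0]-O))
rep([*(O+RM@[.0215,-.0645]),.09],6.1)
"
```

```text
heater-frame tcp mm [ 20.9 -64.6] z 122.3 F heater [-0.1 -0.4] Fz -3.7 M [ 0.01 -0.06 -0.04] w 41.6 t 53.65
6 centre [ 0.6446 -0.001 ] long axis deg 95.2 narrow axis deg 5.2 sv [31.9 24.4]
[ 0.0206499  -0.06405373]
t 53.65 tcp [ 0.6448 -0.0016  0.1223] phi 6.09 z [ 0.002 -0.001 -1.   ] F [-0.1 -0.4 -3.7] w 0.0416 j [-0.07  0.45  1.66 -0.    1.03 -0.18]
tool shift mm: 0.6 -0.1 32.3 twist -0.01
```

Call:
apply_moves(
  motion=[
    [[0.3,-0.8,20,0,-0.5],[0,0,12,0,-0.5],[0,0,4,0,-0.5],[0,0,4,0,-0.5],[0,0,0,0,-0.5]],
  ],
)

```text
time_s: 54.28
tool_pos: [0.6444, 0.0003, 0.0809]
ee_rot: [-0.0, 0.999, 0.054, 0.0]
wrist_force: [0.4, -0.6, -2.0]
width: 0.0419
```

```bash
python3 -c "
from h import *
hf()"
```

```text
heater-frame tcp mm [ 20.6 -62.7] z 80.9 F heater [ 0.3 -0.7] Fz -2.0 M [ 0.04 -0.01 -0.03] w 41.9 t 54.275
```

Call:
apply_moves(
  motion=[
    [[0,0,3,0,-0.5],[0,0,3,0,-0.5],[0,0,3,0,-0.5],[0,0,1,0,-0.5],[0,0,0,0,-0.5]],
  ],
)

```text
time_s: 54.9
tool_pos: [0.6445, 0.0003, 0.0719]
ee_rot: [0.0, 0.999, 0.054, 0.0]
wrist_force: [-1.1, 0.2, 3.8]
width: 0.0415
```

```bash
python3 -c "
from h import *
hf()"
```

```text
heater-frame tcp mm [ 20.7 -62.7] z 71.9 F heater [-1.1  0.3] Fz 3.8 M [ 0.07  0.27 -0.04] w 41.5 t 54.9
```

Home (z = 71.9 mm, as predicted). Release, rise, look.

Call:
apply_moves(
  motion=[
    [[0,0,1,0,-0.5],[0,0,0,0,0.4],[0,0,0,0,0.5],[0,0,-40,0,0.6],[0,0,-50,0,0.6]],
  ],
)

```text
time_s: 55.52
tool_pos: [0.6428, 0.0003, 0.1587]
ee_rot: [-0.0, 0.999, 0.054, -0.002]
wrist_force: [1.0, 0.5, 0.5]
width: 0.0682
```

Call:
apply_moves(
  motion=[
    [[-10,50,-40,0,0.6],[0,55,0,0,0.6],[0,0,0,0,0.6],[0,0,0,0,0.6]],
  ],
)

```text
time_s: 56.02
tool_pos: [0.6452, -0.1032, 0.1978]
ee_rot: [-0.001, 0.999, 0.053, -0.001]
wrist_force: [0.4, 0.0, -0.7]
width: 0.0685
```

```bash
python3 -c "
from h import *
s=snap('wrist','w40.png');t=snap('top','t40.png');snap('scene','s40.png');rep();hf()"
```

```text
t 56.17 tcp [ 0.6453 -0.1019  0.1978] phi 6.22 z [-0.001  0.001 -1.   ] F [-0.5 -0.3  0.5] w 0.0683 j [-0.22  0.38  1.58  0.    1.18 -0.33]
heater-frame tcp mm [  12.6 -164.7] z 197.8 F heater [-0.5 -0.2] Fz 0.5 M [ 0.01 -0.01 -0.03] w 68.3 t 56.175
```

View pics/w40.png

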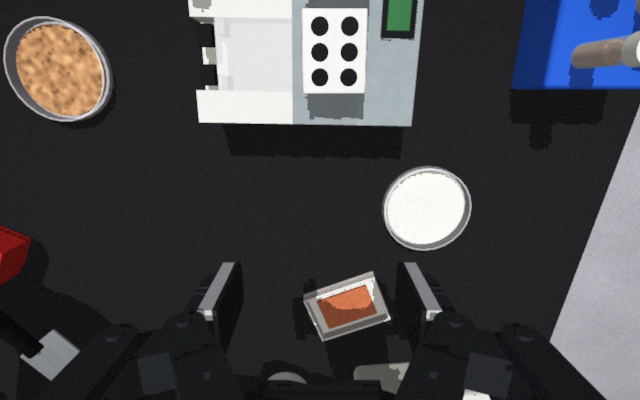

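View pics/t40.png

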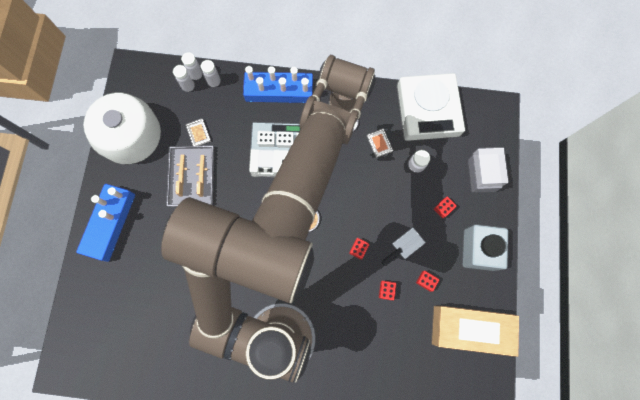

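```bash
python3 -c "
from h import *
rep([*(O+RM@[-.135,.0013]),.16],5.1)"
```

```text
t 56.17 tcp [ 0.6453 -0.1019  0.1978] phi 6.22 z [-0.001  0.001 -1.   ] F [-0.5 -0.3  0.5] w 0.0683 j [-0.22  0.38  1.58  0.    1.18 -0.33]
tool shift mm: -144.0 -169.1 37.8 twist 1.12
```

View pics/s40.png

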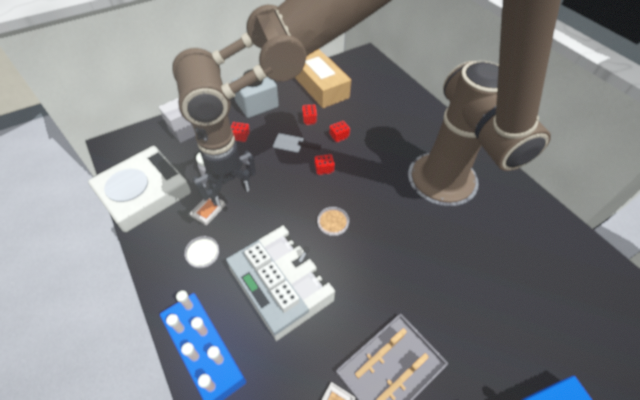

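The scene view shows the three silver blocks in the sockets at (257,254), (271,275) and (286,295), both wedges in the tray, and no other silver block on the bench. The toggle is still off. Moving in front of it with the fingers shut.

Call:
apply_moves(
  motion=[
    [[-50,0,0,0,-1],[-50,-20,0,1,-1],[-44,-40,0,0,-1],[0,-50,0,0,-1],[0,-58,0,0,-1]],
  ],
  force=40,
)

```text
time_s: 56.8
tool_pos: [0.4861, 0.0511, 0.1987]
ee_rot: [-0.0, 0.999, 0.045, 0.0]
wrist_force: [0.6, 1.0, 0.6]
width: -0.0
```

Call:
apply_moves(
  motion=[
    [[0,0,40,0,-1],[0,0,0,0,-1],[0,0,0,0,-1]],
  ],
)

```text
time_s: 57.18
tool_pos: [0.4873, 0.0495, 0.1592]
ee_rot: [0.0, 0.999, 0.045, 0.0]
wrist_force: [0.3, 1.0, -0.1]
width: 0.0003
```

```bash
python3 -c "
from h import *
s=snap('wrist','w41.png');hf();rep([*(O+RM@[-.135,.0013]),.1],5.1)"
```

```text
heater-frame tcp mm [-130.9   -0.5] z 159.7 F heater [0.7 0. ] Fz -0.1 M [ 0.01 -0.03  0.03] w 0.3 t 57.225
t 57.23 tcp [0.488  0.0491 0.1597] phi 5.13 z [ 0.002 -0.    -1.   ] F [ 0.6  0.1 -0.1] w 0.0003 j [ 0.01  0.12  2.   -0.    1.02 -0.08]
tool shift mm: -4.1 -1.8 59.7 twist 0.03
```

View pics/w41.png

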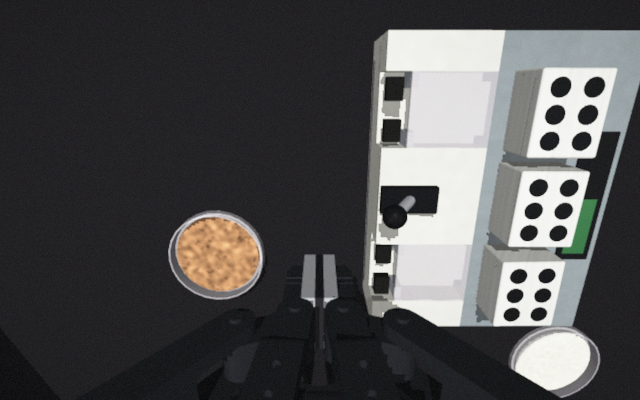

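```bash
python3 -c "
from h import *
s=snap('wrist')
print(RM.T@(onz(s,395,216,.101)[:2]-O))"
```

```text
[-0.08219496  0.00047066]
```

Call:
apply_moves(
  motion=[
    [[0,-1.5,40,0,-1],[0,0,33,0,-1],[0,0,0,0,-1],[0,0,0,0,-1]],
  ],
)

```text
time_s: 57.78
tool_pos: [0.4886, 0.0504, 0.0872]
ee_rot: [0.0, 0.999, 0.044, 0.001]
wrist_force: [0.2, -0.1, 0.7]
width: -0.0002
```

```bash
python3 -c "
from h import *
s=snap('wrist','w42.png');hf();snap('scene','s42.png')
a=cv2.imread('pics/s42.png');cv2.imwrite('pics/z12.png',cv2.resize(a[210:330,240:370],None,fx=5,fy=5,interpolation=cv2.INTER_CUBIC))"
```

```text
heater-frame tcp mm [-129.9    0.8] z 87.6 F heater [0.  0.8] Fz -0.0 M [-0.06  0.03  0.01] w -0.0 t 57.825
```

View pics/w42.png

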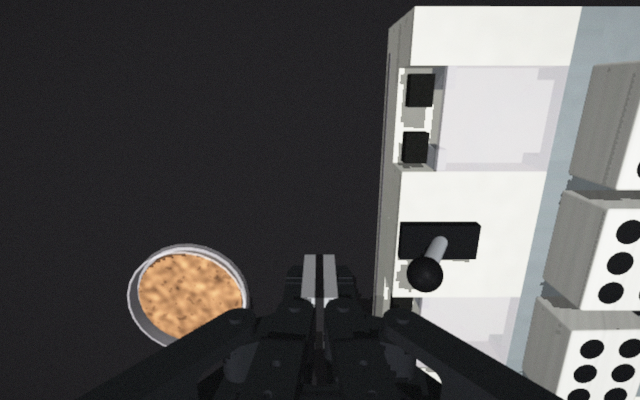

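View pics/z12.png

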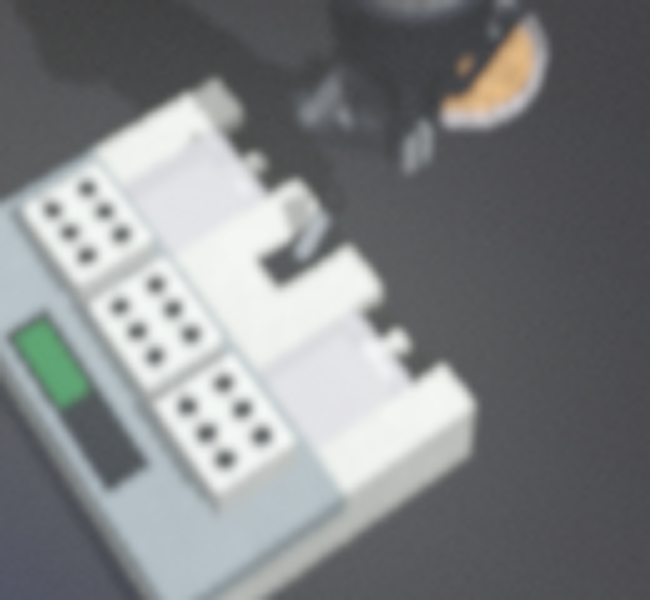

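Call:
apply_moves(
  motion=[
    [[8,0,0,0,-1],[8,0,0,0,-1],[8,0,0,0,-1],[6,0,0,0,-1],[0,0,0,0,-1]],
  ],
)

```text
time_s: 58.5
tool_pos: [0.5165, 0.0535, 0.0859]
ee_rot: [0.0, 0.999, 0.045, -0.001]
wrist_force: [-2.1, -0.2, 4.5]
width: 0.0002
```

```bash
python3 -c "
from h import *
s=snap('wrist','w43.png');hf()"
```

```text
heater-frame tcp mm [-102.2    1.4] z 85.9 F heater [-3.  -0.7] Fz 4.7 M [-0.05  0.36 -0.03] w -0.1 t 58.55
```

View pics/w43.png

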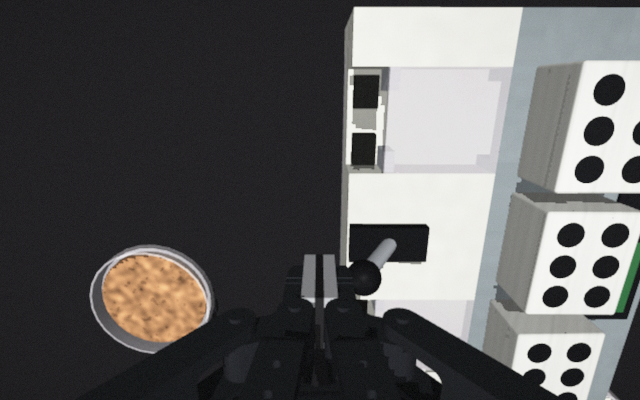

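Call:
apply_moves(
  motion=[
    [[-6,0,0,0,-1],[0,0,10,0,-1],[0,0,0,0,-1],[6,0,0,0,-1],[4,0,0,0,-1]],
  ],
)

```text
time_s: 59.18
tool_pos: [0.5199, 0.0538, 0.0755]
ee_rot: [0.0, 0.999, 0.045, -0.002]
wrist_force: [-3.6, -0.1, 2.7]
width: 0.0002
```

```bash
python3 -c "
from h import *
s=snap('wrist','w44.png');hf()"
```

```text
heater-frame tcp mm [-97.6   1.4] z 75.8 F heater [-3.2  0.3] Fz 2.3 M [-0.04  0.39 -0.02] w -0.2 t 59.225
```

View pics/w44.png

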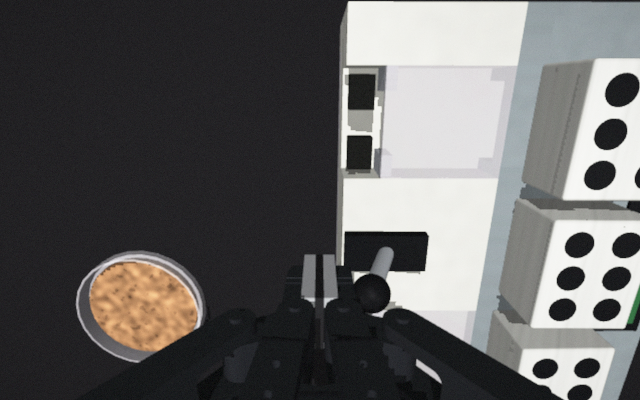

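Call:
apply_moves(
  motion=[
    [[5,0,0,0,-1],[5,0,0,0,-1],[5,0,0,0,-1],[5,0,0,0,-1],[0,0,0,0,-1]],
  ],
)

```text
time_s: 59.85
tool_pos: [0.5419, 0.0557, 0.0757]
ee_rot: [-0.0, 0.999, 0.045, 0.001]
wrist_force: [-0.1, -0.0, -0.3]
width: -0.0
```

```bash
python3 -c "
from h import *
s=snap('wrist','w45.png');hf()"
```

```text
heater-frame tcp mm [-76.9   1.4] z 75.7 F heater [0.6 0.7] Fz 0.1 M [0.08 0.04 0.  ] w 0.1 t 59.9
```

View pics/w45.png

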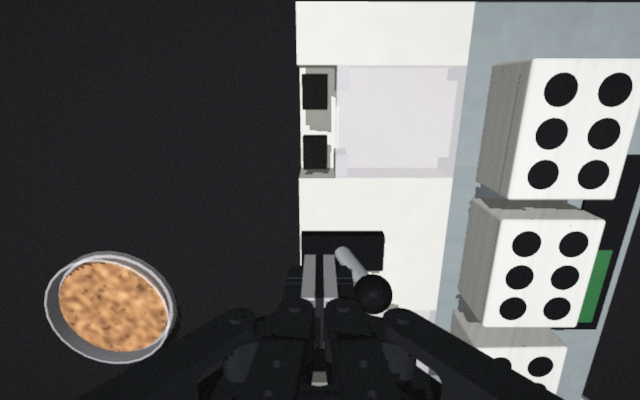

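Call:
apply_moves(
  motion=[
    [[4,0,0,0,-1],[4,0,0,0,-1],[3,0,0,0,-1],[0,0,0,0,-1]],
  ],
)

```text
time_s: 60.4
tool_pos: [0.5505, 0.0566, 0.075]
ee_rot: [-0.0, 0.999, 0.045, -0.001]
wrist_force: [-3.4, -1.5, -1.4]
width: 0.0001
```

```bash
python3 -c "
from h import *
s=snap('wrist','w46.png');hf()"
```

```text
heater-frame tcp mm [-68.    1.5] z 75.0 F heater [-3.1 -0.3] Fz -1.7 M [-0.08  0.6  -0.04] w 0.0 t 60.45
```

View pics/w46.png

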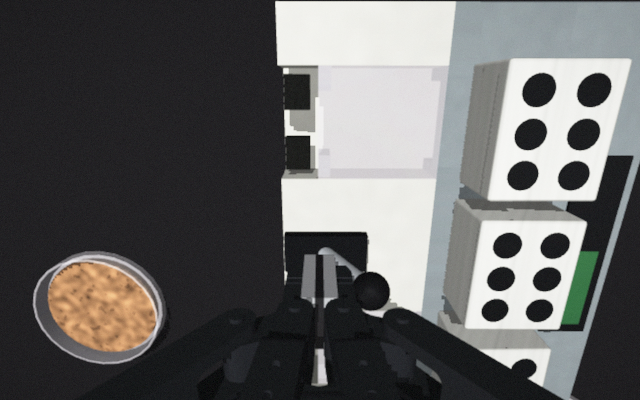

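Call:
apply_moves(
  motion=[
    [[3,0,0,0,-1],[2,0,0,0,-1],[0,0,0,0,-1]],
  ],
)

```text
time_s: 60.82
tool_pos: [0.5507, 0.0566, 0.0748]
ee_rot: [0.0, 0.999, 0.045, -0.007]
wrist_force: [-14.3, -2.1, 7.1]
width: -0.0004
```

```bash
python3 -c "
from h import *
hf()"
```

```text
heater-frame tcp mm [-67.8   1.5] z 74.8 F heater [-14.4  -0.8] Fz 7.1 M [-0.26  2.13  0.04] w -0.4 t 60.825
```

Hard stop reached (14 N, no further motion), so the toggle is at its end. Back off, rise and check.

Call:
apply_moves(
  motion=[
    [[-10,0,0,0,-1],[-30,0,0,0,-1],[-30,0,0,0,-1],[0,0,-50,0,-1],[0,0,-50,0,-1]],
  ],
)

```text
time_s: 61.45
tool_pos: [0.4881, 0.0508, 0.1773]
ee_rot: [-0.0, 0.999, 0.045, 0.002]
wrist_force: [1.6, -0.2, 0.6]
width: -0.0001
```

Call:
apply_moves(
  motion=[
    [[-30,20,-20,0,-1],[0,50,0,0,-1],[0,50,0,0,-1],[0,0,0,0,-1]],
  ],
)

```text
time_s: 61.95
tool_pos: [0.4704, -0.0746, 0.1974]
ee_rot: [0.001, 0.999, 0.043, 0.003]
wrist_force: [0.3, 0.7, 0.6]
width: 0.0002
```

```bash
python3 -c "
from h import *
s=snap('wrist','w47.png');hf();rep();snap('scene','s47.png');snap('top','t47.png')
a=cv2.imread('pics/s47.png');cv2.imwrite('pics/z13.png',cv2.resize(a[210:400,230:460],None,fx=3.2,fy=3,interpolation=cv2.INTER_CUBIC))"
```

```text
heater-frame tcp mm [-159.9 -120.5] z 196.9 F heater [ 0.1 -0.6] Fz -0.1 M [-0.   -0.01  0.02] w -0.0 t 62.0
t 62.00 tcp [ 0.4696 -0.073   0.1969] phi 4.94 z [ 0.005 -0.001 -1.   ] F [ 0.1 -0.6 -0.1] w -0.0000 j [-0.25  0.04  2.    0.    1.09 -0.33]
```

View pics/w47.png

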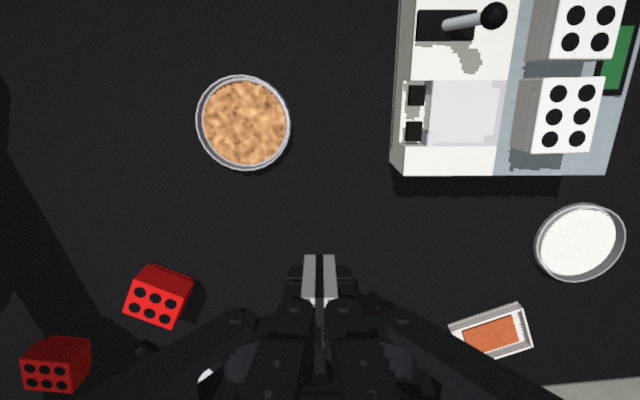

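View pics/z13.png

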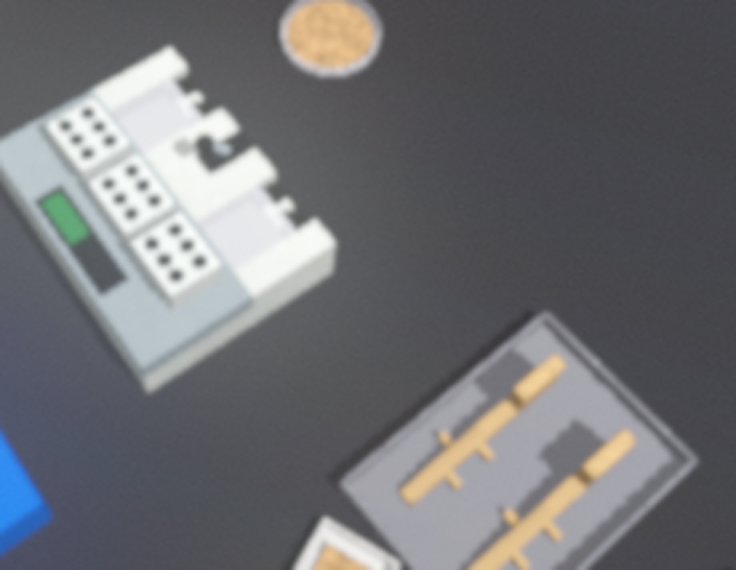

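View pics/t47.png

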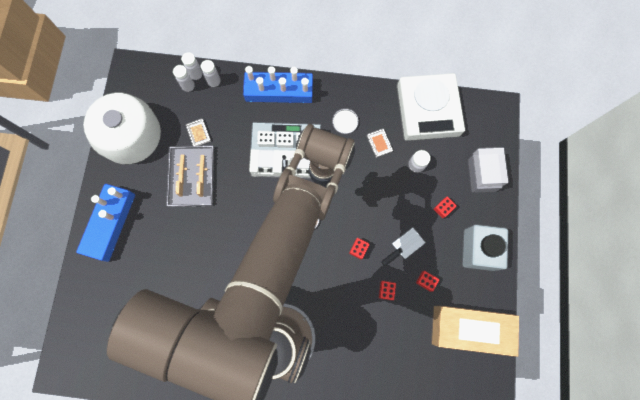

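```bash
python3 -c "
from h import *
s=snap('wrist')
print('ball',RM.T@(onz(s,494,15,.101)[:2]-O)*1e3)
for b in [(530,80,605,152)]:
    w=wells(s,b,z=.094,thr=60,amax=800); print(RM.T@(w[0]-O)*1e3)
t=snap('scene'); print(r.get_state()['wrist_force'])
for y in (65.1,1.3,-62.7): print(proj(t,[*(O+RM@[.021,y/1e3]),.094]))
"
```

```text
ball [-50.21516562   4.82910039]
4 centre [0.642  0.0079] long axis deg 5.7 narrow axis deg 95.7 sv [19.8 16. ]
[ 18.84354928 -54.95428284]
[ 0.90972853  0.55975652 -0.36878122]
[285.09931934 292.3245303 ]
[270.6210027 271.9355264]
[257.01372014 252.7731511 ]
```

```bash
python3 -c "
from h import *
print(r.sign_off())"
```

```text
the job is handed in; nothing more can be done
None
```

The job is handed in after about 62 s of the 200 s allowed; the hand-in gives no verdict.

- **Wedges:** I worked both out with the right, left, right side shifts. Both lie flat inside the grey tray in the last pictures. The left one stuck at about 43 mm of travel, blocked by a spring pad. It came free once I pressed its handle down about 3 mm.
- **Blocks:** Three silver blocks were on the bench, and all three are in the sockets. Each one stopped within about 0.1 mm of the expected home height as the contact force rose. I left the red look-alikes alone.
- **Toggle:** I pushed it back until it hit its stop (14 N, no further motion). The last picture puts the ball at about heater x -50 mm, roughly 0.93 rad, above the 0.8 needed.
- **Dish, weighing boat and jar:** I never touched them, and in the last top view they look where they were.

**Things that disagreed:**
- The real fingertips sit well short of the stated 25 mm ahead of the TCP, so my first grip closed above the left handle and I had to redo it lower.
- One early socket measurement, taken before the arm had settled, was 3 mm off. I measured it again before inserting the block.
- My last wrist-camera check found only four of the right block's six wells, so it could not confirm that block's centring. That rests on the insertion readings and the scene view, where all three blocks were within about 3 px of the expected spots.

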